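Fetch the mid-size bead boxes from the self-closing display cabinet

TASK

The next beading class needs every mid-size (95 mm) bead box: swing open the spring-closing door of the clear display cabinet, prop it with the yellow steel wedge, and with the door held by the wedge take the mid-size boxes out and put them in the wooden tray, together with any mid-size ones lying on the table; leave the longer and shorter look-alikes and everything else where they are. Only once the cabinet's mid-size boxes are in the tray, take the wedge away again, lay it flat on the table clear of the door and see that the door is fully shut.

Things in the scene. Friction and masses are not known exactly. Their poses are not given: they have to be found in the camera images.
- cabinet: Clear plastic display cabinet, white base, aluminium trims, fixed; 120 (x) x 296 (y) x 251 mm high. Origin: centre of its underside, on the table. Its front at x = -60 mm is closed by the door and faces the robot; +x points inwards. Inside: floor at z = 22, underside of the clear roof at z = 245, side walls at y = -142 and +142, back at x = +54 mm.
- door (a joint): Door angle (rad): 0 shut, grows as it swings towards the robot (counter-clockwise from above), stop 2.3. A damped spring closer (about 0.3 N m at all angles; 5 N m s/rad) shuts it at 0.05 to 0.07 rad/s once let go, until something blocks it; opening takes some 9 N at the handle at 0.1 m/s. Reaching in at the hinge side needs about 1.5 rad; above 1.1 counts as propped.
- door_leaf: Swinging leaf: clear panel, aluminium edges, dark bar handle. Origin on the upright hinge line (cabinet x = -61, y = -148 mm) at table height. y runs along the leaf from hinge to free edge (panel y = 4 to 292 mm); inner face x = 0, outer face x = -8; panel z = 10 to 250 mm, so a 10 mm gap is left under it. Closing moves it towards its own +x.
- door_handle (a point): Grip point on the upright dark 12 mm bar handle (z = 140 to 240 mm, 35 mm off the outer face near the free edge), at x = -43, y = 254, z = 215 mm of the leaf; same axes as the leaf. Can be pinched from above, fingers on either side of the bar along the leaf's y.
- wedge: Yellow steel wedge, rubber sole, 160 (x) x 40 (y) x 38 mm, 0.55 kg. Origin: centre of underside. x = -80 to -40 mm: flat heel 38 mm high, grip it across y; then it slopes straight down to a 4 mm thin end at x = +80. Laid on the inner side of the open door, thin end square to the panel, it goes under and the closing door jams on the slope at x = +59; its weight holds it.
- tray: Light wooden class tray with grey felt, fixed, 180 (x) x 260 (y) x 35 mm, walls and floor 4 mm thick. Origin: centre of its underside on the table.
- mid_c1: Flip-top bead box, clear with coloured beads (colour means nothing), white lid, 26 x 40 mm in section, 95 mm long (mid-size, WANTED), 0.12 kg. Stands upright in the cabinet, in a row of slots 52 mm apart across it (which is in which varies), centre about 34 mm behind the closed door. Origin: centre of its underside; z = length (lid up), x = 40 mm side (towards the back), y = 26 mm side.
- mid_c2: As mid_c1: a second WANTED 95 mm box in the cabinet; absent in some starts. Same axes.
- mid_t1: Flip-top bead box, clear with coloured beads (colour means nothing), white lid, 26 x 40 mm in section, 95 mm long (mid-size, WANTED), 0.12 kg, absent in some starts. Lies flat on the table, any yaw. Origin: centre of its underside as it lies; x = length (lid at +x), y = 40 mm width, z = 26 mm thickness, up.
- mid_t2: As mid_t1: another WANTED 95 mm box on the table; absent in some starts. Same axes.
- mid_c1_mid (a point): Centre of the box mid_c1; same axes as its body.
- mid_c2_mid (a point): Centre of the box mid_c2; same axes as its body.
- mid_t1_mid (a point): Centre of the box mid_t1; same axes as its body.
- mid_t2_mid (a point): Centre of the box mid_t2; same axes as its body.
- long_c: Flip-top bead box, clear with coloured beads (colour means nothing), white lid, 26 x 40 mm in section, 125 mm long: a look-alike to leave in the cabinet. Stands as mid_c1, same axes.
- short_c: Flip-top bead box, clear with coloured beads (colour means nothing), white lid, 26 x 40 mm in section, 68 mm long: a look-alike to leave in the cabinet. Stands as mid_c1, same axes.
- long_t: Flip-top bead box, clear with coloured beads (colour means nothing), white lid, 26 x 40 mm in section, 125 mm long: a look-alike to leave on the table. Lies as mid_t1, same axes.
- pliers: Red-handled pliers, about 160 mm long, 16 mm high, jaws to +x, origin at the pivot on the table; leave alone.
- glue_jar: Glass jar with white cap, 60 mm across, 75 mm high, origin under its centre; leave alone.
- spool: Empty wooden spool, 54 mm across, 40 mm high, origin under its centre; leave alone.
Mind the look-alikes: they are no part of the job. What is shaped like the mid_t2 but green is not meant.

How it is judged:
By the outcome, as a careful person would: the job done as asked, in the order asked, and still so for the second after the job is handed in, with the robot touching nothing.
Of mid_c2, mid_t1, mid_t2 only 1 to 3 are there at a start; the rules pass over those that are not, and their reading is None.
At some moment in a run one of wedge, mid_t1, mid_t2 may be knocked a few centimetres aside while the robot is not near it.
Once in a run the grip may slacken for a moment while it holds something.
It also fails if it takes over 210 s, if anything falls off the work surface, if the arm or the gripper's body presses on something with over 40 N, if the wrist force passes 120 N, or if a joint passes its speed limit or range.

ROBOT

A 6-joint arm with a two-finger parallel gripper is mounted at the origin on the work surface. World frame = base frame: x ahead of the robot, y to its left, z up, the work surface at z = 0. Lengths are in mm, angles in rad, forces in N, time in s.
With the tool pointing down it reaches from about 300 to 775 mm from the base axis. Payload 14.6 kg.
Tool frame: the origin (TCP) lies at the very end of the fingers, on their centre line; the grasp point (between the pads) lies 19 mm behind it; y points along the fingers, z is the direction in which the jaws open and shut, and the axes are right-handed (so a half turn about y gives the same grasp; the last joint's range is limited). The gripper opens to 94 mm and grips with 3 to 60 N. Pads are 16 mm wide; open, the fingers measure 119 mm over their backs; the gripper's body (75 mm by 177 mm) begins 78 mm behind the grasp point.
Start: joints at [-1.29, 0.3, 1.521, -0, 1.321, -0.067], TCP at [187.449, -517.061, 205.446] pointing down, gripper open.
Joint ranges: [-3.03, 3.03], [-0.79, 2.21], [0.23, 2.52], [-1.04, 4.18], [0, 3.07], [-2.55, 2.55]. Speed limits (rad/s): [2.22, 2.22, 2.57, 3.14, 3.14, 3.14].

INTERFACE

Orientations are given as [roll, pitch, yaw] about the fixed x, y, z axes, in that order (R = Rz(yaw) Ry(pitch) Rx(roll)).
In Python, from cell import monitor, optics, manip gives the robot as it stands.
- The arm moves only by the shell command python3 -m creep 'ROWS' [FORCE]. ROWS is JSON, a list of rows, each an object of numbers: "tx", "ty", "tz": the shift along the tool's x, y, z scaled (see below); "turn": the turn about the tool's y scaled (see below); "fingers": the finger opening in mm, from 0 to 94. In form: [{"tx": .., "ty": .., "tz": .., "turn": .., "fingers": ..}, ...]. A call has 1 to 20 rows; each row is the pose to reach, as a shift and turn from the pose measured when the call began, along the tool's axes at that moment, turning the shorter way round; what a row does not reach only later rows make up. The controller multiplies each number of a shift by 200 mm and each number of a turn by pi rad. A row lasts 1/10 s, in which the tool goes at most 50 mm and 8.59 degrees, less where a joint would pass 70% of its speed; a pose out of reach is approached as far as the arm can. A call with a number of a shift or a turn outside -1 to 1 is refused whole. A call with a gripper value outside its range is refused whole. The fingers move at their own pace and stop on an object; FORCE is the grip in N (left out, the last holds). Time passes only in rows, so rows that repeat a pose let the fingers close. It gives the time, the measured TCP pose, the force and the opening at its end, in the units of the state.
- monitor.read_state(): the state, without advancing time (a new reading comes with each control period).
- optics.camera(name): name is "scene" or "top"; returns a dict with "frame" (420x560x3 uint8, red, green, blue), "range_z" (420x560 float32, mm along the optical axis (not along the pixel's ray), 0 where there is no reading), "fx", "fy", "cx", "cy" (pixels), "R" (3x3) and "t" (3): a world point X has camera coordinates R X + t. Camera axes: x right, y down, z forward; pixel columns grow to the right and rows downward; lengths in mm; the calibration is good to about 2 mm. A picture is of the moment at which its call begins.
- manip.sign_off(): hands the job in, once; it reports no verdict.
The state is a dict: "clock": time; "joints": joint angles; "qd": joint speeds; "effort": joint torques, N m; "eef_pos": TCP position; "eef_rot": TCP orientation; "wrist_force": force on the tool from outside, world axes, zero at the start; "moment": the same for the moment, N m; "finger_gap": finger opening in mm.
Only numpy, scipy, OpenCV 4.12 (cv2) and the standard library are available. Lean on these libraries where they do the work, as an engineer would, in place of code of your own. Each camera call takes 0.05 s, during which the arm holds its last target.

## Working session

There is one attempt and no reset: what is moved stays moved. The work goes in short steps, Python scripts to look and compute and a shell command to move; the robot and the scene stay as the last step left them, time stands still between calls to the robot, and variables do not carry over. Pictures are saved under pics/ and viewed, and the job is handed in when it is done.

```bash
ls; mkdir -p pics
python3 - <<'E'
from cell import monitor, optics, manip
import cv2
print(monitor.read_state())
for n in("scene","top"):
    c=optics.camera(n); cv2.imwrite(f"pics/{n}0.png",cv2.cvtColor(c["frame"],cv2.COLOR_RGB2BGR))
    print(n,c["fx"],c["fy"],c["cx"],c["cy"],c["R"],c["t"],-c["R"].T@c["t"])
E
```

```text
pics
{'clock': 0.0, 'joints': array([-1.28957035e+00,  3.00456415e-01,  1.52155426e+00, -1.64493243e-05,
        1.32072462e+00, -6.65809647e-02]), 'qd': array([ 0.00083073,  0.0004766 ,  0.0009856 , -0.00069402,  0.00072156,
        0.00082384]), 'effort': array([-2.28981611e-03, -5.31809413e+01, -3.52736485e+01,  7.07020448e-02,
        2.44333141e-02, -1.24155740e-04]), 'eef_pos': array([ 187.39138009, -516.81727138,  204.90574072]), 'eef_rot': array([-1.57193749e+00,  6.01238734e-05, -2.79378167e+00]), 'wrist_force': array([ 1.07671111,  0.16929623, -0.51390192]), 'moment': array([ 0.05888356,  0.00269942, -0.05065508]), 'finger_gap': 93.56283787458888}
scene 400.3340878851049 400.3340878851049 274.7118355484589 208.9147273265951 [[ 0.77925884  0.62667708  0.00561187]
 [ 0.59870753 -0.7417732  -0.30219498]
 [-0.18521593  0.23884798 -0.95322962]] [-393.68282352 -225.06003188 1400.08928682] [ 700.84480473 -254.63999667 1268.80385652]
top 425.65775891406327 425.65775891406327 280.43784659298484 208.7896633156184 [[-0.00568083 -0.99938202 -0.03468878]
 [-0.98598945  0.01138114 -0.16641898]
 [ 0.16671093  0.03325737 -0.98544478]] [  61.84062867  514.29412653 1093.89236327] [ 325.07607586   19.5691737  1165.70399617]
```

The scene view shows the arm at upper left, the tray at (320,165) and the wedge at (270,218). It also shows brown (300,250), teal (345,241) and maroon (359,202) boxes, two green ones at (261,131) and (297,115), and the cabinet at (230,330). Next I enlarge and measure.

```bash
cat > h.py <<'E'
import numpy as np, cv2
from cell import monitor, optics, manip
def cam(n): return optics.camera(n)
def ray(c,u,v,z):
    d=np.linalg.inv(c["R"])@np.array([(u-c["cx"])/c["fx"],(v-c["cy"])/c["fy"],1.0]); o=-c["R"].T@c["t"]
    return o+d*(z-o[2])/d[2]
def proj(c,X):
    p=c["R"]@np.asarray(X,float)+c["t"]; return np.array([c["fx"]*p[0]/p[2]+c["cx"],c["fy"]*p[1]/p[2]+c["cy"]])
def depthpt(c,u,v):
    z=c["range_z"][int(v),int(u)]; return c["R"].T@(np.array([(u-c["cx"])/c["fx"]*z,(v-c["cy"])/c["fy"]*z,z])-c["t"])
def save(img,name,s=1,box=None):
    if box: img=img[box[1]:box[3],box[0]:box[2]]
    cv2.imwrite("pics/"+name,cv2.cvtColor(cv2.resize(img,None,fx=s,fy=s,interpolation=cv2.INTER_CUBIC),cv2.COLOR_RGB2BGR))
def world(c):
    z=c["range_z"]; v,u=np.indices(z.shape)
    P=np.stack([(u-c["cx"])/c["fx"]*z,(v-c["cy"])/c["fy"]*z,z],-1)
    return (P-c["t"])@c["R"]
E
python3 - <<'E'
from h import *
c=cam("top"); s=cam("scene")
save(c["frame"],"t1.png",5,(340,95,500,215)); save(s["frame"],"s1.png",5,(155,265,305,385))
save(c["frame"],"t2.png",4,(140,90,340,240))
np.savez("s0.npz",**{k:np.asarray(v) for k,v in s.items()}); np.savez("t0.npz",**{k:np.asarray(v) for k,v in c.items()})
W=world(c)
# objects above table 10..45 mm
m=((W[...,2]>9)&(W[...,2]<80)&(c["range_z"]>0)).astype(np.uint8)
n,l,st,ce=cv2.connectedComponentsWithStats(m)
for i in range(1,n):
    if st[i,4]>60:
        P=W[l==i]; top=P[P[:,2]>np.percentile(P[:,2],90)-6]
        r=cv2.minAreaRect(top[:,:2].astype(np.float32)); 
        print(i,ce[i].round(),st[i,4],"z%.0f"%np.percentile(P[:,2],90),np.round(r[0]),np.round(r[1]),round(r[2]),c["frame"][l==i].mean(0).round())
E
```

```text
1 [131.  79.] 1415 z74 [929. 499.] [121. 161.] 72 [67. 53. 41.]
3 [524. 112.] 6021 z16 [ 779. -638.] [300. 225.] 17 [72. 72. 73.]
4 [248.  85.] 296 z74 [862. 145.] [31. 70.] 11 [56. 52. 49.]
5 [343.  84.] 1442 z72 [ 868. -119.] [356.   8.] 90 [49. 42. 35.]
6 [201.  97.] 820 z32 [841. 280.] [109. 107.] 25 [51. 66. 78.]
7 [247. 103.] 374 z76 [820. 157.] [105.  36.] 81 [66. 62. 59.]
17 [318. 124.] 320 z15 [752. -53.] [158.  49.] 8 [122.  53.  50.]
18 [ 72. 143.] 1183 z16 [720. 660.] [120. 117.] 63 [41. 24. 15.]
20 [365. 173.] 218 z74 [ 640. -169.] [128.  37.] 2 [64. 63. 59.]
21 [259. 146.] 520 z29 [699. 117.] [41. 95.] 7 [61. 81. 81.]
22 [210. 160.] 696 z28 [660. 254.] [ 42. 125.] 49 [84. 57. 56.]
23 [168. 153.] 510 z77 [675. 367.] [52. 51.] 24 [114. 115. 114.]
24 [300. 177.] 531 z29 [608.   3.] [95. 41.] 83 [94. 80. 63.]
25 [120. 180.] 285 z43 [601. 498.] [53. 51.] 62 [100.  69.  44.]
28 [425. 200.] 656 z73 [ 536. -320.] [224.   3.] 72 [63. 62. 59.]
29 [192. 222.] 1025 z37 [477. 284.] [181. 268.] 2 [94. 77. 56.]
71 [292. 232.] 775 z39 [423.  33.] [40. 73.] 78 [130.  97.  39.]
116 [538. 255.] 881 z72 [ 392. -603.] [ 74. 149.] 82 [40. 32. 21.]
216 [ 60. 280.] 2977 z72 [330. 628.] [163. 153.] 12 [88. 69. 46.]
247 [ 94. 280.] 223 z76 [330. 548.] [ 26. 122.] 90 [39. 27. 16.]
248 [160. 291.] 600 z29 [299. 382.] [41. 95.] 53 [56. 99. 63.]
249 [210. 313.] 595 z29 [242. 247.] [40. 95.] 57 [ 61. 104.  68.]
253 [260. 411.] 133 z16 [  2. 117.] [53. 22.] 15 [48. 47. 34.]
```

Run:
```python
from h import *
c=np.load("t0.npz"); s=np.load("s0.npz")
save(c["frame"],"t3.png",6,(420,100,530,200+15))
cs=[(387,107),(373,158)]
for u,v in cs: print(ray(c,u,v,251).round())
# scene: roof corners crop/5+off
for u,v in [(565,55),(690,245),(50,405),(180,600)]: print("s",ray(s,155+u/5,265+v/5,251).round())
for n,k in(("t",c),("s",s)):
    W=world(k)
    for u,v in ([(396,181),(404,185),(424,190),(444,197),(440,130),(420,165)] if n=="t" else [(155+300/5,265+370/5),(155+355/5,265+340/5),(155+430/5,265+290/5),(155+520/5,265+240/5),(230,320)]): print(n,u,v,W[int(v),int(u)].round())
```

```text
[ 709. -191.  251.]
[ 591. -155.  251.]
s [ 602. -149.  251.]
s [ 708. -183.  251.]
s [ 514. -434.  251.]
s [ 621. -459.  251.]
t 396 181 [ 564. -229.  140.]
t 404 185 [ 557. -251.  127.]
t 424 190 [ 543. -299.  130.]
t 444 197 [ 526. -349.  123.]
t 440 130 [ 654. -306.  250.]
t 420 165 [ 575. -258.  247.]
s 215.0 339.0 [ 597. -347.  251.]
s 226.0 333.0 [ 609. -320.  246.]
s 241.0 323.0 [ 622. -279.  249.]
s 259.0 313.0 [ 641. -234.  249.]
s 230 320 [ 596. -291.  248.]
```

Run:
```python
from h import *
for n in "ts":
    k=np.load(n+"0.npz"); W=world(k)
    m=(abs(W[...,2]-250)<9)&(k["range_z"]>0)
    nn,l,st,ce=cv2.connectedComponentsWithStats(m.astype(np.uint8))
    for i in range(1,nn):
        if st[i,4]>1500:
            P=W[l==i]; r=cv2.minAreaRect(P[:,:2].astype(np.float32)); print(n,ce[i].round(),st[i,4],r, cv2.boxPoints(r).round(), P[:,2].mean(),k["frame"][l==i].mean(0))
W=world(np.load("t0.npz")); k=np.load("t0.npz")
# wedge by colour
hsv=cv2.cvtColor(k["frame"],cv2.COLOR_RGB2HSV)
m=cv2.inRange(hsv,(17,130,70),(28,255,255)); nn,l,st,ce=cv2.connectedComponentsWithStats(m)
i=1+st[1:,4].argmax(); P=W[l==i]; print(st[i],cv2.minAreaRect(P[:,:2].astype(np.float32)))
a=cv2.boxPoints(cv2.minAreaRect(P[:,:2].astype(np.float32))); print(a)
for p in P[::60]: print(p.round())
```

```text
t [444. 152.] 7982 ((588.4881591796875, -304.5270080566406), (297.8954162597656, 169.77346801757812), 72.42808532714844) [[ 463. -421.]
 [ 624. -472.]
 [ 714. -188.]
 [ 553. -137.]] 250.6571415542676 [121.85354548 121.97820095 116.92483087]
s [226. 330.] 6804 ((586.8489990234375, -304.8181457519531), (298.0959777832031, 167.87059020996094), 72.45710754394531) [[ 462. -422.]
 [ 622. -472.]
 [ 712. -188.]
 [ 552. -137.]] 251.06916731509642 [128.83715461 129.12610229 121.13345091]
[281 201  25  56 798] ((435.0763854980469, 27.92232894897461), (47.771995544433594, 215.40023803710938), 81.8377685546875)
[[325.07605   19.569178]
 [538.29425  -11.012587]
 [545.0767    36.275482]
 [331.85852   66.85725 ]]
[543.  27.   3.]
[529.  13.   5.]
[517.  13.  11.]
[505.  16.  14.]
[493.  19.  21.]
[482.  22.  20.]
[471.  24.  25.]
[459.  30.  28.]
[449.  35.  28.]
[437.  43.  35.]
[426.  49.  39.]
[416.  54.  39.]
[408.  20.  38.]
[397.  22.  35.]
```

```bash
cat > st.py <<'E'
from h import *
from scipy.spatial.transform import Rotation as Ro
s=monitor.read_state(); R=Ro.from_euler("xyz",s["eef_rot"]).as_matrix()
print("t%.2f"%s["clock"],"pos",s["eef_pos"].round(1),"J",s["joints"].round(3),"F",s["wrist_force"].round(1),"gap%.1f"%s["finger_gap"])
print("tool x",R[:,0].round(3),"y",R[:,1].round(3),"z",R[:,2].round(3))
E
python3 -m creep '[{"ty":-0.25},{"ty":-0.5},{"ty":-0.75},{"ty":-1},{"ty":-1},{"ty":-1}]'; python3 st.py
```

```text
t0.20 pos [ 187.4 -516.9  205.1] J [-1.29   0.3    1.521  0.     1.321 -0.067] F [-0.1 -0.3 -0.4] gap93.9
tool x [-0.94  -0.341 -0.   ] y [-0.     0.001 -1.   ] z [ 0.341 -0.94  -0.001]$[0]: bad value
```

```bash
python3 -m creep '[{"tx":0,"ty":-0.25,"tz":0,"turn":0,"fingers":94},{"tx":0,"ty":-0.5,"tz":0,"turn":0,"fingers":94},{"tx":0,"ty":-0.75,"tz":0,"turn":0,"fingers":94},{"tx":0,"ty":-1,"tz":0,"turn":0,"fingers":94},{"tx":0,"ty":-1,"tz":0,"turn":0,"fingers":94}]'; python3 st.py
```

```text
clock: 0.7
eef_pos: [187.6, -517.6, 412.0]
eef_rot: [-1.561, -0.001, -2.794]
wrist_force: [0.4, -0.8, 0.5]
finger_gap: 94.3
t0.70 pos [ 187.6 -517.6  412. ] J [-1.29   0.238  1.132  0.     1.762 -0.067] F [ 0.4 -0.8  0.5] gap94.3
tool x [-0.94  -0.341  0.001] y [ 0.003 -0.009 -1.   ] z [ 0.341 -0.94   0.01 ]
```

```bash
python3 -m creep '[{"tx":0,"ty":-0.25,"tz":0.25,"turn":0,"fingers":94},{"tx":0,"ty":-0.5,"tz":0.5,"turn":0,"fingers":94},{"tx":0,"ty":-0.75,"tz":0.75,"turn":0,"fingers":94},{"tx":0,"ty":-1,"tz":1,"turn":0,"fingers":94},{"tx":0,"ty":-1,"tz":1,"turn":0,"fingers":94},{"tx":0,"ty":-1,"tz":1,"turn":0,"fingers":94}]'; python3 st.py
```

```text
clock: 1.3
eef_pos: [223.6, -617.5, 516.3]
eef_rot: [-1.55, 0.0, -2.794]
wrist_force: [-0.6, -1.0, -1.6]
finger_gap: 94.1
t1.30 pos [ 223.6 -617.5  516.3] J [-1.280e+00  6.840e-01  2.400e-01  2.000e-03  2.196e+00 -5.600e-02] F [-0.6 -1.  -1.6] gap94.1
tool x [-0.94  -0.341 -0.   ] y [ 0.007 -0.02  -1.   ] z [ 0.341 -0.94   0.021]
```

```bash
python3 -m creep '[{"tx":0,"ty":-0.25,"tz":0.25,"turn":0,"fingers":94},{"tx":0,"ty":-0.5,"tz":0.5,"turn":0,"fingers":94},{"tx":0,"ty":-0.75,"tz":0.75,"turn":0,"fingers":94},{"tx":0,"ty":-1,"tz":1,"turn":0,"fingers":94},{"tx":0,"ty":-1,"tz":1,"turn":0,"fingers":94},{"tx":0,"ty":-1,"tz":1,"turn":0,"fingers":94}]'; python3 st.py
```

```text
clock: 1.9
eef_pos: [222.1, -613.2, 530.7]
eef_rot: [-1.522, 0.0, -2.794]
wrist_force: [0.3, -0.1, -0.5]
finger_gap: 94.1
t1.90 pos [ 222.1 -613.2  530.7] J [-1.281  0.665  0.236  0.004  2.192 -0.055] F [ 0.3 -0.1 -0.5] gap94.1
tool x [-0.94  -0.341 -0.   ] y [ 0.017 -0.046 -0.999] z [ 0.34  -0.939  0.049]
```

```bash
python3 -m creep '[{"tx":0,"ty":-1,"tz":1,"turn":0,"fingers":94},{"tx":0,"ty":-1,"tz":1,"turn":0,"fingers":94},{"tx":0,"ty":-1,"tz":1,"turn":0,"fingers":94},{"tx":0,"ty":-1,"tz":1,"turn":0,"fingers":94},{"tx":0,"ty":-1,"tz":1,"turn":0,"fingers":94},{"tx":0,"ty":-1,"tz":1,"turn":0,"fingers":94},{"tx":0,"ty":-1,"tz":1,"turn":0,"fingers":94},{"tx":0,"ty":-1,"tz":1,"turn":0,"fingers":94},{"tx":0,"ty":-1,"tz":1,"turn":0,"fingers":94},{"tx":0,"ty":-1,"tz":1,"turn":0,"fingers":94}]'; python3 st.py
```

```text
clock: 2.9
eef_pos: [219.6, -606.3, 546.8]
eef_rot: [-1.494, 0.0, -2.794]
wrist_force: [-0.1, -0.6, -0.6]
finger_gap: 93.7
t2.90 pos [ 219.6 -606.3  546.8] J [-1.282  0.64   0.236  0.006  2.19  -0.055] F [-0.1 -0.6 -0.6] gap93.7
tool x [-0.94  -0.341 -0.   ] y [ 0.026 -0.072 -0.997] z [ 0.34  -0.937  0.076]
```

```bash
python3 -m creep '[{"tx":0,"ty":-1,"tz":0,"turn":0,"fingers":94},{"tx":0,"ty":-1,"tz":0,"turn":0,"fingers":94},{"tx":0,"ty":-1,"tz":0,"turn":0,"fingers":94}]'; python3 st.py
```

```text
clock: 3.2
eef_pos: [197.5, -545.0, 614.4]
eef_rot: [-1.471, 0.0, -2.794]
wrist_force: [0.3, -0.3, -0.4]
finger_gap: 93.8
t3.20 pos [ 197.5 -545.   614.4] J [-1.289  0.526  0.235  0.009  2.28  -0.06 ] F [ 0.3 -0.3 -0.4] gap93.8
tool x [-0.94  -0.341 -0.   ] y [ 0.034 -0.094 -0.995] z [ 0.339 -0.935  0.1  ]
```

```bash
cat >> h.py <<'E'
CC=np.array([611.,-312.]); CY=-0.3067
def tocab(p):
    c_,s_=np.cos(CY),np.sin(CY); d=np.asarray(p[:2])-CC; return np.array([c_*d[0]+s_*d[1],-s_*d[0]+c_*d[1]])
def fromcab(x,y):
    c_,s_=np.cos(CY),np.sin(CY); return CC+np.array([c_*x-s_*y,s_*x+c_*y])
E
python3 - <<'E'
from h import *
c=np.load("t0.npz"); s=np.load("s0.npz")
for n,k,cr in (("t",c,(340,95,500,215)),("s",s,(155,265,305,385))):
    f=k["frame"]; hsv=cv2.cvtColor(f,cv2.COLOR_RGB2HSV)
    m=np.zeros(f.shape[:2],np.uint8); sub=hsv[cr[1]:cr[3],cr[0]:cr[2]]
    mm=((sub[...,1]>75)&(sub[...,2]>30)).astype(np.uint8); m[cr[1]:cr[3],cr[0]:cr[2]]=mm
    nn,l,st,ce=cv2.connectedComponentsWithStats(m)
    for i in range(1,nn):
        if st[i,4]>8:
            v,u=np.where(l==i); b=v.argmax()
            pts=np.stack([u,v],1); 
            print(n,st[i],f[l==i].mean(0).round())
            for q in (v.argmax(),v.argmin(),u.argmin(),u.argmax()):
                print("   ",pts[q],*[ (z,tocab(ray(k,*pts[q],z)).round()) for z in (22,75,95)])
E
```

```text
t [496  98   4   4  12] [18. 27. 59.]
    [498 101] (22, array([ 269., -167.])) (75, array([ 239., -148.])) (95, array([ 228., -141.]))
    [497  98] (22, array([ 277., -162.])) (75, array([ 247., -144.])) (95, array([ 236., -137.]))
    [496  99] (22, array([ 273., -160.])) (75, array([ 243., -142.])) (95, array([ 232., -135.]))
    [499  98] (22, array([ 279., -167.])) (75, array([ 248., -149.])) (95, array([ 237., -142.]))
t [382 166   4  12  20] [22. 38. 36.]
    [382 177] (22, array([-35.,  85.])) (75, array([-50.,  92.])) (95, array([-56.,  94.]))
    [385 166] (22, array([-2., 85.])) (75, array([-19.,  92.])) (95, array([-26.,  94.]))
    [382 173] (22, array([-24.,  88.])) (75, array([-40.,  94.])) (95, array([-46.,  97.]))
    [385 166] (22, array([-2., 85.])) (75, array([-19.,  92.])) (95, array([-26.,  94.]))
t [387 171   8  11  46] [23. 40. 40.]
    [387 181] (22, array([-42.,  69.])) (75, array([-57.,  76.])) (95, array([-63.,  79.]))
    [389 171] (22, array([-13.,  71.])) (75, array([-29.,  78.])) (95, array([-36.,  81.]))
    [387 177] (22, array([-31.,  72.])) (75, a
[... 653 characters left out ...]
ray([-67., -16.]))
    [423 177] (22, array([ -3., -21.])) (75, array([-20., -10.])) (95, array([-26.,  -5.]))
    [418 188] (22, array([-36., -16.])) (75, array([-52.,  -5.])) (95, array([-58.,  -0.]))
    [428 191] (22, array([-37., -44.])) (75, array([-52., -31.])) (95, array([-58., -26.]))
t [436 182  14  17 153] [44. 26. 24.]
    [440 198] (22, array([-46., -79.])) (75, array([-61., -65.])) (95, array([-67., -59.]))
    [442 182] (22, array([ -1., -74.])) (75, array([-19., -60.])) (95, array([-25., -54.]))
    [436 193] (22, array([-36., -66.])) (75, array([-51., -52.])) (95, array([-57., -47.]))
    [449 194] (22, array([-28., -99.])) (75, array([-44., -84.])) (95, array([-50., -78.]))
```

```bash
python3 - <<'E'
from h import *
acc=[]
for n,box,s in (("top",(375,155,465,210),8),("scene",(195,300,275,355),9)):
    f=np.mean([cam(n)["frame"].astype(float) for _ in range(4)],0)
    g=f[box[1]:box[3],box[0]:box[2]]
    lo,hi=np.percentile(g,1),np.percentile(g,97); g=np.clip((g-lo)/(hi-lo)*255,0,255).astype(np.uint8)
    save(g,f"enh_{n}.png",s)
E
python3 - <<'E'
from h import *
c=np.load("t0.npz"); s=np.load("s0.npz")
for nm,(u,v) in dict(teal1=(120,130),teal2=(245,205),red1=(390,262),red2=(575,285)).items():
    p=(375+u/8-.5,155+v/8-.5)
    for z in range(22,150,2):
        q=tocab(ray(c,*p,z))
        if q[0]<-46: print(nm,z,q.round()); break
# scene: lid top outer corner back (right-bottom corner), cab x=-6,y=c+13 -> height
for nm,(u,v) in dict(teal1=(590,100),teal2=(440,180),red1=(305,290),red2=(150,385)).items():
    p=(195+u/9-.5,300+v/9-.5)
    print(nm,[(z,tocab(ray(s,*p,z)).round()) for z in (80,117,147)])
E
```

```text
teal1 132 [-46.  85.]
teal2 92 [-46.  35.]
red1 76 [-46. -17.]
red2 108 [-47. -66.]
teal1 [(80, array([-9., 91.])), (117, array([-7., 90.])), (147, array([-5., 90.]))]
teal2 [(80, array([-15.,  37.])), (117, array([-12.,  39.])), (147, array([-10.,  40.]))]
red1 [(80, array([-10., -16.])), (117, array([ -8., -13.])), (147, array([ -6., -10.]))]
red2 [(80, array([-13., -71.])), (117, array([-10., -66.])), (147, array([ -8., -63.]))]
```

```bash
python3 -m creep '[{"tx":0,"ty":0.25,"tz":-0.25,"turn":0,"fingers":94},{"tx":0,"ty":0.5,"tz":-0.5,"turn":0,"fingers":94},{"tx":0,"ty":0.75,"tz":-0.75,"turn":0,"fingers":94},{"tx":0,"ty":1,"tz":-1,"turn":0,"fingers":94},{"tx":0,"ty":1,"tz":-1,"turn":0,"fingers":94}]'; python3 st.py
python3 -m creep '[{"tx":0,"ty":0,"tz":-1,"turn":0,"fingers":94},{"tx":0,"ty":0,"tz":-1,"turn":0,"fingers":94},{"tx":0,"ty":0,"tz":-1,"turn":0,"fingers":94},{"tx":0,"ty":0,"tz":-1,"turn":0,"fingers":94}]'; python3 st.py
```

```text
clock: 4.1
eef_pos: [165.7, -458.5, 496.1]
eef_rot: [-1.476, 0.0, -2.794]
wrist_force: [1.2, -1.8, 0.6]
finger_gap: 93.9
t4.10 pos [ 165.7 -458.5  496.1] J [-1.304  0.065  1.142  0.008  1.84  -0.078] F [ 1.2 -1.8  0.6] gap93.9
tool x [-0.94  -0.341 -0.   ] y [ 0.033 -0.089 -0.995] z [ 0.339 -0.936  0.095]
clock: 4.5
eef_pos: [97.7, -270.4, 476.3]
eef_rot: [-1.476, 0.0, -2.794]
wrist_force: [-0.4, 1.0, 0.8]
finger_gap: 94.4
t4.50 pos [  97.7 -270.4  476.3] J [-1.365 -0.41   1.583  0.014  1.875 -0.137] F [-0.4  1.   0.8] gap94.4
tool x [-0.94  -0.341 -0.   ] y [ 0.033 -0.088 -0.996] z [ 0.34  -0.936  0.094]
```

```bash
python3 -m creep '[{"tx":0,"ty":0,"tz":-1,"turn":0,"fingers":94},{"tx":0,"ty":0,"tz":-1,"turn":0,"fingers":94},{"tx":0,"ty":0,"tz":-1,"turn":0,"fingers":94}]'; python3 st.py
python3 -m creep '[{"tx":0,"ty":0,"tz":-1,"turn":0,"fingers":94},{"tx":0,"ty":0,"tz":-1,"turn":0,"fingers":94},{"tx":0,"ty":0,"tz":-1,"turn":0,"fingers":94}]'; python3 st.py
```

```text
clock: 4.8
eef_pos: [47.2, -130.0, 461.8]
eef_rot: [-1.477, 0.0, -2.792]
wrist_force: [-1.2, 0.8, 0.7]
finger_gap: 94.1
t4.80 pos [  47.2 -130.   461.8] J [-1.554 -0.765  1.773  0.035  2.044 -0.316] F [-1.2  0.8  0.7] gap94.1
tool x [-0.939 -0.343 -0.   ] y [ 0.033 -0.088 -0.996] z [ 0.341 -0.935  0.094]
clock: 5.1
eef_pos: [31.6, -93.9, 498.8]
eef_rot: [-1.508, 0.002, -2.792]
wrist_force: [-0.2, 0.2, -0.2]
finger_gap: 93.8
t5.10 pos [ 31.6 -93.9 498.8] J [-1.72  -0.788  1.682  0.039  2.193 -0.475] F [-0.2  0.2 -0.2] gap93.8
tool x [-0.939 -0.343 -0.002] y [ 0.023 -0.059 -0.998] z [ 0.342 -0.938  0.063]
```

```bash
python3 -m creep '[{"tx":0,"ty":0,"tz":-1,"turn":0,"fingers":94},{"tx":0,"ty":0,"tz":-1,"turn":0,"fingers":94}]'; python3 st.py
python3 -m creep '[{"tx":0,"ty":0,"tz":-1,"turn":0,"fingers":94}]'; python3 st.py
```

```text
clock: 5.3
eef_pos: [15.2, -73.4, 525.3]
eef_rot: [-1.533, 0.006, -2.789]
wrist_force: [-0.1, -0.1, -0.0]
finger_gap: 93.8
t5.30 pos [ 15.2 -73.4 525.3] J [-2.009 -0.789  1.608  0.041  2.299 -0.762] F [-0.1 -0.1 -0. ] gap93.8
tool x [-0.939 -0.345 -0.006] y [ 0.018 -0.033 -0.999] z [ 0.345 -0.938  0.038]
clock: 5.4
eef_pos: [6.2, -70.2, 529.1]
eef_rot: [-1.539, 0.006, -2.79]
wrist_force: [-0.4, -0.7, -0.6]
finger_gap: 93.9
t5.40 pos [  6.2 -70.2 529.1] J [-2.166 -0.789  1.597  0.04   2.319 -0.92 ] F [-0.4 -0.7 -0.6] gap93.9
tool x [-0.939 -0.345 -0.006] y [ 0.017 -0.028 -0.999] z [ 0.344 -0.938  0.032]
```

Run:
```python
from h import *
c=np.load("t0.npz"); s=np.load("s0.npz")
for z,p in ((240,(243,271)),(140,(249,282))): print("s",z,ray(s,*p,z).round())
for n,k in(("t",c),("s",s)):
    W=world(k); f=k["frame"].astype(int).sum(-1)
    P=W.reshape(-1,3); 
    d=np.array([tocab(p) for p in P])
    m=(d[:,0]<-75)&(d[:,0]>-125)&(d[:,1]>80)&(d[:,1]<130)&(P[:,2]>130)&(P[:,2]<250)
    Q=P[m]; print(n,m.sum(), d[m].mean(0), Q.mean(0).round(), Q[:,2].min(),Q[:,2].max())
    T=Q[Q[:,2]>225]; print(T.mean(0) if len(T) else 0, np.array([tocab(t) for t in T]).mean(0) if len(T) else 0)
print("pred",fromcab(-61-43,-148+254))
```

```text
s 240 [ 542. -178.  240.]
s 140 [ 560. -184.  140.]
t 150 [-98.39424344 107.86967667] [ 550. -179.  208.] 140.34270094163088 247.7444788086402
[ 552.44682882 -180.99877261  241.10683268] [-95.37193319 107.21002654]
s 62 [-93.6246055  105.31955521] [ 554. -183.  230.] 145.27373042404534 247.64332400637733
[ 554.34071173 -182.90903175  242.45282824] [-92.98969367 105.9606998 ]
pred [ 543.8560658  -179.54739678]
```

```bash
python3 -m creep '[{"tx":-0.4,"ty":0.1,"tz":0.24,"turn":0,"fingers":60},{"tx":-0.8,"ty":0.2,"tz":0.48,"turn":0,"fingers":60},{"tx":-0.8,"ty":0.2,"tz":0.48,"turn":0,"fingers":60},{"tx":-0.8,"ty":0.2,"tz":0.48,"turn":0,"fingers":60},{"tx":-0.8,"ty":0.2,"tz":0.48,"turn":0,"fingers":60}]'; python3 -m creep '[{"tx":-0.8,"ty":0.2,"tz":0.48,"turn":0,"fingers":60},{"tx":-0.8,"ty":0.2,"tz":0.48,"turn":0,"fingers":60},{"tx":-0.8,"ty":0.2,"tz":0.48,"turn":0,"fingers":60},{"tx":-0.8,"ty":0.2,"tz":0.48,"turn":0,"fingers":60},{"tx":-0.8,"ty":0.2,"tz":0.48,"turn":0,"fingers":60},{"tx":-0.8,"ty":0.2,"tz":0.48,"turn":0,"fingers":60}]'; python3 -m creep '[{"tx":0,"ty":0,"tz":0,"turn":0.1,"fingers":60},{"tx":0,"ty":0,"tz":0,"turn":0.21,"fingers":60},{"tx":0,"ty":0,"tz":0,"turn":0.21,"fingers":60},{"tx":0,"ty":0,"tz":0,"turn":0.21,"fingers":60},{"tx":0,"ty":0,"tz":0,"turn":0.21,"fingers":60},{"tx":0,"ty":0,"tz":0,"turn":0.21,"fingers":60}]'; python3 st.py
```

```text
clock: 5.9
eef_pos: [58.1, -93.0, 517.2]
eef_rot: [-1.542, 0.006, -2.792]
wrist_force: [-0.6, -0.6, 0.4]
finger_gap: 60.9
clock: 6.5
eef_pos: [245.2, -128.9, 478.7]
eef_rot: [-1.546, 0.003, -2.788]
wrist_force: [-1.0, -0.1, 0.6]
finger_gap: 60.1
clock: 7.1
eef_pos: [245.4, -129.1, 478.3]
eef_rot: [-1.553, 0.017, 2.835]
wrist_force: [-0.2, -0.8, -0.2]
finger_gap: 60.1
t7.10 pos [ 245.4 -129.1  478.3] J [-0.605 -0.385  1.56  -0.013  1.945  1.268] F [-0.2 -0.8 -0.2] gap60.1
tool x [-0.953  0.302 -0.017] y [ 0.011 -0.022 -1.   ] z [-0.303 -0.953  0.018]
```

```bash
python3 -m creep '[{"tx":-0.25,"ty":0.05,"tz":-0.04,"turn":0,"fingers":60},{"tx":-0.5,"ty":0.1,"tz":-0.07,"turn":0,"fingers":60},{"tx":-0.75,"ty":0.2,"tz":-0.11,"turn":0,"fingers":60},{"tx":-0.75,"ty":0.2,"tz":-0.11,"turn":0,"fingers":60},{"tx":-0.75,"ty":0.2,"tz":-0.11,"turn":0,"fingers":60}]'; python3 -m creep '[{"tx":-0.25,"ty":0.05,"tz":-0.04,"turn":0,"fingers":60},{"tx":-0.5,"ty":0.1,"tz":-0.07,"turn":0,"fingers":60},{"tx":-0.75,"ty":0.2,"tz":-0.11,"turn":0,"fingers":60},{"tx":-0.75,"ty":0.2,"tz":-0.11,"turn":0,"fingers":60},{"tx":-0.75,"ty":0.2,"tz":-0.11,"turn":0,"fingers":60},{"tx":-0.75,"ty":0.2,"tz":-0.11,"turn":0,"fingers":60}]'; python3 st.py
python3 - <<'E'
from h import *
save(cam("top")["frame"],"t4.png",4,(330,90,520,230)); save(cam("scene")["frame"],"s4.png",4,(150,220,330,360))
E
```

```text
clock: 7.6
eef_pos: [396.1, -154.4, 439.1]
eef_rot: [-1.554, 0.013, 2.837]
wrist_force: [-0.5, 0.6, -0.3]
finger_gap: 59.8
clock: 8.2
eef_pos: [544.9, -179.3, 402.9]
eef_rot: [-1.553, 0.016, 2.837]
wrist_force: [0.2, 0.3, 0.4]
finger_gap: 60.0
t8.20 pos [ 544.9 -179.3  402.9] J [-0.374  0.289  1.089 -0.017  1.746  1.499] F [0.2 0.3 0.4] gap60.0
tool x [-0.954  0.3   -0.016] y [ 0.01  -0.022 -1.   ] z [-0.3   -0.954  0.018]
```

```bash
python3 -m creep '[{"tx":0,"ty":0.2,"tz":0,"turn":0,"fingers":60},{"tx":0.01,"ty":0.4,"tz":-0.01,"turn":0,"fingers":60},{"tx":0.016,"ty":0.6,"tz":-0.018,"turn":0,"fingers":60},{"tx":0.016,"ty":0.7,"tz":-0.018,"turn":0,"fingers":60},{"tx":0.016,"ty":0.8,"tz":-0.018,"turn":0,"fingers":60},{"tx":0.016,"ty":0.9,"tz":-0.018,"turn":0,"fingers":60},{"tx":0.016,"ty":1,"tz":-0.018,"turn":0,"fingers":60},{"tx":0.016,"ty":1,"tz":-0.018,"turn":0,"fingers":60}]'; python3 -m creep '[{"tx":0,"ty":0.03,"tz":0,"turn":0,"fingers":30},{"tx":0,"ty":0.03,"tz":0,"turn":0,"fingers":8},{"tx":0,"ty":0.03,"tz":0,"turn":0,"fingers":4},{"tx":0,"ty":0.03,"tz":0,"turn":0,"fingers":4},{"tx":0,"ty":0.03,"tz":0,"turn":0,"fingers":4},{"tx":0,"ty":0.03,"tz":0,"turn":0,"fingers":4}]' 30; python3 st.py
```

```text
clock: 9.1
eef_pos: [543.8, -179.0, 202.3]
eef_rot: [-1.553, 0.015, 2.837]
wrist_force: [0.6, -0.2, -0.3]
finger_gap: 60.0
clock: 9.7
eef_pos: [543.9, -179.1, 196.6]
eef_rot: [-1.553, 0.015, 2.837]
wrist_force: [-1.0, -0.1, -0.0]
finger_gap: 15.5
t9.70 pos [ 543.9 -179.1  196.6] J [-0.374  0.348  1.479 -0.017  1.298  1.506] F [-1.  -0.1 -0. ] gap15.5
tool x [-0.954  0.3   -0.015] y [ 0.01  -0.021 -1.   ] z [-0.3   -0.954  0.018]
```

```bash
python3 -m creep '[{"tx":0,"ty":0,"tz":0,"turn":0,"fingers":4},{"tx":0,"ty":0,"tz":0,"turn":0,"fingers":4},{"tx":0,"ty":0,"tz":0,"turn":0,"fingers":4}]' 30
python3 - <<'E'
import numpy as np
# handle at leaf (-43,254); tool x=-leaf x, tool z=-leaf y. rotate CCW by a from tool start
for a in np.arange(.05,.66,.05):
    p=np.array([-43,254.]); R=np.array([[np.cos(a),-np.sin(a)],[np.sin(a),np.cos(a)]]); d=R@p-p
    print("%.2f tx %.3f tz %.3f turn %.4f"%(a,-d[0]/200,-d[1]/200,-a/np.pi))
E
```

```text
clock: 10.0
eef_pos: [543.8, -179.7, 196.5]
eef_rot: [-1.553, 0.016, 2.836]
wrist_force: [-1.7, -5.2, -0.8]
finger_gap: 11.8
0.05 tx 0.063 tz 0.012 turn -0.0159
0.10 tx 0.126 tz 0.028 turn -0.0318
0.15 tx 0.187 tz 0.046 turn -0.0477
0.20 tx 0.248 tz 0.068 turn -0.0637
0.25 tx 0.308 tz 0.093 turn -0.0796
0.30 tx 0.366 tz 0.120 turn -0.0955
0.35 tx 0.422 tz 0.151 turn -0.1114
0.40 tx 0.478 tz 0.184 turn -0.1273
0.45 tx 0.531 tz 0.220 turn -0.1432
0.50 tx 0.583 tz 0.259 turn -0.1592
0.55 tx 0.632 tz 0.300 turn -0.1751
0.60 tx 0.680 tz 0.343 turn -0.1910
0.65 tx 0.725 tz 0.389 turn -0.2069
```

```bash
python3 -m creep '[{"tx":0.063,"ty":0,"tz":0.012,"turn":-0.016,"fingers":4},{"tx":0.126,"ty":0,"tz":0.028,"turn":-0.032,"fingers":4},{"tx":0.187,"ty":0,"tz":0.046,"turn":-0.048,"fingers":4},{"tx":0.248,"ty":0,"tz":0.068,"turn":-0.064,"fingers":4},{"tx":0.308,"ty":0,"tz":0.093,"turn":-0.08,"fingers":4},{"tx":0.366,"ty":0,"tz":0.12,"turn":-0.096,"fingers":4},{"tx":0.422,"ty":0,"tz":0.151,"turn":-0.111,"fingers":4},{"tx":0.478,"ty":0,"tz":0.184,"turn":-0.127,"fingers":4},{"tx":0.531,"ty":0,"tz":0.22,"turn":-0.143,"fingers":4},{"tx":0.583,"ty":0,"tz":0.259,"turn":-0.159,"fingers":4},{"tx":0.632,"ty":0,"tz":0.3,"turn":-0.175,"fingers":4},{"tx":0.68,"ty":0,"tz":0.343,"turn":-0.191,"fingers":4},{"tx":0.68,"ty":0,"tz":0.343,"turn":-0.191,"fingers":4}]' 40; python3 st.py
```

```text
clock: 11.3
eef_pos: [393.2, -204.3, 196.4]
eef_rot: [-1.547, 0.004, -2.847]
wrist_force: [0.4, 0.9, 5.9]
finger_gap: 11.7
t11.30 pos [ 393.2 -204.3  196.4] J [-0.554  0.056  1.831 -0.013  1.235  0.726] F [0.4 0.9 5.9] gap11.7
tool x [-0.957 -0.29  -0.004] y [ 0.011 -0.021 -1.   ] z [ 0.29  -0.957  0.024]
```

```bash
python3 -m creep '[{"tx":0.063,"ty":0,"tz":0.012,"turn":-0.016,"fingers":4},{"tx":0.126,"ty":0,"tz":0.028,"turn":-0.032,"fingers":4},{"tx":0.187,"ty":0,"tz":0.046,"turn":-0.048,"fingers":4},{"tx":0.248,"ty":0,"tz":0.068,"turn":-0.064,"fingers":4},{"tx":0.308,"ty":0,"tz":0.093,"turn":-0.08,"fingers":4},{"tx":0.366,"ty":0,"tz":0.12,"turn":-0.096,"fingers":4},{"tx":0.422,"ty":0,"tz":0.151,"turn":-0.111,"fingers":4},{"tx":0.478,"ty":0,"tz":0.184,"turn":-0.127,"fingers":4},{"tx":0.531,"ty":0,"tz":0.22,"turn":-0.143,"fingers":4},{"tx":0.583,"ty":0,"tz":0.259,"turn":-0.159,"fingers":4},{"tx":0.632,"ty":0,"tz":0.3,"turn":-0.175,"fingers":4},{"tx":0.68,"ty":0,"tz":0.343,"turn":-0.191,"fingers":4},{"tx":0.68,"ty":0,"tz":0.343,"turn":-0.191,"fingers":4}]' 40;python3 st.py;  python3 -m creep '[{"tx":0.063,"ty":0,"tz":0.012,"turn":-0.016,"fingers":4},{"tx":0.126,"ty":0,"tz":0.028,"turn":-0.032,"fingers":4},{"tx":0.187,"ty":0,"tz":0.046,"turn":-0.048,"fingers":4},{"tx":0.248,"ty":0,"tz":0.068,"turn":-0.064,"fingers":4},{"tx":0.308,"ty":0,"tz":0.093,"turn":-0.08,"fingers":4},{"tx":0.366,"ty":0,"tz":0.12,"turn":-0.096,"fingers":4},{"tx":0.422,"ty":0,"tz":0.151,"turn":-0.111,"fingers":4},{"tx":0.478,"ty":0,"tz":0.184,"turn":-0.127,"fingers":4},{"tx":0.531,"ty":0,"tz":0.22,"turn":-0.143,"fingers":4},{"tx":0.583,"ty":0,"tz":0.259,"turn":-0.159,"fingers":4},{"tx":0.632,"ty":0,"tz":0.3,"turn":-0.175,"fingers":4},{"tx":0.68,"ty":0,"tz":0.343,"turn":-0.191,"fingers":4},{"tx":0.68,"ty":0,"tz":0.343,"turn":-0.191,"fingers":4}]' 40;python3 st.py
```

```text
clock: 12.6
eef_pos: [282.9, -309.7, 196.6]
eef_rot: [-1.55, -0.008, -2.247]
wrist_force: [8.5, -4.4, -10.6]
finger_gap: 11.8
t12.60 pos [ 282.9 -309.7  196.6] J [-9.160e-01 -1.000e-03  1.889e+00 -3.000e-03  1.232e+00 -2.390e-01] F [  8.5  -4.4 -10.6] gap11.8
tool x [-0.625 -0.78   0.008] y [ 0.011 -0.019 -1.   ] z [ 0.78  -0.625  0.021]
clock: 13.9
eef_pos: [251.4, -457.9, 196.7]
eef_rot: [-1.56, -0.013, -1.645]
wrist_force: [5.6, 0.8, -14.3]
finger_gap: 11.6
t13.90 pos [ 251.4 -457.9  196.7] J [-1.14   0.236  1.623  0.003  1.266 -1.067] F [  5.6   0.8 -14.3] gap11.6
tool x [-0.074 -0.997  0.013] y [ 0.009 -0.014 -1.   ] z [ 0.997 -0.074  0.01 ]
```

```bash
python3 -m creep '[{"tx":0.063,"ty":0,"tz":0.012,"turn":-0.016,"fingers":4},{"tx":0.126,"ty":0,"tz":0.028,"turn":-0.032,"fingers":4},{"tx":0.187,"ty":0,"tz":0.046,"turn":-0.048,"fingers":4},{"tx":0.248,"ty":0,"tz":0.068,"turn":-0.064,"fingers":4},{"tx":0.308,"ty":0,"tz":0.093,"turn":-0.08,"fingers":4},{"tx":0.366,"ty":0,"tz":0.12,"turn":-0.096,"fingers":4},{"tx":0.422,"ty":0,"tz":0.151,"turn":-0.111,"fingers":4},{"tx":0.478,"ty":0,"tz":0.184,"turn":-0.127,"fingers":4},{"tx":0.52,"ty":0,"tz":0.21,"turn":-0.14,"fingers":4},{"tx":0.52,"ty":0,"tz":0.21,"turn":-0.14,"fingers":4}]' 40;python3 st.py
python3 - <<'E'
from h import *
save(cam("top")["frame"],"t5.png",1.4); save(cam("scene")["frame"],"s5.png",1.4)
E
```

```text
clock: 14.9
eef_pos: [285.4, -564.5, 196.7]
eef_rot: [-1.567, -0.012, -1.205]
wrist_force: [-0.9, 0.7, -9.3]
finger_gap: 11.5
t14.90 pos [ 285.4 -564.5  196.7] J [-1.162  0.485  1.287  0.003  1.358 -1.528] F [-0.9  0.7 -9.3] gap11.5
tool x [ 0.358 -0.934  0.012] y [ 0.008 -0.01  -1.   ] z [0.934 0.358 0.003]
```

```bash
cat > wedge.py <<'E'
from h import *
for n in ("top","scene"):
    k=cam(n); hsv=cv2.cvtColor(k["frame"],cv2.COLOR_RGB2HSV)
    m=cv2.inRange(hsv,(17,140,60),(28,255,255)); nn,l,st,ce=cv2.connectedComponentsWithStats(m)
    i=1+st[1:,4].argmax(); ct,_=cv2.findContours((l==i).astype(np.uint8),0,2)
    r=cv2.minAreaRect(ct[0]); bp=cv2.boxPoints(r); print(n,st[i,4],[round(x,1) for x in r[0]],np.round(r[1]),round(r[2],1))
    e=[(bp[j]+bp[(j+1)%4])/2 for j in range(4)]; L=[np.linalg.norm(bp[j]-bp[(j+1)%4]) for j in range(4)]
    j=int(np.argmin(L)); a,b=e[j],e[(j+2)%4]
    for p in(a,b): print("  end",p.round(1),"z4",ray(k,*p,4).round(),"z38",ray(k,*p,38).round(),"z0",ray(k,*p,0).round())
    save(k["frame"],f"w_{n}_{monitor.read_state()['clock']:.1f}.png",6,(int(st[i,0])-10,int(st[i,1])-10,int(st[i,0]+st[i,2])+10,int(st[i,1]+st[i,3])+10))
E
python3 wedge.py; ls pics | grep w_
```

```text
top 822 [292.8, 229.8] [15. 57.] 11.3
  end [298.4 201.9] z4 [540.   9.   4.] z38 [534.   9.  38.] z0 [541.   9.   0.]
  end [287.3 257.7] z4 [387.  41.   4.] z38 [385.  40.  38.] z0 [387.  41.   0.]
scene 532 [269.8, 218.9] [47. 12.] 51.3
  end [255.  200.4] z4 [385.  44.   4.] z38 [394.  36.  38.] z0 [384.  45.   0.]
  end [284.7 237.5] z4 [541.   7.   4.] z38 [545.  -0.  38.] z0 [541.   8.   0.]
w_scene_15.1.png
w_top_15.1.png
```

```bash
python3 -m creep '[{"tx":0,"ty":0,"tz":0,"turn":0,"fingers":45},{"tx":0,"ty":0,"tz":0,"turn":0,"fingers":45},{"tx":0,"ty":0,"tz":0,"turn":0,"fingers":45},{"tx":0,"ty":-0.25,"tz":0,"turn":0,"fingers":60},{"tx":0,"ty":-0.5,"tz":0,"turn":0,"fingers":60},{"tx":0,"ty":-0.5,"tz":0,"turn":0,"fingers":60}]'; python3 -m creep '[{"tx":-0.22,"ty":0,"tz":0.13,"turn":0,"fingers":70},{"tx":-0.44,"ty":0,"tz":0.27,"turn":0,"fingers":70},{"tx":-0.66,"ty":0,"tz":0.4,"turn":0,"fingers":70},{"tx":-0.87,"ty":0,"tz":0.54,"turn":0,"fingers":70},{"tx":-1,"ty":0,"tz":0.62,"turn":0,"fingers":70}]';python3 -m creep '[{"tx":-0.22,"ty":0,"tz":0.13,"turn":0,"fingers":70},{"tx":-0.44,"ty":0,"tz":0.27,"turn":0,"fingers":70},{"tx":-0.66,"ty":0,"tz":0.4,"turn":-0.048,"fingers":70},{"tx":-0.87,"ty":0,"tz":0.54,"turn":-0.09,"fingers":70},{"tx":-1,"ty":0,"tz":0.62,"turn":-0.14,"fingers":70}]'; python3 st.py
```

```text
clock: 15.7
eef_pos: [285.0, -564.1, 305.5]
eef_rot: [-1.567, -0.026, -1.206]
wrist_force: [-0.4, 0.4, 0.1]
finger_gap: 56.0
clock: 16.2
eef_pos: [329.9, -330.7, 301.7]
eef_rot: [-1.565, -0.028, -1.206]
wrist_force: [0.8, -0.2, 0.4]
finger_gap: 70.0
clock: 16.7
eef_pos: [374.5, -97.2, 297.5]
eef_rot: [-1.576, -0.03, -0.766]
wrist_force: [0.4, -0.4, -0.6]
finger_gap: 70.1
t16.70 pos [374.5 -97.2 297.5] J [-0.336 -0.153  1.795 -0.018  1.475 -1.139] F [ 0.4 -0.4 -0.6] gap70.1
tool x [ 0.72  -0.693  0.03 ] y [ 0.018 -0.025 -1.   ] z [ 0.694  0.72  -0.006]
```

```bash
python3 -m creep '[{"tx":-0.1,"ty":0.18,"tz":0.15,"turn":-0.045,"fingers":70},{"tx":-0.2,"ty":0.36,"tz":0.3,"turn":-0.09,"fingers":70},{"tx":-0.3,"ty":0.54,"tz":0.44,"turn":-0.135,"fingers":70},{"tx":-0.39,"ty":0.72,"tz":0.58,"turn":-0.179,"fingers":70},{"tx":-0.39,"ty":0.72,"tz":0.58,"turn":-0.179,"fingers":70},{"tx":-0.39,"ty":0.72,"tz":0.58,"turn":-0.179,"fingers":70}]'; python3 st.py; python3 wedge.py
```

```text
clock: 17.3
eef_pos: [401.4, 37.1, 150.9]
eef_rot: [-1.592, -0.023, -0.204]
wrist_force: [-0.0, -0.1, 0.9]
finger_gap: 70.2
t17.30 pos [401.4  37.1 150.9] J [ 0.018  0.018  1.983 -0.028  1.123 -1.336] F [-0.  -0.1  0.9] gap70.2
tool x [ 0.979 -0.202  0.023] y [ 0.018 -0.025 -1.   ] z [ 0.203  0.979 -0.021]
top 252 [296.8, 211.1] [15. 19.] 11.3
  end [298.6 201.9] z4 [540.   8.   4.] z38 [534.   9.  38.] z0 [541.   8.   0.]
  end [295.  220.2] z4 [489.  19.   4.] z38 [484.  19.  38.] z0 [490.  19.   0.]
scene 500 [270.6, 219.7] [45. 12.] 51.3
  end [284.8 237.4] z4 [541.   7.   4.] z38 [545.   0.  38.] z0 [541.   8.   0.]
  end [256.5 202. ] z4 [393.  43.   4.] z38 [401.  35.  38.] z0 [392.  44.   0.]
```

```bash
python3 -m creep '[{"tx":0,"ty":0.2,"tz":0,"turn":0,"fingers":70},{"tx":-0.006,"ty":0.4,"tz":0.008,"turn":0,"fingers":70},{"tx":-0.013,"ty":0.55,"tz":0.016,"turn":0,"fingers":70},{"tx":-0.013,"ty":0.67,"tz":0.016,"turn":0,"fingers":60},{"tx":-0.013,"ty":0.72,"tz":0.016,"turn":0,"fingers":50},{"tx":-0.013,"ty":0.72,"tz":0.016,"turn":0,"fingers":30},{"tx":-0.013,"ty":0.72,"tz":0.016,"turn":0,"fingers":30},{"tx":-0.013,"ty":0.72,"tz":0.016,"turn":0,"fingers":30},{"tx":-0.013,"ty":0.72,"tz":0.016,"turn":0,"fingers":30},{"tx":-0.013,"ty":0.72,"tz":0.016,"turn":0,"fingers":30}]' 55; python3 st.py
```

```text
clock: 18.4
eef_pos: [404.1, 36.0, 9.4]
eef_rot: [-1.591, -0.028, -0.206]
wrist_force: [-2.1, -4.5, 9.1]
finger_gap: 40.0
t18.40 pos [404.1  36.    9.4] J [ 0.016  0.277  2.094 -0.038  0.749 -1.321] F [-2.1 -4.5  9.1] gap40.0
tool x [ 0.978 -0.205  0.028] y [ 0.023 -0.025 -0.999] z [ 0.205  0.978 -0.02 ]
```

```bash
python3 -m creep '[{"tx":0,"ty":-0.15,"tz":0,"turn":0,"fingers":30},{"tx":0,"ty":-0.3,"tz":-0.1,"turn":0,"fingers":30},{"tx":-0.03,"ty":-0.3,"tz":-0.3,"turn":0.04,"fingers":30},{"tx":-0.06,"ty":-0.3,"tz":-0.5,"turn":0.08,"fingers":30},{"tx":-0.09,"ty":-0.3,"tz":-0.7,"turn":0.12,"fingers":30},{"tx":-0.12,"ty":-0.3,"tz":-0.9,"turn":0.16,"fingers":30},{"tx":-0.12,"ty":-0.3,"tz":-1,"turn":0.2,"fingers":30},{"tx":-0.12,"ty":-0.3,"tz":-1,"turn":0.24,"fingers":30}]' 60; python3 st.py
```

```text
clock: 19.2
eef_pos: [337.5, -155.2, 73.2]
eef_rot: [-1.566, -0.035, -0.969]
wrist_force: [0.1, 0.5, -5.4]
finger_gap: 39.6
t19.20 pos [ 337.5 -155.2   73.2] J [-0.522  0.064  2.149 -0.014  0.895 -1.115] F [ 0.1  0.5 -5.4] gap39.6
tool x [ 0.566 -0.824  0.035] y [ 0.024 -0.026 -0.999] z [0.824 0.566 0.005]
```

```bash
python3 -m creep '[{"tx":0.11,"ty":0,"tz":-0.15,"turn":0.045,"fingers":30},{"tx":0.22,"ty":0,"tz":-0.3,"turn":0.09,"fingers":30},{"tx":0.34,"ty":0.05,"tz":-0.46,"turn":0.135,"fingers":30},{"tx":0.453,"ty":0.1,"tz":-0.61,"turn":0.18,"fingers":30},{"tx":0.453,"ty":0.14,"tz":-0.61,"turn":0.217,"fingers":30},{"tx":0.453,"ty":0.14,"tz":-0.61,"turn":0.217,"fingers":30}]' 60; python3 st.py
python3 - <<'E'
from h import *
k=cam("top"); save(k["frame"],"t6.png",4,(400,150,560,290)); k=cam("scene"); save(k["frame"],"s6.png",4,(40,220,220,360))
E
```

```text
clock: 19.8
eef_pos: [288.5, -300.4, 47.9]
eef_rot: [-1.545, -0.025, -1.654]
wrist_force: [-2.7, -1.9, -0.2]
finger_gap: 40.2
t19.80 pos [ 288.5 -300.4   47.9] J [-8.950e-01  2.080e-01  2.057e+00  2.000e-03  8.410e-01 -8.130e-01] F [-2.7 -1.9 -0.2] gap40.2
tool x [-0.083 -0.996  0.025] y [ 0.023 -0.027 -0.999] z [ 0.996 -0.083  0.026]
```

Run:
```python
from h import *
k=np.load("t0.npz")
for z,a,b in ((250,(418,205),(460,520)),(10,(252,262),(288,550))):
    A=ray(k,400+a[0]/4,150+a[1]/4,z); B=ray(k,400+b[0]/4,150+b[1]/4,z); d=B-A
    print(z,A.round(),B.round(),"angle",np.arctan2(d[1],d[0])%(2*np.pi)-np.deg2rad(72.4))
```

```text
250 [ 491. -432.  250.] [ 324. -438.  250.] angle 1.914910094392462
10 [ 496. -436.   10.] [ 305. -445.   10.] angle 1.9236517179874622
```

```bash
python3 -m creep '[{"tx":0,"ty":0.06,"tz":0,"turn":0,"fingers":30},{"tx":0,"ty":0.12,"tz":0,"turn":0,"fingers":30},{"tx":0,"ty":0.16,"tz":0,"turn":0,"fingers":30},{"tx":0,"ty":0.185,"tz":0,"turn":0,"fingers":30},{"tx":0,"ty":0.19,"tz":0,"turn":0,"fingers":30}]' 60; python3 st.py
```

```text
clock: 20.4
eef_pos: [290.4, -301.0, 12.7]
eef_rot: [-1.545, -0.026, -1.644]
wrist_force: [-18.6, 17.9, 75.6]
finger_gap: 39.8
t20.40 pos [ 290.4 -301.    12.7] J [-8.920e-01  2.840e-01  2.071e+00  2.000e-03  7.490e-01 -8.200e-01] F [-18.6  17.9  75.6] gap39.8
tool x [-0.073 -0.997  0.026] y [ 0.024 -0.028 -0.999] z [ 0.997 -0.073  0.026]
```

```bash
python3 -m creep '[{"tx":0,"ty":-0.01,"tz":0,"turn":0,"fingers":60},{"tx":0,"ty":-0.01,"tz":0,"turn":0,"fingers":60},{"tx":0,"ty":-0.01,"tz":0,"turn":0,"fingers":60},{"tx":0,"ty":-0.15,"tz":0,"turn":0,"fingers":60},{"tx":0,"ty":-0.4,"tz":0,"turn":0,"fingers":60},{"tx":0,"ty":-0.6,"tz":0,"turn":0,"fingers":60}]' 20; python3 st.py;  python3 -m creep '[{"tx":-0.25,"ty":-0.2,"tz":0,"turn":0,"fingers":60},{"tx":-0.5,"ty":-0.3,"tz":0,"turn":0,"fingers":60},{"tx":-0.75,"ty":-0.3,"tz":0,"turn":0,"fingers":60},{"tx":-1,"ty":-0.3,"tz":0,"turn":0,"fingers":60},{"tx":-1,"ty":-0.3,"tz":0,"turn":0,"fingers":60}]'; python3 st.py
python3 - <<'E'
from h import *
k=cam("top"); save(k["frame"],"t7.png",4,(380,150,560,290)); k=cam("scene"); save(k["frame"],"s7.png",4,(40,220,220,360))
E
```

```text
clock: 21.0
eef_pos: [287.4, -297.3, 134.1]
eef_rot: [-1.545, -0.026, -1.644]
wrist_force: [-0.3, 0.4, -0.2]
finger_gap: 60.0
t21.00 pos [ 287.4 -297.3  134.1] J [-8.920e-01  5.300e-02  1.991e+00  1.000e-03  1.062e+00 -8.200e-01] F [-0.3  0.4 -0.2] gap60.0
tool x [-0.073 -0.997  0.026] y [ 0.024 -0.027 -0.999] z [ 0.997 -0.072  0.025]
clock: 21.5
eef_pos: [300.2, -93.3, 188.9]
eef_rot: [-1.545, -0.025, -1.641]
wrist_force: [-0.5, -0.6, -0.4]
finger_gap: 60.1
t21.50 pos [300.2 -93.3 188.9] J [-0.405 -0.267  2.137 -0.016  1.239 -0.33 ] F [-0.5 -0.6 -0.4] gap60.1
tool x [-0.07  -0.997  0.025] y [ 0.024 -0.027 -0.999] z [ 0.997 -0.069  0.026]
```

```bash
python3 -m creep '[{"tx":-0.1,"ty":0.03,"tz":0.25,"turn":0,"fingers":70},{"tx":-0.2,"ty":0.06,"tz":0.5,"turn":0,"fingers":70},{"tx":-0.295,"ty":0.11,"tz":0.75,"turn":0,"fingers":70},{"tx":-0.39,"ty":0.11,"tz":1,"turn":0,"fingers":70},{"tx":-0.39,"ty":0.11,"tz":1,"turn":0,"fingers":70}]'; python3 st.py
python3 - <<'E'
from h import *
c=cam("top"); W=world(c); m=((W[...,2]>9)&(W[...,2]<45)&(c["range_z"]>0)).astype(np.uint8)
n,l,st,ce=cv2.connectedComponentsWithStats(m)
for i in range(1,n):
    if 350<st[i,4]<850:
        P=W[l==i]; top=P[P[:,2]>np.percentile(P[:,2],90)-6]; r=cv2.minAreaRect(top[:,:2].astype(np.float32)); print(ce[i].round(),st[i,4],np.round(r[0],1),np.round(r[1]),round(r[2],1))
E
```

```text
clock: 22.1
eef_pos: [508.8, -30.9, 168.1]
eef_rot: [-1.547, -0.025, -1.639]
wrist_force: [-0.7, 0.5, 1.1]
finger_gap: 69.7
t22.10 pos [508.8 -30.9 168.1] J [-0.12   0.232  1.698 -0.026  1.187 -0.043] F [-0.7  0.5  1.1] gap69.7
tool x [-0.068 -0.997  0.025] y [ 0.022 -0.027 -0.999] z [ 0.997 -0.067  0.024]
[138.  82.] 474 [891.3 473.2] [ 94. 199.] 35.0
[201.  97.] 814 [841.5 280.6] [109. 106.] 0.9
[342.  87.] 580 [ 866.  -119.3] [ 13. 358.] 0.2
[259. 146.] 522 [699.1 116.8] [41. 95.] 6.8
[210. 160.] 693 [660.3 254.5] [ 42. 125.] 48.5
[535. 254.] 428 [ 406.5 -611.1] [ 81. 167.] 73.8
[ 67. 280.] 730 [333.9 635.6] [69. 90.] 63.4
[160. 291.] 605 [299.1 382.5] [41. 96.] 52.9
[209. 313.] 596 [242.6 247. ] [40. 95.] 57.3
```

```bash
python3 -m creep '[{"tx":-0.07,"ty":0.12,"tz":0.15,"turn":0.017,"fingers":70},{"tx":-0.14,"ty":0.24,"tz":0.3,"turn":0.017,"fingers":70},{"tx":-0.218,"ty":0.36,"tz":0.468,"turn":0.017,"fingers":70},{"tx":-0.218,"ty":0.48,"tz":0.468,"turn":0.017,"fingers":70},{"tx":-0.218,"ty":0.6,"tz":0.468,"turn":0.017,"fingers":70},{"tx":-0.218,"ty":0.6,"tz":0.468,"turn":0.017,"fingers":70}]'; python3 st.py; python3 -m creep '[{"tx":0,"ty":0.1,"tz":0,"turn":0,"fingers":65},{"tx":0,"ty":0.18,"tz":0,"turn":0,"fingers":65},{"tx":0,"ty":0.225,"tz":0,"turn":0,"fingers":65},{"tx":0,"ty":0.225,"tz":0,"turn":0,"fingers":50},{"tx":0,"ty":0.225,"tz":0,"turn":0,"fingers":30},{"tx":0,"ty":0.225,"tz":0,"turn":0,"fingers":30},{"tx":0,"ty":0.225,"tz":0,"turn":0,"fingers":30},{"tx":0,"ty":0.225,"tz":0,"turn":0,"fingers":30},{"tx":0,"ty":0.225,"tz":0,"turn":0,"fingers":30}]' 30; python3 st.py
```

```text
clock: 22.75
eef_pos: [605.9, 1.7, 45.7]
eef_rot: [-1.552, -0.024, -1.692]
wrist_force: [-0.7, -0.5, 0.5]
finger_gap: 70.0
t22.75 pos [605.9   1.7  45.7] J [-0.046  0.583  1.511 -0.03   1.03   0.091] F [-0.7 -0.5  0.5] gap70.0
tool x [-0.121 -0.992  0.024] y [ 0.016 -0.027 -1.   ] z [ 0.992 -0.121  0.019]
clock: 23.65
eef_pos: [606.9, 0.4, 1.1]
eef_rot: [-1.551, -0.024, -1.693]
wrist_force: [-1.4, -1.6, 5.2]
finger_gap: 39.8
t23.65 pos [6.069e+02 4.000e-01 1.100e+00] J [-0.048  0.648  1.526 -0.032  0.95   0.092] F [-1.4 -1.6  5.2] gap39.8
tool x [-0.121 -0.992  0.024] y [ 0.016 -0.027 -1.   ] z [ 0.992 -0.121  0.02 ]
```

```bash
python3 -m creep '[{"tx":0,"ty":-0.25,"tz":0,"turn":0,"fingers":30},{"tx":0,"ty":-0.45,"tz":0,"turn":0,"fingers":30},{"tx":-0.22,"ty":-0.45,"tz":-0.1,"turn":0,"fingers":30},{"tx":-0.44,"ty":-0.45,"tz":-0.2,"turn":0,"fingers":30},{"tx":-0.66,"ty":-0.45,"tz":-0.3,"turn":0,"fingers":30},{"tx":-0.84,"ty":-0.45,"tz":-0.35,"turn":0,"fingers":30},{"tx":-0.84,"ty":-0.45,"tz":-0.35,"turn":0,"fingers":30}]' 40; python3 -m creep '[{"tx":-0.22,"ty":0,"tz":-0.1,"turn":0,"fingers":30},{"tx":-0.44,"ty":0,"tz":-0.2,"turn":0,"fingers":30},{"tx":-0.66,"ty":0,"tz":-0.3,"turn":-0.04,"fingers":30},{"tx":-0.84,"ty":0,"tz":-0.35,"turn":-0.04,"fingers":30},{"tx":-0.84,"ty":0,"tz":-0.35,"turn":-0.04,"fingers":30},{"tx":-0.84,"ty":0,"tz":-0.35,"turn":-0.04,"fingers":30}]'; python3 st.py
```

```text
clock: 24.35
eef_pos: [555.0, 181.9, 85.2]
eef_rot: [-1.552, -0.024, -1.688]
wrist_force: [0.1, -1.6, -2.0]
finger_gap: 39.8
clock: 24.95
eef_pos: [505.0, 356.6, 79.2]
eef_rot: [-1.556, -0.027, -1.562]
wrist_force: [-0.4, -0.1, -1.6]
finger_gap: 39.9
t24.95 pos [505.  356.6  79.2] J [ 0.569  0.575  1.436 -0.034  1.133  0.574] F [-0.4 -0.1 -1.6] gap39.9
tool x [ 0.009 -1.     0.027] y [ 0.015 -0.027 -1.   ] z [1.    0.009 0.015]
```

```bash
python3 -m creep '[{"tx":0.03,"ty":0.15,"tz":0,"turn":0,"fingers":30},{"tx":0.03,"ty":0.28,"tz":0,"turn":0,"fingers":30},{"tx":0.03,"ty":0.35,"tz":0,"turn":0,"fingers":30},{"tx":0.03,"ty":0.36,"tz":0,"turn":0,"fingers":30},{"tx":0.03,"ty":0.36,"tz":0,"turn":0,"fingers":52},{"tx":0.03,"ty":0.36,"tz":0,"turn":0,"fingers":52},{"tx":0.03,"ty":0.36,"tz":0,"turn":0,"fingers":52},{"tx":0.03,"ty":0.1,"tz":0,"turn":0,"fingers":52},{"tx":0.03,"ty":-0.15,"tz":0,"turn":0,"fingers":65},{"tx":0.03,"ty":-0.3,"tz":0,"turn":0,"fingers":65},{"tx":0.03,"ty":-0.3,"tz":0,"turn":0,"fingers":65}]'; python3 st.py
```

```text
clock: 26.05
eef_pos: [505.8, 353.5, 145.5]
eef_rot: [-1.548, -0.022, -1.562]
wrist_force: [0.2, 0.3, -0.6]
finger_gap: 65.1
t26.05 pos [505.8 353.5 145.5] J [ 0.564  0.496  1.392 -0.032  1.246  0.565] F [ 0.2  0.3 -0.6] gap65.1
tool x [ 0.009 -1.     0.022] y [ 0.023 -0.022 -0.999] z [1.    0.01  0.023]
```

```bash
python3 -m creep '[{"tx":0.2,"ty":0,"tz":0.16,"turn":0,"fingers":70},{"tx":0.4,"ty":0,"tz":0.32,"turn":0,"fingers":70},{"tx":0.6,"ty":0,"tz":0.48,"turn":0,"fingers":70},{"tx":0.8,"ty":0,"tz":0.64,"turn":0,"fingers":70},{"tx":1,"ty":0,"tz":0.8,"turn":0,"fingers":70},{"tx":1,"ty":0,"tz":0.8,"turn":0,"fingers":70}]';  python3 st.py
python3 - <<'E'
from h import *
c=cam("top"); W=world(c); m=((W[...,2]>9)&(W[...,2]<45)&(c["range_z"]>0)).astype(np.uint8)
n,l,st,ce=cv2.connectedComponentsWithStats(m)
for i in range(1,n):
    if 350<st[i,4]<850:
        P=W[l==i]; top=P[P[:,2]>np.percentile(P[:,2],90)-6]; r=cv2.minAreaRect(top[:,:2].astype(np.float32)); print(ce[i].round(),st[i,4],np.round(r[0],1),np.round(r[1]),round(r[2],1))
save(c["frame"],"t8.png",4,(140,90,340,240))
E
```

```text
clock: 26.65
eef_pos: [669.9, 150.4, 153.0]
eef_rot: [-1.548, -0.023, -1.566]
wrist_force: [-0.1, -1.0, 0.4]
finger_gap: 70.2
t26.65 pos [669.9 150.4 153. ] J [ 0.178  0.64   1.152 -0.027  1.331  0.179] F [-0.1 -1.   0.4] gap70.2
tool x [ 0.005 -1.     0.023] y [ 0.023 -0.023 -0.999] z [1.    0.005 0.023]
[138.  82.] 473 [891.3 472.2] [ 96. 199.] 35.8
[342.  87.] 578 [ 865.7 -118.6] [357.  13.] 89.7
[159. 223.] 544 [473.7 358.5] [180. 120.] 1.9
[172. 214.] 494 [506.3 352.2] [88. 40.] 89.6
[535. 255.] 444 [ 406.5 -610.5] [ 81. 166.] 73.9
[ 67. 280.] 724 [334.3 634.5] [70. 90.] 63.1
[160. 291.] 597 [299.1 382.2] [40. 95.] 52.9
[332. 382.] 621 [ 64.8 -62.7] [89. 25.] 44.5
```

```bash
python3 -m creep '[{"tx":0.08,"ty":0.15,"tz":0.07,"turn":-0.036,"fingers":70},{"tx":0.157,"ty":0.3,"tz":0.13,"turn":-0.036,"fingers":70},{"tx":0.155,"ty":0.45,"tz":0.13,"turn":-0.036,"fingers":70},{"tx":0.153,"ty":0.6,"tz":0.13,"turn":-0.036,"fingers":65},{"tx":0.15,"ty":0.7,"tz":0.129,"turn":-0.036,"fingers":65},{"tx":0.15,"ty":0.745,"tz":0.128,"turn":-0.036,"fingers":60},{"tx":0.15,"ty":0.745,"tz":0.128,"turn":-0.036,"fingers":45},{"tx":0.15,"ty":0.745,"tz":0.128,"turn":-0.036,"fingers":30},{"tx":0.15,"ty":0.745,"tz":0.128,"turn":-0.036,"fingers":30},{"tx":0.15,"ty":0.745,"tz":0.128,"turn":-0.036,"fingers":30},{"tx":0.15,"ty":0.745,"tz":0.128,"turn":-0.036,"fingers":30}]' 40; python3 st.py
```

```text
clock: 27.8
eef_pos: [698.9, 119.1, 6.8]
eef_rot: [-1.549, -0.024, -1.452]
wrist_force: [-1.8, 2.1, 7.2]
finger_gap: 39.8
t27.80 pos [698.9 119.1   6.8] J [ 0.127  0.837  1.174 -0.027  1.108  0.02 ] F [-1.8  2.1  7.2] gap39.8
tool x [ 0.118 -0.993  0.024] y [ 0.025 -0.022 -0.999] z [0.993 0.119 0.022]
```

```bash
python3 -m creep '[{"tx":0,"ty":-0.25,"tz":0,"turn":0,"fingers":30},{"tx":0,"ty":-0.45,"tz":0,"turn":0,"fingers":30},{"tx":-0.16,"ty":-0.47,"tz":-0.15,"turn":0,"fingers":30},{"tx":-0.33,"ty":-0.47,"tz":-0.29,"turn":0,"fingers":30},{"tx":-0.5,"ty":-0.47,"tz":-0.44,"turn":0,"fingers":30},{"tx":-0.66,"ty":-0.47,"tz":-0.58,"turn":0,"fingers":30},{"tx":-0.66,"ty":-0.47,"tz":-0.58,"turn":0,"fingers":30}]'; python3 -m creep '[{"tx":-0.16,"ty":0,"tz":-0.15,"turn":0,"fingers":30},{"tx":-0.33,"ty":0,"tz":-0.29,"turn":0,"fingers":30},{"tx":-0.5,"ty":0,"tz":-0.44,"turn":0.036,"fingers":30},{"tx":-0.66,"ty":0,"tz":-0.58,"turn":0.036,"fingers":30},{"tx":-0.66,"ty":0,"tz":-0.58,"turn":0.036,"fingers":30},{"tx":-0.66,"ty":0,"tz":-0.58,"turn":0.036,"fingers":30}]'; python3 st.py
```

```text
clock: 28.5
eef_pos: [562.6, 241.4, 95.4]
eef_rot: [-1.549, -0.024, -1.448]
wrist_force: [-0.1, -0.2, -0.6]
finger_gap: 39.9
clock: 29.1
eef_pos: [431.5, 358.5, 90.2]
eef_rot: [-1.546, -0.021, -1.56]
wrist_force: [-0.2, 0.4, -1.4]
finger_gap: 39.5
t29.10 pos [431.5 358.5  90.2] J [ 0.643  0.441  1.613 -0.036  1.081  0.649] F [-0.2  0.4 -1.4] gap39.5
tool x [ 0.011 -1.     0.021] y [ 0.025 -0.021 -0.999] z [1.    0.011 0.025]
```

```bash
python3 -m creep '[{"tx":0.02,"ty":0.15,"tz":0.01,"turn":0,"fingers":30},{"tx":0.02,"ty":0.28,"tz":0.01,"turn":0,"fingers":30},{"tx":0.02,"ty":0.36,"tz":0.01,"turn":0,"fingers":30},{"tx":0.02,"ty":0.395,"tz":0.01,"turn":0,"fingers":30},{"tx":0.02,"ty":0.395,"tz":0.01,"turn":0,"fingers":52},{"tx":0.02,"ty":0.395,"tz":0.01,"turn":0,"fingers":52},{"tx":0.02,"ty":0.395,"tz":0.01,"turn":0,"fingers":52},{"tx":0.02,"ty":0.1,"tz":0,"turn":0,"fingers":52},{"tx":0.02,"ty":-0.15,"tz":0,"turn":0,"fingers":65},{"tx":0.02,"ty":-0.4,"tz":0,"turn":0,"fingers":65},{"tx":0.02,"ty":-0.65,"tz":0,"turn":0,"fingers":65},{"tx":0.02,"ty":-0.9,"tz":0,"turn":0,"fingers":65}]'; python3 st.py
```

```text
clock: 30.3
eef_pos: [427.1, 357.7, 264.1]
eef_rot: [-1.545, -0.021, -1.56]
wrist_force: [0.5, -0.1, 0.3]
finger_gap: 64.7
t30.30 pos [427.1 357.7 264.1] J [ 0.647  0.274  1.418 -0.032  1.44   0.64 ] F [ 0.5 -0.1  0.3] gap64.7
tool x [ 0.011 -1.     0.021] y [ 0.026 -0.02  -0.999] z [1.    0.011 0.026]
```

```bash
python3 -m creep '[{"tx":0.2,"ty":-0.1,"tz":0.02,"turn":0,"fingers":40},{"tx":0.45,"ty":-0.2,"tz":0.05,"turn":0,"fingers":40},{"tx":0.7,"ty":-0.3,"tz":0.08,"turn":0,"fingers":40},{"tx":1,"ty":-0.4,"tz":0.1,"turn":0,"fingers":40},{"tx":1,"ty":-0.4,"tz":0.1,"turn":0,"fingers":40}]'; python3 -m creep '[{"tx":0.2,"ty":-0.1,"tz":0.02,"turn":0,"fingers":40},{"tx":0.45,"ty":-0.2,"tz":0.05,"turn":0,"fingers":40},{"tx":0.7,"ty":-0.3,"tz":0.08,"turn":0,"fingers":40},{"tx":1,"ty":-0.4,"tz":0.1,"turn":0,"fingers":40},{"tx":1,"ty":-0.4,"tz":0.1,"turn":0,"fingers":40}]'; python3 -m creep '[{"tx":0.2,"ty":-0.1,"tz":0.02,"turn":-0.04,"fingers":40},{"tx":0.45,"ty":-0.2,"tz":0.05,"turn":-0.08,"fingers":40},{"tx":0.7,"ty":-0.3,"tz":0.08,"turn":-0.12,"fingers":40},{"tx":1,"ty":-0.4,"tz":0.1,"turn":-0.16,"fingers":40},{"tx":1,"ty":-0.4,"tz":0.1,"turn":-0.2,"fingers":40},{"tx":1,"ty":-0.4,"tz":0.1,"turn":-0.24,"fingers":40},{"tx":1,"ty":-0.4,"tz":0.1,"turn":-0.28,"fingers":40},{"tx":1,"ty":-0.4,"tz":0.1,"turn":-0.308,"fingers":40},{"tx":1,"ty":-0.4,"tz":0.1,"turn":-0.308,"fingers":40}]'; python3 st.py
```

```text
clock: 30.8
eef_pos: [447.4, 156.7, 351.1]
eef_rot: [-1.541, -0.02, -1.562]
wrist_force: [0.2, 0.8, -0.2]
finger_gap: 40.2
clock: 31.3
eef_pos: [466.5, -44.8, 437.6]
eef_rot: [-1.539, -0.021, -1.565]
wrist_force: [1.1, 0.6, 0.1]
finger_gap: 40.2
clock: 32.2
eef_pos: [484.8, -243.1, 522.9]
eef_rot: [-1.57, -0.039, -0.596]
wrist_force: [-0.3, -0.1, 1.5]
finger_gap: 39.8
t32.20 pos [ 484.8 -243.1  522.9] J [-0.532  0.266  0.842 -0.002  1.994 -1.507] F [-0.3 -0.1  1.5] gap39.8
tool x [ 0.827 -0.561  0.039] y [ 0.033 -0.021 -0.999] z [0.561 0.828 0.001]
```

```bash
python3 -m creep '[{"tx":0.2,"ty":0,"tz":-0.1,"turn":0,"fingers":40},{"tx":0.4,"ty":0,"tz":-0.2,"turn":0,"fingers":40},{"tx":0.6,"ty":0,"tz":-0.2,"turn":0,"fingers":40},{"tx":0.8,"ty":0,"tz":-0.2,"turn":0,"fingers":40},{"tx":1,"ty":0,"tz":-0.2,"turn":0,"fingers":40},{"tx":1,"ty":0,"tz":-0.2,"turn":0,"fingers":40}]'; python3 st.py;  python3 -m creep '[{"tx":1,"ty":0,"tz":0,"turn":0,"fingers":40},{"tx":1,"ty":0,"tz":0,"turn":0,"fingers":40}]'; python3 st.py; python3 -m creep '[{"tx":1,"ty":-0.5,"tz":0,"turn":0,"fingers":40},{"tx":1,"ty":-0.5,"tz":0,"turn":0,"fingers":40}]'; python3 st.py
```

```text
clock: 32.8
eef_pos: [587.4, -363.7, 489.4]
eef_rot: [-1.569, -0.062, -0.599]
wrist_force: [0.4, -0.2, -0.3]
finger_gap: 40.0
t32.80 pos [ 587.4 -363.7  489.4] J [-0.609  0.727  0.237  0.003  2.115 -1.579] F [ 0.4 -0.2 -0.3] gap40.0
tool x [ 0.824 -0.563  0.062] y [ 0.053 -0.033 -0.998] z [0.564 0.826 0.002]
clock: 33.0
eef_pos: [614.2, -384.6, 456.7]
eef_rot: [-1.567, -0.093, -0.601]
wrist_force: [0.0, -0.1, 0.6]
finger_gap: 40.0
t33.00 pos [ 614.2 -384.6  456.7] J [-0.612  0.777  0.235  0.005  2.037 -1.58 ] F [ 0.  -0.1  0.6] gap40.0
tool x [ 0.822 -0.563  0.092] y [ 0.078 -0.049 -0.996] z [0.565 0.825 0.003]
clock: 33.2
eef_pos: [620.8, -392.5, 456.5]
eef_rot: [-1.566, -0.126, -0.601]
wrist_force: [0.4, -0.4, 0.4]
finger_gap: 40.3
t33.20 pos [ 620.8 -392.5  456.5] J [-0.616  0.779  0.235  0.007  2.002 -1.582] F [ 0.4 -0.4  0.4] gap40.3
tool x [ 0.818 -0.561  0.126] y [ 0.106 -0.067 -0.992] z [0.565 0.825 0.005]
```

```bash
q() { tail -n 4 | head -0; }; for i in 1; do python3 -m creep '[{"tx":1,"ty":-0.5,"tz":0,"turn":0,"fingers":40},{"tx":1,"ty":-0.5,"tz":0,"turn":0,"fingers":40}]'; python3 -m creep '[{"tx":1,"ty":-0.5,"tz":0,"turn":0,"fingers":40},{"tx":1,"ty":-0.5,"tz":0,"turn":0,"fingers":40}]';python3 -m creep '[{"tx":1,"ty":-0.5,"tz":0,"turn":0,"fingers":40},{"tx":1,"ty":-0.5,"tz":0,"turn":0,"fingers":40}]';python3 -m creep '[{"tx":1,"ty":-0.5,"tz":0,"turn":0,"fingers":40},{"tx":1,"ty":-0.5,"tz":0,"turn":0,"fingers":40}]';python3 -m creep '[{"tx":1,"ty":-0.5,"tz":0,"turn":0,"fingers":40},{"tx":1,"ty":-0.5,"tz":0,"turn":0,"fingers":40}]';python3 -m creep '[{"tx":1,"ty":-0.5,"tz":0,"turn":0,"fingers":40},{"tx":1,"ty":-0.5,"tz":0,"turn":0,"fingers":40}]'; done | grep -E "pos|rot"; python3 st.py
```

```text
eef_pos: [626.3, -399.3, 459.5]
eef_rot: [-1.565, -0.161, -0.602]
eef_pos: [631.1, -405.3, 464.0]
eef_rot: [-1.564, -0.196, -0.602]
eef_pos: [634.6, -410.4, 470.6]
eef_rot: [-1.563, -0.231, -0.602]
eef_pos: [637.0, -414.4, 479.4]
eef_rot: [-1.562, -0.266, -0.602]
eef_pos: [638.5, -417.6, 490.1]
eef_rot: [-1.561, -0.3, -0.603]
eef_pos: [638.9, -420.0, 502.5]
eef_rot: [-1.561, -0.336, -0.603]
t34.40 pos [ 638.9 -420.   502.5] J [-0.637  0.731  0.235  0.022  1.841 -1.597] F [-0.1 -1.1  1.1] gap40.2
tool x [ 0.778 -0.536  0.329] y [ 0.277 -0.178 -0.944] z [0.564 0.825 0.01 ]
```

```bash
{ python3 -m creep '[{"tx":1,"ty":-0.2,"tz":0,"turn":0,"fingers":40},{"tx":1,"ty":-0.2,"tz":0,"turn":0,"fingers":40}]'; python3 -m creep '[{"tx":1,"ty":-0.2,"tz":0,"turn":0,"fingers":40},{"tx":1,"ty":-0.2,"tz":0,"turn":0,"fingers":40}]'; python3 -m creep '[{"tx":1,"ty":-0.2,"tz":0,"turn":0,"fingers":40},{"tx":1,"ty":-0.2,"tz":0,"turn":0,"fingers":40}]'; python3 -m creep '[{"tx":1,"ty":0,"tz":0,"turn":0,"fingers":40},{"tx":1,"ty":0,"tz":0,"turn":0,"fingers":40}]'; python3 -m creep '[{"tx":1,"ty":0,"tz":0,"turn":0,"fingers":40},{"tx":1,"ty":0,"tz":0,"turn":0,"fingers":40}]'; python3 -m creep '[{"tx":1,"ty":0,"tz":0,"turn":0,"fingers":40},{"tx":1,"ty":0,"tz":0,"turn":0,"fingers":40}]'; python3 -m creep '[{"tx":1,"ty":0,"tz":0,"turn":0,"fingers":40},{"tx":1,"ty":0,"tz":0,"turn":0,"fingers":40}]'; } | grep -E "pos|rot"; python3 st.py
```

```text
eef_pos: [650.0, -429.3, 498.6]
eef_rot: [-1.56, -0.37, -0.603]
eef_pos: [659.3, -437.3, 496.9]
eef_rot: [-1.559, -0.403, -0.604]
eef_pos: [666.8, -443.8, 498.5]
eef_rot: [-1.558, -0.437, -0.604]
eef_pos: [681.1, -454.8, 489.2]
eef_rot: [-1.558, -0.47, -0.605]
eef_pos: [693.3, -464.2, 482.8]
eef_rot: [-1.557, -0.503, -0.605]
eef_pos: [703.5, -472.3, 480.0]
eef_rot: [-1.556, -0.536, -0.606]
eef_pos: [712.0, -479.1, 480.4]
eef_rot: [-1.556, -0.57, -0.607]
t35.80 pos [ 712.  -479.1  480.4] J [-0.646  0.802  0.236  0.036  1.535 -1.606] F [-0.3 -0.4 -0.2] gap40.0
tool x [ 0.692 -0.48   0.54 ] y [ 0.452 -0.295 -0.842] z [0.563 0.826 0.013]
```

```bash
{ python3 -m creep '[{"tx":1,"ty":0,"tz":0,"turn":0,"fingers":40},{"tx":1,"ty":0,"tz":0,"turn":0,"fingers":40}]'; python3 -m creep '[{"tx":1,"ty":0,"tz":0,"turn":0,"fingers":40},{"tx":1,"ty":0,"tz":0,"turn":0,"fingers":40}]'; python3 -m creep '[{"tx":1,"ty":0,"tz":0,"turn":0,"fingers":40},{"tx":1,"ty":0,"tz":0,"turn":0,"fingers":40}]'; python3 -m creep '[{"tx":1,"ty":0,"tz":0,"turn":0,"fingers":40},{"tx":1,"ty":0,"tz":0,"turn":0,"fingers":40}]'; python3 -m creep '[{"tx":1,"ty":0,"tz":0,"turn":0,"fingers":40},{"tx":1,"ty":0,"tz":0,"turn":0,"fingers":40}]'; python3 -m creep '[{"tx":1,"ty":0,"tz":0,"turn":0,"fingers":40},{"tx":1,"ty":0,"tz":0,"turn":0,"fingers":40}]'; python3 -m creep '[{"tx":1,"ty":0,"tz":0,"turn":0,"fingers":40},{"tx":1,"ty":0,"tz":0,"turn":0,"fingers":40}]';python3 -m creep '[{"tx":1,"ty":0,"tz":0,"turn":0,"fingers":40},{"tx":1,"ty":0,"tz":0,"turn":0,"fingers":40}]';python3 -m creep '[{"tx":1,"ty":0,"tz":0,"turn":0,"fingers":40},{"tx":1,"ty":0,"tz":0,"turn":0,"fingers":40}]'; } | grep -E "rot"; python3 st.py
```

```text
eef_rot: [-1.555, -0.604, -0.607]
eef_rot: [-1.555, -0.639, -0.608]
eef_rot: [-1.554, -0.676, -0.609]
eef_rot: [-1.553, -0.712, -0.609]
eef_rot: [-1.552, -0.748, -0.61]
eef_rot: [-1.552, -0.784, -0.611]
eef_rot: [-1.551, -0.82, -0.612]
eef_rot: [-1.55, -0.856, -0.613]
eef_rot: [-1.549, -0.892, -0.614]
t37.60 pos [ 729.5 -498.3  591.2] J [-0.658  0.726  0.235  0.058  1.29  -1.614] F [ 0.2 -1.  -0.5] gap40.2
tool x [ 0.513 -0.362  0.778] y [ 0.648 -0.43  -0.628] z [0.562 0.827 0.014]
```

```bash
python3 - <<'E'
from h import *
k=cam("top"); save(k["frame"],"t9.png",1.4); s=cam("scene"); save(s["frame"],"s9.png",1.4)
np.savez("t9.npz",**{q:np.asarray(v) for q,v in k.items()}); np.savez("s9.npz",**{q:np.asarray(v) for q,v in s.items()})
E
python3 - <<'E'
from h import *
k=np.load("t9.npz"); box=(375,150,465,210)
g=k["frame"][box[1]:box[3],box[0]:box[2]].astype(float); lo,hi=np.percentile(g,1),np.percentile(g,90); g=np.clip((g-lo)/(hi-lo)*255,0,255).astype(np.uint8)
save(g,"enh9.png",8)
W=world(k)
# depth points inside cabinet through the open front
P=W.reshape(-1,3); d=np.array([tocab(p) for p in P])
m=(d[:,0]>-50)&(d[:,0]<0)&(abs(d[:,1])<110)&(P[:,2]>30)&(P[:,2]<200)
for c in (78,26,-26,-78):
    mm=m&(abs(d[:,1]-c)<20); z=P[mm][:,2]; print(c,mm.sum(),np.percentile(z,[5,50,95,99]).round() if mm.sum() else 0, d[mm].mean(0).round(1), d[mm][z>np.percentile(z,80)].mean(0).round(1))
E
```

```text
78 281 [ 41. 109. 149. 150.] [-39.2  81.2] [-37.7  78.2]
26 276 [ 40. 111. 119. 121.] [-36.6  31.5] [-34.   27.9]
-26 275 [38. 87. 92. 94.] [-32.4 -22.5] [-29.2 -26.6]
-78 334 [ 39.  98. 119. 121.] [-35.4 -71.4] [-33.6 -75.5]
```

```bash
python3 - <<'E'
from h import *
k=np.load("t9.npz"); W=world(k); P=W.reshape(-1,3); d=np.array([tocab(p) for p in P])
for c,zt in ((78,147),(26,117),(-26,90),(-78,117)):
    m=(abs(d[:,1]-c)<22)&(d[:,0]>-60)&(d[:,0]<10)&(abs(P[:,2]-zt-2)<5)
    print(c,m.sum(),"x",np.percentile(d[m,0],[2,98]).round(1),"y",np.percentile(d[m,1],[2,50,98]).round(1))
s=np.load("s9.npz")
E
python3 st.py
```

```text
78 79 x [-45.9 -28.2] y [65.  77.8 90.3]
26 121 x [-49.8 -18.5] y [15.5 27.9 40.2]
-26 146 x [-48.4  -9.9] y [-37.8 -25.8 -13.4]
-78 112 x [-48.5 -19.2] y [-88.4 -75.5 -63.1]
t37.70 pos [ 729.1 -498.   591.9] J [-0.658  0.725  0.235  0.058  1.291 -1.614] F [-1.  -0.5  0.1] gap39.8
tool x [ 0.513 -0.362  0.778] y [ 0.648 -0.43  -0.628] z [0.562 0.827 0.014]
```

```bash
{ python3 -m creep '[{"tx":-0.2,"ty":-0.1,"tz":0,"turn":0,"fingers":40},{"tx":-0.4,"ty":-0.2,"tz":0,"turn":0,"fingers":40},{"tx":-0.6,"ty":-0.3,"tz":0,"turn":0,"fingers":40},{"tx":-0.8,"ty":-0.4,"tz":0,"turn":0,"fingers":40},{"tx":-0.8,"ty":-0.4,"tz":0,"turn":0,"fingers":40}]'; python3 st.py;  python3 -m creep '[{"tx":-0.2,"ty":0,"tz":0,"turn":0,"fingers":40},{"tx":-0.4,"ty":0,"tz":0,"turn":0,"fingers":40},{"tx":-0.6,"ty":0,"tz":0,"turn":0,"fingers":40},{"tx":-0.8,"ty":0,"tz":0,"turn":0,"fingers":40},{"tx":-0.8,"ty":0,"tz":0,"turn":0,"fingers":40}]'; }; python3 st.py
```

```text
clock: 38.2
eef_pos: [612.9, -418.0, 527.8]
eef_rot: [-1.549, -0.891, -0.614]
wrist_force: [1.0, -0.3, 1.1]
finger_gap: 40.3
t38.20 pos [ 612.9 -418.   527.8] J [-0.672  0.201  1.142  0.085  0.91  -1.66 ] F [ 1.  -0.3  1.1] gap40.3
tool x [ 0.513 -0.362  0.778] y [ 0.648 -0.43  -0.628] z [0.562 0.827 0.014]
clock: 38.7
eef_pos: [528.3, -358.1, 397.7]
eef_rot: [-1.548, -0.884, -0.615]
wrist_force: [-0.2, -0.3, -0.1]
finger_gap: 40.0
t38.70 pos [ 528.3 -358.1  397.7] J [-0.686 -0.036  1.685  0.135  0.616 -1.727] F [-0.2 -0.3 -0.1] gap40.0
tool x [ 0.518 -0.366  0.773] y [ 0.644 -0.427 -0.634] z [0.562 0.827 0.014]
```

```bash
cat > fk.py <<'E'
import numpy as np
D=[((187.4,-516.9,205.1),(.3,1.521,1.321)),((187.6,-517.6,412),(.238,1.132,1.762)),((223.6,-617.5,516.3),(.684,.24,2.196)),((97.7,-270.4,476.3),(-.41,1.583,1.875)),((197.5,-545,614.4),(.526,.235,2.28)),((393.2,-204.3,196.4),(.056,1.831,1.235)),((404.1,36,9.4),(.277,2.094,.749)),((698.9,119.1,6.8),(.837,1.174,1.108)),((638.9,-420,502.5),(.731,.235,1.841)),((712,-479.1,480.4),(.802,.236,1.535)),((729.5,-498.3,591.2),(.726,.235,1.29)),((612.9,-418,527.8),(.201,1.142,.91)),((528.3,-358.1,397.7),(-.036,1.685,.616))]
A=[];y=[]
for p,j in D:
    r=np.sqrt(p[0]**2+p[1]**2-36**2); j2,j23,s=j[0],j[0]+j[1],sum(j)
    S=np.sin;C=np.cos
    # complex-like: r+ = a sin + ..., z = a cos ...
    A.append([S(j2),C(j2),S(j23),C(j23),S(s),C(s),1,0]); y.append(r)
    A.append([C(j2),-S(j2),C(j23),-S(j23),C(s),-S(s),0,1]); y.append(p[2])
A=np.array(A);y=np.array(y); X,res,rk,sv=np.linalg.lstsq(A,y,rcond=None)
if __name__=="__main__": print(X.round(1),np.abs(A@X-y).max(),rk,sv.round(2))
def ik(r,z,th):  # th tilt from vertical outward; s=pi-th
    from scipy.optimize import fsolve
    s=np.pi-th; S=np.sin;C=np.cos; a1,a2,b1,b2,c1,c2,r0,z0=X
    f=lambda q:[a1*S(q[0])+a2*C(q[0])+b1*S(q[0]+q[1])+b2*C(q[0]+q[1])+c1*S(s)+c2*C(s)+r0-r, a1*C(q[0])-a2*S(q[0])+b1*C(q[0]+q[1])-b2*S(q[0]+q[1])+c1*C(s)-c2*S(s)+z0-z]
    q,i,ok,_=fsolve(f,[.1,1.9],full_output=True); return q[0],q[1],s-q.sum(),ok
E
python3 fk.py
python3 - <<'E'
from fk import *
for th in (.6,.7,.8,.89):
    for r,z in ((680,91),(560,185),(650,120),(620,91)): print(th,r,z,np.round(ik(r,z,th),3))
E
```

```text
[ 4.235e+02  5.000e-01  4.472e+02  4.110e+01  2.721e+02 -4.000e-01
 -4.000e-01  2.236e+02] 0.5550175911945985 8 [6.89 6.89 1.7  1.7  1.13 1.13 0.66 0.66]
0.6 680 91 [0.447 1.734 0.361 1.   ]
0.6 560 185 [0.058 1.977 0.506 1.   ]
0.6 650 120 [0.345 1.801 0.396 1.   ]
0.6 620 91 [0.335 1.9   0.307 1.   ]
0.7 680 91 [0.434 1.803 0.205 1.   ]
0.7 560 185 [0.033 2.047 0.361 1.   ]
0.7 650 120 [0.329 1.871 0.242 1.   ]
0.7 620 91 [0.325 1.966 0.15  1.   ]
0.8 680 91 [0.432 1.865 0.045 1.   ]
0.8 560 185 [0.018 2.114 0.21  1.   ]
0.8 650 120 [0.324 1.934 0.083 1.   ]
0.8 620 91 [ 0.327  2.025 -0.011  1.   ]
0.89 680 91 [ 0.44   1.914 -0.102  1.   ]
0.89 560 185 [0.015 2.17  0.067 1.   ]
0.89 650 120 [ 0.33   1.985 -0.063  1.   ]
0.89 620 91 [ 0.339  2.073 -0.161  1.   ]
```

```bash
{ python3 -m creep '[{"tx":-0.2,"ty":0,"tz":0,"turn":0,"fingers":40},{"tx":-0.4,"ty":0,"tz":0,"turn":0,"fingers":40},{"tx":-0.6,"ty":0,"tz":0,"turn":0,"fingers":40},{"tx":-0.8,"ty":0,"tz":0,"turn":0,"fingers":40},{"tx":-0.8,"ty":0,"tz":0,"turn":0,"fingers":40}]'; python3 st.py;  python3 -m creep '[{"tx":-0.3,"ty":-0.2,"tz":0,"turn":0,"fingers":40},{"tx":-0.4,"ty":-0.2,"tz":0,"turn":0,"fingers":40}]'; }; python3 st.py
```

```text
clock: 39.2
eef_pos: [443.9, -298.3, 271.1]
eef_rot: [-1.547, -0.879, -0.615]
wrist_force: [-0.3, -0.8, 0.8]
finger_gap: 40.0
t39.20 pos [ 443.9 -298.3  271.1] J [-0.709 -0.192  2.118  0.279  0.353 -1.893] F [-0.3 -0.8  0.8] gap40.0
tool x [ 0.521 -0.368  0.77 ] y [ 0.642 -0.425 -0.638] z [0.562 0.827 0.015]
clock: 39.4
eef_pos: [377.3, -252.4, 237.3]
eef_rot: [-1.548, -0.882, -0.614]
wrist_force: [0.2, -0.5, -0.0]
finger_gap: 40.0
t39.40 pos [ 377.3 -252.4  237.3] J [-0.744 -0.38   2.336  0.386  0.333 -2.021] F [ 0.2 -0.5 -0. ] gap40.0
tool x [ 0.519 -0.366  0.772] y [ 0.644 -0.426 -0.635] z [0.562 0.827 0.015]
```

```bash
{ python3 -m creep '[{"tx":-1,"ty":0,"tz":0,"turn":0,"fingers":40},{"tx":-1,"ty":0,"tz":0,"turn":0,"fingers":40}]'; python3 st.py;  python3 -m creep '[{"tx":-1,"ty":0,"tz":0,"turn":0,"fingers":40},{"tx":-1,"ty":0,"tz":0,"turn":0,"fingers":40}]'; }; python3 st.py
```

```text
clock: 39.6
eef_pos: [338.3, -224.5, 169.0]
eef_rot: [-1.549, -0.872, -0.613]
wrist_force: [-0.0, 0.0, -0.4]
finger_gap: 40.0
t39.60 pos [ 338.3 -224.5  169. ] J [-0.772 -0.398  2.52   0.747  0.212 -2.41 ] F [-0.   0.  -0.4] gap40.0
tool x [ 0.526 -0.37   0.766] y [ 0.639 -0.423 -0.643] z [0.562 0.827 0.014]
clock: 39.8
eef_pos: [350.2, -223.6, 139.7]
eef_rot: [-1.549, -0.84, -0.624]
wrist_force: [0.1, -0.1, 0.0]
finger_gap: 39.9
t39.80 pos [ 350.2 -223.6  139.7] J [-0.714 -0.275  2.513  0.923  0.111 -2.551] F [ 0.1 -0.1  0. ] gap39.9
tool x [ 0.542 -0.39   0.744] y [ 0.616 -0.417 -0.668] z [0.571 0.821 0.014]
```

```bash
{ python3 -m creep '[{"tx":0,"ty":0.1,"tz":0.25,"turn":0,"fingers":40},{"tx":0,"ty":0.1,"tz":0.25,"turn":0,"fingers":40},{"tx":0,"ty":0.1,"tz":0.25,"turn":0,"fingers":40}]'; python3 st.py;  python3 -m creep '[{"tx":-1,"ty":0,"tz":0,"turn":0,"fingers":40},{"tx":-1,"ty":0,"tz":0,"turn":0,"fingers":40}]'; }; python3 st.py
```

```text
clock: 40.1
eef_pos: [387.4, -201.7, 130.0]
eef_rot: [-1.527, -0.839, -0.622]
wrist_force: [-0.5, 0.1, -0.2]
finger_gap: 40.2
t40.10 pos [ 387.4 -201.7  130. ] J [-0.565 -0.173  2.472  0.709  0.003 -2.241] F [-0.5  0.1 -0.2] gap40.2
tool x [ 0.543 -0.389  0.744] y [ 0.63  -0.397 -0.667] z [0.555 0.831 0.03 ]
clock: 40.3
eef_pos: [369.9, -186.3, 108.4]
eef_rot: [-1.524, -0.796, -0.619]
wrist_force: [0.5, 0.2, -0.3]
finger_gap: 40.3
t40.30 pos [ 369.9 -186.3  108.4] J [-0.556 -0.173  2.516  0.77   0.003 -2.297] F [ 0.5  0.2 -0.3] gap40.3
tool x [ 0.57  -0.406  0.714] y [ 0.608 -0.376 -0.699] z [0.552 0.833 0.033]
```

```bash
{ python3 -m creep '[{"tx":-1,"ty":0,"tz":0,"turn":0,"fingers":40},{"tx":-1,"ty":0,"tz":0,"turn":0,"fingers":40}]'; python3 -m creep '[{"tx":-1,"ty":-0.5,"tz":0,"turn":0,"fingers":40},{"tx":-1,"ty":-0.5,"tz":0,"turn":0,"fingers":40}]'; }; python3 st.py
```

```text
clock: 40.5
eef_pos: [367.7, -179.9, 90.1]
eef_rot: [-1.521, -0.751, -0.616]
wrist_force: [0.0, 0.7, 0.1]
finger_gap: 39.9
clock: 40.7
eef_pos: [366.4, -172.9, 78.8]
eef_rot: [-1.515, -0.723, -0.615]
wrist_force: [-1.0, 0.5, -0.2]
finger_gap: 39.9
t40.70 pos [ 366.4 -172.9   78.8] J [-5.320e-01 -1.000e-01  2.516e+00  7.480e-01  2.000e-03 -2.257e+00] F [-1.   0.5 -0.2] gap39.9
tool x [ 0.613 -0.432  0.662] y [ 0.572 -0.335 -0.749] z [0.546 0.837 0.042]
```

```bash
{ python3 -m creep '[{"tx":0.2,"ty":0,"tz":0.03,"turn":0,"fingers":38},{"tx":0.4,"ty":0,"tz":0.06,"turn":0,"fingers":38},{"tx":0.6,"ty":0.05,"tz":0.1,"turn":0,"fingers":38},{"tx":0.8,"ty":0.1,"tz":0.14,"turn":0,"fingers":38},{"tx":0.97,"ty":0.15,"tz":0.18,"turn":0,"fingers":38},{"tx":0.97,"ty":0.15,"tz":0.18,"turn":0,"fingers":38},{"tx":0.97,"ty":0.15,"tz":0.18,"turn":0,"fingers":38}]'; python3 st.py
python3 - <<'E'
from h import *
k=cam("top"); save(k["frame"],"t10.png",1.4); s=cam("scene"); save(s["frame"],"s10.png",1.4)
E
}
```

```text
clock: 41.4
eef_pos: [526.7, -238.9, 190.7]
eef_rot: [-1.514, -0.729, -0.615]
wrist_force: [-0.4, 0.8, -0.9]
finger_gap: 38.0
t41.40 pos [ 526.7 -238.9  190.7] J [-0.471  0.06   2.016 -0.119  0.337 -1.351] F [-0.4  0.8 -0.9] gap38.0
tool x [ 0.609 -0.43   0.666] y [ 0.576 -0.337 -0.744] z [0.545 0.837 0.043]
```

Run:
```python
from h import *
k=np.load("t0.npz"); s=np.load("s0.npz")
for c,z,a,b in ((k,250,(711,275),(715,463)),(k,10,(648,295),(651,458)),(s,250,(232,485),(122,375))):
    A=ray(c,a[0]/1.4,a[1]/1.4,z); B=ray(c,b[0]/1.4,b[1]/1.4,z); d=B-A
    print(z,A.round(),B.round(),"angle",np.arctan2(d[1],d[0])%(2*np.pi)-np.deg2rad(72.4))
```

```text
250 [ 501. -440.  250.] [ 222. -419.  250.] angle 1.8054906720950734
10 [ 510. -436.   10.] [ 204. -419.   10.] angle 1.8198794277459702
250 [ 516. -434.  250.] [ 230. -422.  250.] angle 1.834121903416351
```

```bash
{ python3 -m creep '[{"tx":-0.034,"ty":0.1,"tz":-0.008,"turn":0,"fingers":40},{"tx":-0.034,"ty":0.25,"tz":-0.008,"turn":0,"fingers":40},{"tx":-0.034,"ty":0.4,"tz":-0.008,"turn":0,"fingers":40},{"tx":-0.034,"ty":0.4,"tz":-0.008,"turn":0,"fingers":40}]'; python3 st.py
python3 - <<'E'
from h import *
k=cam("top"); save(k["frame"],"t11.png",6,(360,150,470,240)); s=cam("scene"); save(s["frame"],"s11.png",6,(170,240,290,340))
E
}
```

```text
clock: 41.9
eef_pos: [564.6, -263.2, 120.0]
eef_rot: [-1.515, -0.721, -0.615]
wrist_force: [0.5, 0.5, 0.0]
finger_gap: 40.3
t41.90 pos [ 564.6 -263.2  120. ] J [-0.481  0.274  1.956 -0.174  0.192 -1.298] F [0.5 0.5 0. ] gap40.3
tool x [ 0.614 -0.433  0.66 ] y [ 0.57  -0.335 -0.75 ] z [0.546 0.837 0.042]
```

```bash
{ python3 -m creep '[{"tx":0.01,"ty":0.06,"tz":0.006,"turn":0,"fingers":40},{"tx":0.02,"ty":0.12,"tz":0.006,"turn":0,"fingers":40},{"tx":0.036,"ty":0.18,"tz":0.006,"turn":0,"fingers":40},{"tx":0.036,"ty":0.232,"tz":0.006,"turn":0,"fingers":40},{"tx":0.036,"ty":0.232,"tz":0.006,"turn":0,"fingers":40}]'; python3 st.py; python3 -m creep '[{"tx":0,"ty":0,"tz":0,"turn":0,"fingers":30},{"tx":0,"ty":0,"tz":0,"turn":0,"fingers":15},{"tx":0,"ty":0,"tz":0,"turn":0,"fingers":15},{"tx":0,"ty":0,"tz":0,"turn":0,"fingers":15},{"tx":0,"ty":0,"tz":0,"turn":0,"fingers":15}]' 35; python3 st.py
}
```

```text
clock: 42.5
eef_pos: [595.9, -280.5, 93.3]
eef_rot: [-1.515, -0.724, -0.615]
wrist_force: [-0.0, 0.3, -0.8]
finger_gap: 39.8
t42.50 pos [ 595.9 -280.5   93.3] J [-0.482  0.389  1.876 -0.209  0.154 -1.264] F [-0.   0.3 -0.8] gap39.8
tool x [ 0.612 -0.432  0.663] y [ 0.573 -0.336 -0.748] z [0.546 0.837 0.042]
clock: 43.0
eef_pos: [596.0, -280.6, 93.9]
eef_rot: [-1.515, -0.725, -0.615]
wrist_force: [-3.6, -1.0, 5.1]
finger_gap: 25.8
t43.00 pos [ 596.  -280.6   93.9] J [-0.482  0.389  1.876 -0.21   0.154 -1.264] F [-3.6 -1.   5.1] gap25.8
tool x [ 0.611 -0.432  0.663] y [ 0.573 -0.336 -0.747] z [0.546 0.837 0.042]
```

```bash
{ python3 -m creep '[{"tx":0.033,"ty":-0.037,"tz":0,"turn":0,"fingers":15},{"tx":0.033,"ty":-0.037,"tz":0,"turn":0,"fingers":15},{"tx":-0.05,"ty":-0.12,"tz":-0.03,"turn":0,"fingers":15},{"tx":-0.15,"ty":-0.21,"tz":-0.07,"turn":0,"fingers":15},{"tx":-0.25,"ty":-0.3,"tz":-0.11,"turn":0,"fingers":15},{"tx":-0.39,"ty":-0.43,"tz":-0.16,"turn":0,"fingers":15},{"tx":-0.39,"ty":-0.43,"tz":-0.16,"turn":0,"fingers":15}]'; python3 st.py
python3 - <<'E'
from h import *
k=cam("top"); save(k["frame"],"t12.png",5,(340,140,500,260)); s=cam("scene"); save(s["frame"],"s12.png",5,(150,220,300,340))
E
}
```

```text
clock: 43.7
eef_pos: [478.0, -243.2, 103.5]
eef_rot: [-1.515, -0.721, -0.615]
wrist_force: [-0.3, -0.3, -0.7]
finger_gap: 26.4
t43.70 pos [ 478.  -243.2  103.5] J [-0.543  0.134  2.188  0.082  0.097 -1.598] F [-0.3 -0.3 -0.7] gap26.4
tool x [ 0.613 -0.433  0.66 ] y [ 0.571 -0.335 -0.75 ] z [0.546 0.837 0.042]
```

```bash
{ python3 -m creep '[{"tx":0.08,"ty":-0.09,"tz":0,"turn":0,"fingers":15},{"tx":0.165,"ty":-0.188,"tz":0.01,"turn":0,"fingers":15},{"tx":0.1,"ty":-0.23,"tz":0.17,"turn":0,"fingers":15},{"tx":0.05,"ty":-0.27,"tz":0.34,"turn":0,"fingers":15},{"tx":-0.02,"ty":-0.32,"tz":0.5,"turn":0,"fingers":15},{"tx":-0.08,"ty":-0.366,"tz":0.675,"turn":0,"fingers":15},{"tx":-0.08,"ty":-0.366,"tz":0.675,"turn":0,"fingers":15}]'; python3 st.py; python3 -m creep '[{"tx":-0.06,"ty":-0.045,"tz":0.17,"turn":0,"fingers":15},{"tx":-0.12,"ty":-0.09,"tz":0.34,"turn":0,"fingers":15},{"tx":-0.18,"ty":-0.13,"tz":0.5,"turn":0,"fingers":15},{"tx":-0.244,"ty":-0.178,"tz":0.665,"turn":0,"fingers":15},{"tx":-0.244,"ty":-0.178,"tz":0.665,"turn":0,"fingers":15}]'; python3 st.py; }
```

```text
clock: 44.5
eef_pos: [504.7, -99.5, 155.5]
eef_rot: [-1.514, -0.728, -0.617]
wrist_force: [0.8, 0.1, -1.5]
finger_gap: 26.3
t44.50 pos [504.7 -99.5 155.5] J [-0.128  0.006  2.17  -0.78   0.381 -0.457] F [ 0.8  0.1 -1.5] gap26.3
tool x [ 0.609 -0.432  0.665] y [ 0.575 -0.338 -0.745] z [0.547 0.836 0.043]
clock: 45.0
eef_pos: [528.8, 48.9, 155.4]
eef_rot: [-1.512, -0.729, -0.614]
wrist_force: [0.5, 0.8, -1.9]
finger_gap: 26.3
t45.00 pos [528.8  48.9 155.4] J [ 0.266  0.116  2.052 -0.933  0.632 -0.031] F [ 0.5  0.8 -1.9] gap26.3
tool x [ 0.61  -0.43   0.666] y [ 0.577 -0.335 -0.745] z [0.543 0.839 0.044]
```

```bash
{ python3 -m creep '[{"tx":-0.06,"ty":-0.045,"tz":0.16,"turn":0,"fingers":15},{"tx":-0.13,"ty":-0.1,"tz":0.32,"turn":0,"fingers":15},{"tx":-0.19,"ty":-0.14,"tz":0.48,"turn":0,"fingers":15},{"tx":-0.254,"ty":-0.19,"tz":0.635,"turn":0,"fingers":15},{"tx":-0.254,"ty":-0.19,"tz":0.635,"turn":0,"fingers":15},{"tx":-0.254,"ty":-0.19,"tz":0.635,"turn":0,"fingers":15}]'; python3 st.py;  python3 - <<'E'
from h import *
k=cam("top"); save(k["frame"],"t13.png",4,(130,130,310,280)); s=cam("scene"); save(s["frame"],"s13.png",4,(250,90,400,220))
E
}
```

```text
clock: 45.6
eef_pos: [545.3, 190.2, 155.0]
eef_rot: [-1.512, -0.729, -0.613]
wrist_force: [-0.2, -0.3, -0.7]
finger_gap: 26.4
t45.60 pos [545.3 190.2 155. ] J [ 0.549  0.287  1.841 -0.903  0.844  0.135] F [-0.2 -0.3 -0.7] gap26.4
tool x [ 0.61  -0.429  0.666] y [ 0.578 -0.335 -0.745] z [0.542 0.839 0.044]
```

Run:
```python
from h import *
k=cam("top"); s=cam("scene")
W=world(k)
hs=W[int(130+240/4),int(130+370/4)]; print("lid top depth t",hs.round())
W2=world(s); print("lid s",W2[90+345//4,250+303//4].round(), "teal low s",[W2[90+v//4,250+u//4].round() for u,v in((295,385),(300,400),(290,410))])
print([W[130+v//4,130+u//4].round() for u,v in ((405,250),(412,270),(398,290))])
```

```text
lid top depth t [540. 192. 176.]
lid s [541. 189. 181.] teal low s [array([551., 171., 152.]), array([558., 182., 107.]), array([554., 173., 100.])]
[array([536., 172., 167.]), array([540., 179.,  86.]), array([525., 187.,  98.])]
```

```bash
{ python3 -m creep '[{"tx":-0.04,"ty":-0.03,"tz":-0.03,"turn":0,"fingers":15},{"tx":-0.12,"ty":0.06,"tz":-0.05,"turn":0,"fingers":15},{"tx":-0.2,"ty":0.15,"tz":-0.05,"turn":0,"fingers":15},{"tx":-0.26,"ty":0.215,"tz":-0.05,"turn":0,"fingers":15},{"tx":-0.28,"ty":0.237,"tz":-0.05,"turn":0,"fingers":15},{"tx":-0.28,"ty":0.237,"tz":-0.05,"turn":0,"fingers":15}]'; python3 st.py;  python3 - <<'E'
from h import *
k=cam("top"); save(k["frame"],"t14.png",5,(190,160,290,270)); s=cam("scene"); save(s["frame"],"s14.png",5,(270,130,370,220))
W2=world(s)
print(s["range_z"].shape)
E
}
```

```text
clock: 46.4
eef_pos: [532.3, 188.4, 82.1]
eef_rot: [-1.513, -0.728, -0.615]
wrist_force: [-0.0, -0.1, -1.8]
finger_gap: 25.7
t46.40 pos [532.3 188.4  82.1] J [ 0.56   0.391  1.912 -1.04   0.755  0.344] F [-0.  -0.1 -1.8] gap25.7
tool x [ 0.609 -0.431  0.666] y [ 0.576 -0.336 -0.745] z [0.544 0.838 0.043]
(420, 560)
```

```bash
{ python3 -m creep '[{"tx":-0.02,"ty":0.023,"tz":0,"turn":0,"fingers":15},{"tx":-0.025,"ty":0.028,"tz":0,"turn":0,"fingers":15}]'; python3 st.py;  python3 -m creep '[{"tx":0,"ty":0,"tz":0,"turn":0,"fingers":40},{"tx":0,"ty":0,"tz":0,"turn":0,"fingers":44},{"tx":0,"ty":0,"tz":0,"turn":0,"fingers":44},{"tx":0,"ty":-0.15,"tz":0,"turn":0,"fingers":44},{"tx":0,"ty":-0.4,"tz":0,"turn":0,"fingers":44},{"tx":0,"ty":-0.6,"tz":0,"turn":0,"fingers":44},{"tx":0,"ty":-0.6,"tz":0,"turn":0,"fingers":44}]'; python3 st.py
python3 - <<'E'
from h import *
k=cam("top"); save(k["frame"],"t15.png",4,(130,150,310,280)); s=cam("scene"); save(s["frame"],"s15.png",4,(250,90,400,220))
E
}
```

```text
clock: 46.7
eef_pos: [533.8, 190.2, 78.4]
eef_rot: [-1.511, -0.725, -0.617]
wrist_force: [0.7, -0.0, -1.8]
finger_gap: 26.2
t46.70 pos [533.8 190.2  78.4] J [ 0.561  0.402  1.906 -1.04   0.752  0.349] F [ 0.7 -0.  -1.8] gap26.2
tool x [ 0.61  -0.433  0.663] y [ 0.575 -0.335 -0.747] z [0.545 0.837 0.044]
clock: 47.4
eef_pos: [464.3, 232.7, 172.0]
eef_rot: [-1.504, -0.727, -0.619]
wrist_force: [0.1, -0.0, -0.7]
finger_gap: 43.9
t47.40 pos [464.3 232.7 172. ] J [ 0.726  0.19   1.917 -0.871  0.97   0.24 ] F [ 0.1 -0.  -0.7] gap43.9
tool x [ 0.609 -0.434  0.664] y [ 0.579 -0.33  -0.746] z [0.543 0.838 0.05 ]
```

```bash
{ python3 -m creep '[{"tx":0.11,"ty":0.07,"tz":-0.19,"turn":0,"fingers":54},{"tx":0.22,"ty":0.15,"tz":-0.38,"turn":0,"fingers":54},{"tx":0.33,"ty":0.22,"tz":-0.57,"turn":0,"fingers":54},{"tx":0.449,"ty":0.3,"tz":-0.764,"turn":0,"fingers":54},{"tx":0.56,"ty":0.37,"tz":-0.95,"turn":0,"fingers":54},{"tx":0.56,"ty":0.37,"tz":-0.95,"turn":0,"fingers":54}]';  python3 -m creep '[{"tx":0.11,"ty":0.07,"tz":-0.19,"turn":0,"fingers":54},{"tx":0.22,"ty":0.15,"tz":-0.38,"turn":0,"fingers":54},{"tx":0.33,"ty":0.22,"tz":-0.57,"turn":0,"fingers":54},{"tx":0.449,"ty":0.3,"tz":-0.764,"turn":0,"fingers":54},{"tx":0.56,"ty":0.37,"tz":-0.95,"turn":0,"fingers":54},{"tx":0.56,"ty":0.37,"tz":-0.95,"turn":0,"fingers":54}]'; }; python3 st.py
```

```text
clock: 48.1
eef_pos: [471.7, -7.2, 178.2]
eef_rot: [-1.512, -0.725, -0.624]
wrist_force: [-0.5, 0.3, -0.6]
finger_gap: 54.0
clock: 48.7
eef_pos: [477.1, -238.9, 187.5]
eef_rot: [-1.512, -0.723, -0.624]
wrist_force: [0.4, 0.7, 0.4]
finger_gap: 53.8
t48.70 pos [ 477.1 -238.9  187.5] J [-0.532 -0.04   2.124 -0.007  0.333 -1.494] F [0.4 0.7 0.4] gap53.8
tool x [ 0.608 -0.438  0.662] y [ 0.57  -0.338 -0.748] z [0.552 0.833 0.044]
```

```bash
{ python3 -m creep '[{"tx":0.1,"ty":0.06,"tz":-0.15,"turn":0,"fingers":54},{"tx":0.235,"ty":0.144,"tz":-0.345,"turn":0,"fingers":54},{"tx":0.235,"ty":0.144,"tz":-0.345,"turn":0,"fingers":54},{"tx":0.235,"ty":0.144,"tz":-0.345,"turn":0,"fingers":54}]'; python3 st.py; }
```

```text
clock: 49.1
eef_pos: [483.3, -327.4, 192.2]
eef_rot: [-1.511, -0.72, -0.628]
wrist_force: [-1.0, 0.9, 0.1]
finger_gap: 54.0
t49.10 pos [ 483.3 -327.4  192.2] J [-0.712  0.07   1.997  0.317  0.377 -1.93 ] F [-1.   0.9  0.1] gap54.0
tool x [ 0.609 -0.442  0.659] y [ 0.568 -0.338 -0.751] z [0.554 0.831 0.045]
```

```bash
{ python3 -m creep '[{"tx":0.01,"ty":0.15,"tz":0.006,"turn":0,"fingers":54},{"tx":0.01,"ty":0.3,"tz":0.006,"turn":0,"fingers":54},{"tx":0.01,"ty":0.42,"tz":0.006,"turn":0,"fingers":54},{"tx":0.01,"ty":0.42,"tz":0.006,"turn":0,"fingers":54}]'; python3 st.py
python3 - <<'E'
from h import *
k=cam("top"); save(k["frame"],"t16.png",6,(370,150,490,240)); s=cam("scene"); save(s["frame"],"s16.png",6,(150,250,270,350))
E
}
```

```text
clock: 49.5
eef_pos: [533.1, -354.0, 127.0]
eef_rot: [-1.51, -0.715, -0.627]
wrist_force: [-0.7, 0.1, 0.2]
finger_gap: 53.8
t49.50 pos [ 533.1 -354.   127. ] J [-0.685  0.294  1.905  0.408  0.251 -2.012] F [-0.7  0.1  0.2] gap53.8
tool x [ 0.612 -0.443  0.655] y [ 0.565 -0.335 -0.754] z [0.553 0.832 0.046]
```

```bash
{ python3 -m creep '[{"tx":0.005,"ty":0.05,"tz":0,"turn":0,"fingers":54},{"tx":0.01,"ty":0.1,"tz":0,"turn":0,"fingers":54},{"tx":0.015,"ty":0.14,"tz":0,"turn":0,"fingers":54},{"tx":0.015,"ty":0.14,"tz":0,"turn":0,"fingers":54}]'; python3 st.py; python3 -m creep '[{"tx":0,"ty":0.02,"tz":0,"turn":0,"fingers":54},{"tx":0,"ty":0.04,"tz":0,"turn":0,"fingers":54},{"tx":0,"ty":0.06,"tz":0,"turn":0,"fingers":54},{"tx":0,"ty":0.07,"tz":0,"turn":0,"fingers":54},{"tx":0,"ty":0.07,"tz":0,"turn":0,"fingers":54}]'; python3 st.py
python3 - <<'E'
from h import *
k=cam("top"); save(k["frame"],"t17.png",6,(370,150,490,240)); s=cam("scene"); save(s["frame"],"s17.png",6,(150,250,270,350))
E
}
```

```text
clock: 50.0
eef_pos: [550.8, -365.2, 110.1]
eef_rot: [-1.51, -0.717, -0.627]
wrist_force: [-0.0, 0.5, 1.0]
finger_gap: 53.8
t50.00 pos [ 550.8 -365.2  110.1] J [-0.68   0.363  1.86   0.44   0.225 -2.041] F [-0.   0.5  1. ] gap53.8
tool x [ 0.61  -0.442  0.657] y [ 0.567 -0.336 -0.752] z [0.553 0.832 0.045]
clock: 50.5
eef_pos: [558.7, -369.9, 99.2]
eef_rot: [-1.51, -0.717, -0.627]
wrist_force: [0.1, 0.1, 0.0]
finger_gap: 54.1
t50.50 pos [ 558.7 -369.9   99.2] J [-0.677  0.399  1.84   0.463  0.211 -2.063] F [0.1 0.1 0. ] gap54.1
tool x [ 0.61  -0.442  0.657] y [ 0.567 -0.336 -0.752] z [0.554 0.832 0.046]
```

```bash
{ python3 -m creep '[{"tx":0,"ty":0,"tz":0,"turn":0,"fingers":40},{"tx":0,"ty":0,"tz":0,"turn":0,"fingers":30},{"tx":0,"ty":0,"tz":0,"turn":0,"fingers":15},{"tx":0,"ty":0,"tz":0,"turn":0,"fingers":15},{"tx":0,"ty":0,"tz":0,"turn":0,"fingers":15},{"tx":0,"ty":0,"tz":0,"turn":0,"fingers":15},{"tx":0,"ty":0,"tz":0,"turn":0,"fingers":15}]' 35; python3 st.py
python3 - <<'E'
from h import *
k=cam("top"); save(k["frame"],"t18.png",6,(370,150,490,240)); s=cam("scene"); save(s["frame"],"s18.png",6,(150,250,270,350))
E
}
```

```text
clock: 51.3
eef_pos: [558.7, -369.9, 99.6]
eef_rot: [-1.51, -0.717, -0.627]
wrist_force: [-0.2, 0.8, 0.3]
finger_gap: 26.0
t51.30 pos [ 558.7 -369.9   99.6] J [-0.677  0.398  1.84   0.462  0.211 -2.062] F [-0.2  0.8  0.3] gap26.0
tool x [ 0.61  -0.442  0.657] y [ 0.567 -0.336 -0.752] z [0.554 0.832 0.046]
```

```bash
{ python3 -m creep '[{"tx":0.02,"ty":-0.022,"tz":0,"turn":0,"fingers":15},{"tx":0.04,"ty":-0.045,"tz":0,"turn":0,"fingers":15},{"tx":0.04,"ty":-0.045,"tz":0,"turn":0,"fingers":15},{"tx":-0.05,"ty":-0.125,"tz":-0.035,"turn":0,"fingers":15},{"tx":-0.15,"ty":-0.215,"tz":-0.074,"turn":0,"fingers":15},{"tx":-0.25,"ty":-0.305,"tz":-0.112,"turn":0,"fingers":15},{"tx":-0.35,"ty":-0.395,"tz":-0.15,"turn":0,"fingers":15},{"tx":-0.424,"ty":-0.462,"tz":-0.18,"turn":0,"fingers":15},{"tx":-0.424,"ty":-0.462,"tz":-0.18,"turn":0,"fingers":15}]'; python3 st.py
python3 - <<'E'
from h import *
k=cam("top"); save(k["frame"],"t19.png",5,(340,140,500,260)); s=cam("scene"); save(s["frame"],"s19.png",5,(130,230,280,350))
E
}
```

```text
clock: 52.3
eef_pos: [433.5, -330.6, 112.5]
eef_rot: [-1.508, -0.716, -0.632]
wrist_force: [-0.4, 0.0, -0.1]
finger_gap: 25.8
t52.30 pos [ 433.5 -330.6  112.5] J [-0.806  0.135  2.154  0.862  0.232 -2.553] F [-0.4  0.  -0.1] gap25.8
tool x [ 0.609 -0.446  0.656] y [ 0.565 -0.337 -0.753] z [0.557 0.829 0.047]
```

```bash
{ python3 -m creep '[{"tx":0.07,"ty":-0.08,"tz":0,"turn":0,"fingers":15},{"tx":0.148,"ty":-0.169,"tz":0,"turn":0,"fingers":15},{"tx":0.07,"ty":-0.22,"tz":0.22,"turn":0,"fingers":15},{"tx":-0.01,"ty":-0.28,"tz":0.44,"turn":0,"fingers":15},{"tx":-0.1,"ty":-0.34,"tz":0.67,"turn":0,"fingers":15},{"tx":-0.178,"ty":-0.398,"tz":0.898,"turn":0,"fingers":15},{"tx":-0.178,"ty":-0.398,"tz":0.898,"turn":0,"fingers":15}]'; python3 -m creep '[{"tx":-0.08,"ty":-0.055,"tz":0.22,"turn":0,"fingers":15},{"tx":-0.16,"ty":-0.11,"tz":0.44,"turn":0,"fingers":15},{"tx":-0.24,"ty":-0.17,"tz":0.67,"turn":0,"fingers":15},{"tx":-0.326,"ty":-0.229,"tz":0.898,"turn":0,"fingers":15},{"tx":-0.326,"ty":-0.229,"tz":0.898,"turn":0,"fingers":15}]'; python3 st.py; }
```

```text
clock: 53.1
eef_pos: [460.3, -188.9, 155.5]
eef_rot: [-1.516, -0.709, -0.621]
wrist_force: [0.3, 0.1, -1.2]
finger_gap: 26.3
clock: 53.6
eef_pos: [494.5, 7.1, 156.1]
eef_rot: [-1.516, -0.712, -0.62]
wrist_force: [0.6, -1.2, -0.5]
finger_gap: 25.9
t53.60 pos [494.5   7.1 156.1] J [ 0.174  0.015  2.151 -0.886  0.583 -0.134] F [ 0.6 -1.2 -0.5] gap25.9
tool x [ 0.616 -0.44   0.653] y [ 0.563 -0.334 -0.756] z [0.551 0.834 0.042]
```

```bash
{ python3 -m creep '[{"tx":-0.08,"ty":-0.055,"tz":0.22,"turn":0,"fingers":15},{"tx":-0.16,"ty":-0.11,"tz":0.44,"turn":0,"fingers":15},{"tx":-0.202,"ty":-0.143,"tz":0.565,"turn":0,"fingers":15},{"tx":-0.28,"ty":-0.2,"tz":0.78,"turn":0,"fingers":15},{"tx":-0.28,"ty":-0.2,"tz":0.78,"turn":0,"fingers":15}]'; python3 -m creep '[{"tx":-0.06,"ty":-0.04,"tz":0.17,"turn":0,"fingers":15},{"tx":-0.12,"ty":-0.086,"tz":0.35,"turn":0,"fingers":15},{"tx":-0.12,"ty":-0.086,"tz":0.35,"turn":0,"fingers":15},{"tx":-0.12,"ty":-0.086,"tz":0.35,"turn":0,"fingers":15}]'; python3 st.py
python3 - <<'E'
from h import *
k=cam("top"); save(k["frame"],"t20.png",4,(130,130,310,280)); s=cam("scene"); save(s["frame"],"s20.png",4,(250,90,400,220))
E
}
```

```text
clock: 54.1
eef_pos: [524.7, 180.3, 156.3]
eef_rot: [-1.514, -0.713, -0.614]
wrist_force: [-0.3, 0.1, -0.7]
finger_gap: 25.9
clock: 54.5
eef_pos: [538.4, 255.6, 156.0]
eef_rot: [-1.516, -0.713, -0.612]
wrist_force: [-0.3, 0.2, -1.0]
finger_gap: 25.7
t54.50 pos [538.4 255.6 156. ] J [ 0.659  0.356  1.736 -0.851  0.941  0.164] F [-0.3  0.2 -1. ] gap25.7
tool x [ 0.619 -0.434  0.654] y [ 0.566 -0.33  -0.755] z [0.544 0.838 0.042]
```

Run:
```python
from h import *
k=cam("top"); W=world(k); s=cam("scene"); W2=world(s)
for u,v in ((332,262),(398,296),(375,348),(295,302),(340,300)):
    print((u,v),ray(k,130+u/4,130+v/4,28).round(), W[130+v//4,130+u//4].round())
for u,v in ((370,355),(270,370),(285,405),(320,350),(300,375)): print("s",(u,v),ray(s,250+u/4,90+v/4,28).round(),W2[90+v//4,250+u//4].round())
```

```text
(332, 262) [557. 243.  28.] [554. 239.  45.]
(398, 296) [532. 197.  28.] [531. 197.  34.]
(375, 348) [497. 212.  28.] [500. 218.   6.]
(295, 302) [529. 268.  28.] [528. 266.  43.]
(340, 300) [530. 237.  28.] [527. 233.  45.]
s (370, 355) [570. 280.  28.] [570. 269.  57.]
s (270, 370) [513. 217.  28.] [511. 215.  34.]
s (285, 405) [541. 200.  28.] [539. 202.  25.]
s (320, 350) [534. 258.  28.] [536. 250.  51.]
s (300, 375) [535. 229.  28.] [536. 223.  51.]
```

```bash
{ python3 -m creep '[{"tx":-0.03,"ty":-0.06,"tz":-0.12,"turn":0,"fingers":15},{"tx":-0.06,"ty":-0.1,"tz":-0.24,"turn":0,"fingers":15},{"tx":-0.1,"ty":-0.12,"tz":-0.36,"turn":0,"fingers":15},{"tx":-0.129,"ty":-0.137,"tz":-0.473,"turn":0,"fingers":15},{"tx":-0.129,"ty":-0.137,"tz":-0.473,"turn":0,"fingers":15}]'; python3 st.py; }
```

```text
clock: 55.2
eef_pos: [453.8, 193.5, 156.4]
eef_rot: [-1.515, -0.713, -0.615]
wrist_force: [-0.0, 0.4, -0.7]
finger_gap: 25.7
t55.20 pos [453.8 193.5 156.4] J [ 0.667  0.143  2.01  -0.885  0.908  0.23 ] F [-0.   0.4 -0.7] gap25.7
tool x [ 0.618 -0.437  0.654] y [ 0.565 -0.332 -0.755] z [0.547 0.836 0.042]
```

```bash
{ python3 -m creep '[{"tx":-0.06,"ty":0.07,"tz":0,"turn":0,"fingers":15},{"tx":-0.12,"ty":0.14,"tz":-0.01,"turn":0,"fingers":15},{"tx":-0.18,"ty":0.21,"tz":-0.015,"turn":0,"fingers":15},{"tx":-0.215,"ty":0.25,"tz":-0.015,"turn":0,"fingers":15},{"tx":-0.215,"ty":0.25,"tz":-0.015,"turn":0,"fingers":15}]'; python3 st.py;  python3 - <<'E'
from h import *
k=cam("top"); save(k["frame"],"t21.png",4,(130,130,310,280)); s=cam("scene"); save(s["frame"],"s21.png",4,(250,90,400,220))
E
}
```

```text
clock: 55.7
eef_pos: [453.8, 192.7, 89.4]
eef_rot: [-1.518, -0.712, -0.614]
wrist_force: [-0.4, 0.1, -0.2]
finger_gap: 26.1
t55.70 pos [453.8 192.7  89.4] J [ 0.665  0.27   2.054 -1.004  0.808  0.411] F [-0.4  0.1 -0.2] gap26.1
tool x [ 0.618 -0.436  0.654] y [ 0.564 -0.333 -0.756] z [0.547 0.836 0.04 ]
```

```bash
{ python3 -m creep '[{"tx":-0.012,"ty":0.014,"tz":0,"turn":0,"fingers":15},{"tx":-0.023,"ty":0.027,"tz":0,"turn":0,"fingers":15},{"tx":-0.023,"ty":0.027,"tz":0,"turn":0,"fingers":15}]'; python3 st.py;  python3 -m creep '[{"tx":0,"ty":0,"tz":0,"turn":0,"fingers":40},{"tx":0,"ty":0,"tz":0,"turn":0,"fingers":44},{"tx":0,"ty":0,"tz":0,"turn":0,"fingers":44},{"tx":0,"ty":-0.15,"tz":0,"turn":0,"fingers":44},{"tx":0,"ty":-0.4,"tz":0,"turn":0,"fingers":44},{"tx":0,"ty":-0.55,"tz":0,"turn":0,"fingers":44},{"tx":0,"ty":-0.55,"tz":0,"turn":0,"fingers":44}]'; python3 st.py
python3 - <<'E'
from h import *
k=cam("top"); save(k["frame"],"t22.png",4,(130,130,310,280)); s=cam("scene"); save(s["frame"],"s22.png",4,(250,90,400,220))
E
}
```

```text
clock: 56.1
eef_pos: [454.5, 193.3, 83.7]
eef_rot: [-1.515, -0.713, -0.616]
wrist_force: [0.4, 0.5, -0.7]
finger_gap: 25.7
t56.10 pos [454.5 193.3  83.7] J [ 0.665  0.283  2.056 -1.018  0.799  0.431] F [ 0.4  0.5 -0.7] gap25.7
tool x [ 0.617 -0.437  0.654] y [ 0.565 -0.332 -0.755] z [0.547 0.836 0.042]
clock: 56.8
eef_pos: [392.0, 231.8, 169.6]
eef_rot: [-1.508, -0.714, -0.618]
wrist_force: [-0.5, 0.1, -0.6]
finger_gap: 44.0
t56.80 pos [392.  231.8 169.6] J [ 0.84   0.09   2.034 -0.844  1.033  0.321] F [-0.5  0.1 -0.6] gap44.0
tool x [ 0.616 -0.438  0.655] y [ 0.569 -0.327 -0.755] z [0.545 0.837 0.047]
```

```bash
{ python3 -m creep '[{"tx":0.18,"ty":-0.2,"tz":-0.1,"turn":0,"fingers":60},{"tx":0.3,"ty":-0.35,"tz":-0.28,"turn":0,"fingers":60},{"tx":0.45,"ty":-0.45,"tz":-0.46,"turn":0,"fingers":60},{"tx":0.6,"ty":-0.53,"tz":-0.64,"turn":0,"fingers":60},{"tx":0.7,"ty":-0.6,"tz":-0.82,"turn":0,"fingers":60},{"tx":0.74,"ty":-0.6,"tz":-0.94,"turn":0,"fingers":60},{"tx":0.74,"ty":-0.6,"tz":-0.94,"turn":0,"fingers":60}]'; python3 st.py; python3 -m creep '[{"tx":0.13,"ty":-0.1,"tz":-0.16,"turn":0,"fingers":60},{"tx":0.26,"ty":-0.2,"tz":-0.32,"turn":0,"fingers":60},{"tx":0.39,"ty":-0.3,"tz":-0.48,"turn":0,"fingers":60},{"tx":0.52,"ty":-0.42,"tz":-0.64,"turn":0,"fingers":60},{"tx":0.65,"ty":-0.53,"tz":-0.8,"turn":0,"fingers":60},{"tx":0.74,"ty":-0.6,"tz":-0.94,"turn":0,"fingers":60},{"tx":0.74,"ty":-0.6,"tz":-0.94,"turn":0,"fingers":60}]'; python3 st.py; }
```

```text
clock: 57.6
eef_pos: [312.9, 45.3, 346.7]
eef_rot: [-1.511, -0.715, -0.622]
wrist_force: [0.5, -0.5, -0.2]
finger_gap: 59.6
t57.60 pos [312.9  45.3 346.7] J [ 0.528 -0.61   2.13  -0.641  1.283 -0.364] F [ 0.5 -0.5 -0.2] gap59.6
tool x [ 0.614 -0.44   0.656] y [ 0.567 -0.333 -0.754] z [0.55  0.834 0.045]
clock: 58.3
eef_pos: [260.1, -111.1, 499.7]
eef_rot: [-1.51, -0.687, -0.632]
wrist_force: [1.0, -0.3, -0.4]
finger_gap: 60.4
t58.30 pos [ 260.1 -111.1  499.7] J [-0.527 -0.785  1.835 -0.006  1.403 -1.489] F [ 1.  -0.3 -0.4] gap60.4
tool x [ 0.624 -0.457  0.634] y [ 0.546 -0.325 -0.772] z [0.559 0.828 0.047]
```

Now I push inward to remove the tilt.

```bash
{ python3 -m creep '[{"tx":-1,"ty":-0.8,"tz":0,"turn":0,"fingers":60},{"tx":-1,"ty":-0.8,"tz":0,"turn":0,"fingers":60}]'; python3 st.py; python3 -m creep '[{"tx":-1,"ty":-0.6,"tz":0,"turn":0,"fingers":60},{"tx":-1,"ty":-0.6,"tz":0,"turn":0,"fingers":60}]'; python3 st.py; python3 -m creep '[{"tx":-1,"ty":-0.4,"tz":0,"turn":0,"fingers":60},{"tx":-1,"ty":-0.4,"tz":0,"turn":0,"fingers":60}]'; python3 st.py; }|grep -E "^t[0-9]|rot"
```

```text
eef_rot: [-1.529, -0.66, -0.647]
t58.50 pos [245.9 -78.  510.7] J [-0.227 -0.785  1.796 -0.214  1.501 -1.22 ] F [-0.1  0.3 -0.7] gap59.9
eef_rot: [-1.545, -0.633, -0.628]
t58.70 pos [229.6 -41.7 507.6] J [ 0.104 -0.785  1.792 -0.386  1.615 -0.968] F [ 0.5 -0.6 -0.4] gap60.3
eef_rot: [-1.557, -0.611, -0.618]
t58.90 pos [208.1 -11.8 498.7] J [ 0.417 -0.785  1.806 -0.516  1.74  -0.728] F [ 0.1  0.3 -0.5] gap60.4
```

```bash
{ python3 -m creep '[{"tx":-0.2,"ty":-0.1,"tz":-0.4,"turn":0,"fingers":60},{"tx":-0.2,"ty":-0.1,"tz":-0.8,"turn":0,"fingers":60},{"tx":-0.2,"ty":-0.1,"tz":-0.8,"turn":0,"fingers":60},{"tx":-0.2,"ty":-0.1,"tz":-0.8,"turn":0,"fingers":60}]'; python3 st.py; python3 -m creep '[{"tx":-1,"ty":-0.4,"tz":-0.5,"turn":0,"fingers":60},{"tx":-1,"ty":-0.4,"tz":-0.5,"turn":0,"fingers":60}]'; python3 st.py; }|grep -E "^t[0-9]|rot|tool"
```

```text
eef_rot: [-1.586, -0.611, -0.618]
t59.30 pos [139.8  -6.1 538.5] J [ 0.967 -0.785  1.704 -0.733  2.112 -0.406] F [0.1 0.3 0.5] gap60.0
tool x [ 0.667 -0.475  0.574] y [ 0.459 -0.345 -0.819] z [ 0.587  0.81  -0.012]
eef_rot: [-1.586, -0.585, -0.617]
t59.50 pos [110.7   8.5 527.7] J [ 1.279 -0.771  1.719 -0.741  2.268 -0.138] F [0.2 0.3 0.1] gap59.7
tool x [ 0.68  -0.483  0.552] y [ 0.441 -0.332 -0.834] z [ 0.586  0.811 -0.013]
```

```bash
{ python3 -m creep '[{"tx":0.02,"ty":0.2,"tz":0,"turn":0,"fingers":60},{"tx":0.04,"ty":0.4,"tz":-0.05,"turn":0,"fingers":60},{"tx":0.06,"ty":0.6,"tz":-0.1,"turn":0,"fingers":60},{"tx":0.06,"ty":0.8,"tz":-0.1,"turn":0,"fingers":60},{"tx":0.06,"ty":0.9,"tz":-0.1,"turn":0,"fingers":60},{"tx":0.06,"ty":0.9,"tz":-0.1,"turn":0,"fingers":60},{"tx":0.06,"ty":0.9,"tz":-0.1,"turn":0,"fingers":60}]'; python3 st.py; }
```

```text
clock: 60.2
eef_pos: [236.7, -33.9, 411.4]
eef_rot: [-1.614, -0.567, -0.618]
wrist_force: [-0.2, 0.4, -0.6]
finger_gap: 60.1
t60.20 pos [236.7 -33.9 411.4] J [ 0.179 -0.785  1.998 -0.427  1.543 -0.834] F [-0.2  0.4 -0.6] gap60.1
tool x [ 0.688 -0.488  0.537] y [ 0.412 -0.346 -0.843] z [ 0.598  0.801 -0.037]
```

```bash
{ python3 -m creep '[{"tx":-0.02,"ty":0.2,"tz":-0.1,"turn":0,"fingers":60},{"tx":-0.04,"ty":0.4,"tz":-0.2,"turn":0,"fingers":60},{"tx":-0.06,"ty":0.6,"tz":-0.3,"turn":0,"fingers":60},{"tx":-0.06,"ty":0.8,"tz":-0.4,"turn":0,"fingers":60},{"tx":-0.06,"ty":1,"tz":-0.45,"turn":0,"fingers":60},{"tx":-0.06,"ty":1,"tz":-0.45,"turn":0,"fingers":60}]'; python3 st.py; }
```

```text
clock: 60.8
eef_pos: [256.1, -171.0, 236.6]
eef_rot: [-1.614, -0.564, -0.622]
wrist_force: [1.0, 0.2, 0.6]
finger_gap: 60.0
t60.80 pos [ 256.1 -171.   236.6] J [-0.712 -0.73   2.371  0.006  0.935 -1.651] F [1.  0.2 0.6] gap60.0
tool x [ 0.687 -0.492  0.535] y [ 0.409 -0.346 -0.844] z [ 0.601  0.798 -0.037]
```

```bash
{ python3 -m creep '[{"tx":-1,"ty":-0.6,"tz":0,"turn":0,"fingers":60},{"tx":-1,"ty":-0.6,"tz":0,"turn":0,"fingers":60}]'; python3 st.py; python3 -m creep '[{"tx":-1,"ty":-0.4,"tz":-0.15,"turn":0,"fingers":60},{"tx":-1,"ty":-0.4,"tz":-0.15,"turn":0,"fingers":60}]'; python3 st.py; }|grep -E "^t[0-9]|rot"
```

```text
eef_rot: [-1.626, -0.536, -0.633]
t61.00 pos [ 244.8 -137.9  224.8] J [-0.55  -0.787  2.408 -0.116  0.993 -1.436] F [ 0.4 -0.3 -0.3] gap59.7
eef_rot: [-1.646, -0.514, -0.637]
t61.20 pos [240.  -99.8 198. ] J [-0.286 -0.785  2.463 -0.285  1.019 -1.104] F [-0.3 -0.   0.1] gap59.7
```

```bash
{ python3 -m creep '[{"tx":0.15,"ty":0.1,"tz":-0.25,"turn":0,"fingers":60},{"tx":0.15,"ty":0.1,"tz":-0.45,"turn":0,"fingers":60},{"tx":0.15,"ty":0.1,"tz":-0.45,"turn":0,"fingers":60}]'; python3 st.py; python3 -m creep '[{"tx":-0.4,"ty":-0.15,"tz":0,"turn":0,"fingers":60},{"tx":-0.4,"ty":-0.15,"tz":0,"turn":0,"fingers":60}]'; python3 st.py; python3 -m creep '[{"tx":-0.4,"ty":-0.15,"tz":0,"turn":0,"fingers":60},{"tx":-0.4,"ty":-0.15,"tz":0,"turn":0,"fingers":60}]'; python3 st.py; }|grep -E "^t[0-9]|rot"
```

```text
eef_rot: [-1.642, -0.499, -0.632]
t61.50 pos [ 224.1 -164.7  197.3] J [-0.754 -0.766  2.453 -0.015  0.951 -1.669] F [ 0.3 -0.3  0.1] gap60.0
eef_rot: [-1.652, -0.474, -0.644]
t61.70 pos [ 215.8 -141.9  168.3] J [-0.634 -0.785  2.519 -0.106  0.938 -1.499] F [-0.6  0.   0.1] gap60.1
eef_rot: [-1.671, -0.445, -0.651]
t61.90 pos [ 215.4 -102.   164.8] J [-0.338 -0.785  2.52  -0.269  1.026 -1.14 ] F [-0.8  1.   0.1] gap60.2
```

```bash
{ python3 -m creep '[{"tx":0,"ty":0,"tz":-0.25,"turn":0,"fingers":60},{"tx":-0.1,"ty":-0.1,"tz":-0.45,"turn":0,"fingers":60},{"tx":-0.3,"ty":-0.1,"tz":-0.45,"turn":0,"fingers":60}]'; python3 st.py; python3 -m creep '[{"tx":-0.4,"ty":-0.15,"tz":-0.25,"turn":0,"fingers":60},{"tx":-0.4,"ty":-0.15,"tz":-0.25,"turn":0,"fingers":60}]'; python3 st.py; python3 -m creep '[{"tx":-0.4,"ty":-0.15,"tz":-0.25,"turn":0,"fingers":60},{"tx":-0.4,"ty":-0.15,"tz":-0.25,"turn":0,"fingers":60}]'; python3 st.py; }|grep -E "^t[0-9]|rot|tool"
```

```text
eef_rot: [-1.675, -0.415, -0.649]
t62.20 pos [ 190.2 -158.3  161.5] J [-0.791 -0.785  2.52  -0.056  0.983 -1.67 ] F [ 0.3 -0.   0.3] gap60.1
tool x [ 0.729 -0.554  0.403] y [ 0.256 -0.325 -0.91 ] z [ 0.635  0.767 -0.095]
eef_rot: [-1.668, -0.384, -0.654]
t62.40 pos [ 157.1 -186.5  158.1] J [-1.107 -0.785  2.52   0.089  1.021 -2.037] F [ 0.2 -0.5 -0.7] gap59.9
tool x [ 0.736 -0.564  0.374] y [ 0.237 -0.304 -0.923] z [ 0.634  0.768 -0.09 ]
eef_rot: [-1.656, -0.361, -0.66]
t62.60 pos [ 117.6 -204.4  155.6] J [-1.419 -0.785  2.52   0.205  1.091 -2.38 ] F [-1.   0.1 -0.1] gap60.1
tool x [ 0.739 -0.574  0.353] y [ 0.226 -0.283 -0.932] z [ 0.635  0.769 -0.08 ]
```

```bash
{ python3 -m creep '[{"tx":-0.3,"ty":-0.1,"tz":0.25,"turn":0,"fingers":60},{"tx":-0.4,"ty":-0.1,"tz":0.3,"turn":0,"fingers":60}]'; python3 st.py; python3 -m creep '[{"tx":-0.4,"ty":-0.1,"tz":0,"turn":0,"fingers":60},{"tx":-0.4,"ty":-0.1,"tz":0,"turn":0,"fingers":60}]'; python3 st.py; python3 -m creep '[{"tx":-0.4,"ty":-0.1,"tz":-0.1,"turn":0,"fingers":60},{"tx":-0.4,"ty":-0.1,"tz":-0.1,"turn":0,"fingers":60}]'; python3 st.py; python3 -m creep '[{"tx":-0.4,"ty":-0.1,"tz":-0.1,"turn":0,"fingers":60},{"tx":-0.4,"ty":-0.1,"tz":-0.1,"turn":0,"fingers":60}]'; python3 st.py; }|grep -E "^t[0-9]|rot|tool"
```

```text
eef_rot: [-1.644, -0.324, -0.678]
t62.80 pos [ 132.6 -185.4  152. ] J [-1.244 -0.785  2.52   0.123  1.095 -2.163] F [-0.7  0.1  0.3] gap59.9
tool x [ 0.738 -0.595  0.319] y [ 0.202 -0.256 -0.945] z [ 0.644  0.762 -0.069]
eef_rot: [-1.623, -0.293, -0.676]
t63.00 pos [  98.  -192.   149.1] J [-1.501 -0.785  2.52   0.193  1.173 -2.442] F [ 0.3 -0.2  0.6] gap60.1
tool x [ 0.747 -0.599  0.289] y [ 0.193 -0.222 -0.956] z [ 0.637  0.77  -0.05 ]
eef_rot: [-1.62, -0.255, -0.701]
t63.20 pos [  70.8 -191.4  146.4] J [-1.639 -0.785  2.52   0.187  1.22  -2.55 ] F [0.6 0.1 0.8] gap60.1
tool x [ 0.739 -0.624  0.253] y [ 0.161 -0.201 -0.966] z [ 0.654  0.755 -0.048]
eef_rot: [-1.626, -0.218, -0.717]
t63.40 pos [  57.5 -187.2  144.3] J [-1.668 -0.787  2.52   0.152  1.239 -2.553] F [-0.2 -0.7  0.3] gap59.9
tool x [ 0.736 -0.642  0.216] y [ 0.126 -0.183 -0.975] z [ 0.665  0.745 -0.054]
```

```bash
{ python3 -m creep '[{"tx":-0.2,"ty":-0.1,"tz":0.25,"turn":0,"fingers":60},{"tx":-0.4,"ty":-0.1,"tz":0.4,"turn":0,"fingers":60}]'; python3 st.py; python3 -m creep '[{"tx":-0.4,"ty":-0.1,"tz":0.2,"turn":0,"fingers":60},{"tx":-0.4,"ty":-0.1,"tz":0.2,"turn":0,"fingers":60}]'; python3 st.py; python3 -m creep '[{"tx":-0.4,"ty":-0.1,"tz":0,"turn":0,"fingers":60},{"tx":-0.4,"ty":-0.1,"tz":0,"turn":0,"fingers":60}]'; python3 st.py; }|grep -E "^t[0-9]|rot|tool"
```

```text
eef_rot: [-1.608, -0.187, -0.717]
t63.60 pos [  75.4 -173.   142.6] J [-1.515 -0.787  2.519  0.113  1.253 -2.392] F [-0.3 -0.8 -0.2] gap59.4
tool x [ 0.74  -0.646  0.186] y [ 0.116 -0.15  -0.982] z [ 0.662  0.749 -0.036]
eef_rot: [-1.587, -0.158, -0.713]
t63.80 pos [  63.4 -166.6  141.1] J [-1.589 -0.787  2.519  0.115  1.297 -2.471] F [0.2 0.1 0.5] gap60.1
tool x [ 0.747 -0.646  0.158] y [ 0.108 -0.116 -0.987] z [ 0.656  0.755 -0.016]
eef_rot: [-1.582, -0.123, -0.726]
t64.00 pos [  43.5 -162.2  139.8] J [-1.688 -0.788  2.519  0.097  1.331 -2.552] F [0.6 0.1 0.1] gap60.0
tool x [ 0.742 -0.659  0.123] y [ 0.085 -0.09  -0.992] z [ 0.665  0.747 -0.011]
```

```bash
{ python3 -m creep '[{"tx":-0.2,"ty":-0.1,"tz":0.25,"turn":0,"fingers":60},{"tx":-0.4,"ty":-0.1,"tz":0.4,"turn":0,"fingers":60}]'; python3 st.py; python3 -m creep '[{"tx":-0.4,"ty":-0.1,"tz":0.1,"turn":0,"fingers":60},{"tx":-0.4,"ty":-0.1,"tz":0.1,"turn":0,"fingers":60}]'; python3 st.py; python3 -m creep '[{"tx":-0.4,"ty":-0.1,"tz":0,"turn":0,"fingers":60},{"tx":-0.4,"ty":-0.1,"tz":0,"turn":0,"fingers":60}]'; python3 st.py; }|grep -E "^t[0-9]|rot|tool"
```

```text
eef_rot: [-1.556, -0.099, -0.721]
t64.20 pos [  43.4 -152.4  139.3] J [-1.687 -0.788  2.519  0.091  1.367 -2.554] F [ 0.2 -0.1 -0. ] gap60.2
tool x [ 0.748 -0.657  0.099] y [ 0.084 -0.054 -0.995] z [0.659 0.752 0.014]
eef_rot: [-1.548, -0.063, -0.727]
t64.40 pos [  36.2 -144.6  138.6] J [-1.698 -0.789  2.519  0.066  1.395 -2.554] F [0.6 0.5 0.1] gap59.9
tool x [ 0.746 -0.663  0.063] y [ 0.063 -0.025 -0.998] z [0.663 0.748 0.023]
eef_rot: [-1.548, -0.026, -0.738]
t64.60 pos [  26.4 -138.4  138.2] J [-1.715 -0.789  2.519  0.035  1.416 -2.554] F [-0.4  1.   0.1] gap60.2
tool x [ 0.74  -0.673  0.026] y [ 0.035 -0.001 -0.999] z [0.672 0.74  0.023]
```

```bash
{ python3 -m creep '[{"tx":0.25,"ty":-0.2,"tz":0,"turn":0,"fingers":60},{"tx":0.5,"ty":-0.4,"tz":0,"turn":0,"fingers":60},{"tx":0.75,"ty":-0.6,"tz":0,"turn":0,"fingers":60},{"tx":1,"ty":-0.7,"tz":0.1,"turn":0,"fingers":60},{"tx":1,"ty":-0.7,"tz":0.3,"turn":0,"fingers":60},{"tx":1,"ty":-0.7,"tz":0.5,"turn":0,"fingers":60},{"tx":1,"ty":-0.7,"tz":0.5,"turn":0,"fingers":60}]'; python3 st.py
python3 - <<'E'
from h import *
k=cam("top"); save(k["frame"],"t23.png",1.4); s=cam("scene"); save(s["frame"],"s23.png",1.4)
np.savez("t23.npz",**{q:np.asarray(v) for q,v in k.items()}); np.savez("s23.npz",**{q:np.asarray(v) for q,v in s.items()})
E
}
```

```text
clock: 65.3
eef_pos: [239.2, -197.3, 286.3]
eef_rot: [-1.548, -0.027, -0.734]
wrist_force: [-0.5, -0.5, -0.4]
finger_gap: 59.8
t65.30 pos [ 239.2 -197.3  286.3] J [-0.831 -0.348  1.968  0.026  1.496 -1.669] F [-0.5 -0.5 -0.4] gap59.8
tool x [ 0.742 -0.67   0.027] y [ 0.035 -0.001 -0.999] z [0.669 0.743 0.023]
```

Run:
```python
from h import *
for n in ("t23","s23"):
    k=np.load(n+".npz"); W=world(k); P=W.reshape(-1,3)
    m=(P[:,0]>480)&(P[:,0]<600)&(P[:,1]>180)&(P[:,1]<300)&(P[:,2]>18)&(P[:,2]<90)&(k["range_z"].reshape(-1)>0)
    # exclude wall: near x 563..567 z<=37
    f=k["frame"].reshape(-1,3).astype(int)
    teal=m&(f[:,2]>f[:,0]+8); 
    r=cv2.minAreaRect(P[teal][:,:2].astype(np.float32)); print(n,teal.sum(),r)
    wh=m&(f.min(1)>110)&(P[:,2]>40); print("white",wh.sum(), P[wh].mean(0).round() if wh.sum() else 0, P[wh].min(0).round() if wh.sum() else 0,P[wh].max(0).round() if wh.sum() else 0)
    for p in P[teal][::25]: print(p.round(),end=" ")
    print()
save(np.load("s23.npz")["frame"],"s24.png",8,(275,120,365,210)); save(np.load("t23.npz")["frame"],"t24.png",8,(180,180,250,250))
```

```text
t23 468 ((533.8289794921875, 237.60855102539062), (78.07823944091797, 44.902976989746094), 62.646732330322266)
white 63 [555. 280.  57.] [537. 257.  42.] [581. 295.  68.]
[567. 260.  51.] [556. 246.  51.] [549. 250.  60.] [548. 233.  50.] [547. 224.  39.] [545. 216.  36.] [541. 216.  40.] [537. 222.  49.] [534. 235.  50.] [533. 258.  46.] [531. 278.  42.] [529. 209.  45.] [526. 222.  48.] [524. 228.  44.] [523. 230.  37.] [520. 221.  40.] [518. 208.  34.] [513. 227.  33.] [507. 220.  30.] 
s23 315 ((532.5082397460938, 236.91497802734375), (76.8093032836914, 46.406375885009766), 62.896331787109375)
white 55 [555. 279.  57.] [532. 268.  46.] [578. 295.  67.]
[529. 272.  48.] [535. 263.  49.] [525. 251.  41.] [544. 256.  51.] [557. 260.  55.] [564. 263.  51.] [566. 260.  51.] [565. 257.  47.] [566. 255.  43.] [513. 207.  37.] [532. 214.  42.] [553. 230.  36.] [532. 199.  36.]
```

```bash
{ python3 -m creep '[{"tx":-0.03,"ty":0,"tz":0.22,"turn":0,"fingers":56},{"tx":-0.06,"ty":0,"tz":0.44,"turn":0,"fingers":56},{"tx":-0.1,"ty":0,"tz":0.66,"turn":0,"fingers":56},{"tx":-0.15,"ty":0,"tz":1,"turn":0,"fingers":56},{"tx":-0.15,"ty":0,"tz":1,"turn":0,"fingers":56}]'; python3 -m creep '[{"tx":-0.03,"ty":0,"tz":0.22,"turn":0.04,"fingers":56},{"tx":-0.06,"ty":0,"tz":0.44,"turn":0.08,"fingers":56},{"tx":-0.1,"ty":0,"tz":0.66,"turn":0.12,"fingers":56},{"tx":-0.15,"ty":0,"tz":1,"turn":0.16,"fingers":56},{"tx":-0.15,"ty":0,"tz":1,"turn":0.2,"fingers":56},{"tx":-0.15,"ty":0,"tz":1,"turn":0.24,"fingers":56},{"tx":-0.15,"ty":0,"tz":1,"turn":0.28,"fingers":56},{"tx":-0.15,"ty":0,"tz":1,"turn":0.33,"fingers":56},{"tx":-0.15,"ty":0,"tz":1,"turn":0.37,"fingers":56},{"tx":-0.15,"ty":0,"tz":1,"turn":0.41,"fingers":56},{"tx":-0.15,"ty":0,"tz":1,"turn":0.417,"fingers":56}]'; python3 st.py; }
```

```text
clock: 65.9
eef_pos: [350.1, -27.6, 289.4]
eef_rot: [-1.548, -0.026, -0.733]
wrist_force: [0.4, -0.6, 0.1]
finger_gap: 56.1
clock: 67.0
eef_pos: [461.6, 139.6, 293.0]
eef_rot: [-1.54, 0.015, -2.046]
wrist_force: [-0.1, 0.2, -1.6]
finger_gap: 56.3
t67.00 pos [461.6 139.6 293. ] J [ 0.222  0.071  1.59  -0.008  1.448  0.699] F [-0.1  0.2 -1.6] gap56.3
tool x [-0.458 -0.889 -0.015] y [ 0.034 -0.001 -0.999] z [ 0.888 -0.458  0.031]
```

```bash
{ python3 -m creep '[{"tx":-0.22,"ty":0.1,"tz":0.02,"turn":0,"fingers":56},{"tx":-0.44,"ty":0.3,"tz":0.04,"turn":0,"fingers":56},{"tx":-0.653,"ty":0.5,"tz":0.061,"turn":0,"fingers":56},{"tx":-0.653,"ty":0.75,"tz":0.061,"turn":0,"fingers":56},{"tx":-0.653,"ty":0.95,"tz":0.061,"turn":0,"fingers":56},{"tx":-0.653,"ty":0.95,"tz":0.061,"turn":0,"fingers":56}]'; python3 st.py; }
```

```text
clock: 67.6
eef_pos: [536.3, 248.0, 99.2]
eef_rot: [-1.547, 0.007, -2.044]
wrist_force: [-0.2, 0.1, -0.1]
finger_gap: 56.2
t67.60 pos [536.3 248.   99.2] J [ 0.377  0.482  1.528 -0.015  1.111  0.858] F [-0.2  0.1 -0.1] gap56.2
tool x [-0.456 -0.89  -0.007] y [ 0.025 -0.005 -1.   ] z [ 0.89  -0.456  0.024]
```

```bash
{ python3 -m creep '[{"tx":0,"ty":0.12,"tz":0,"turn":0,"fingers":56},{"tx":0,"ty":0.24,"tz":0,"turn":0,"fingers":56},{"tx":0,"ty":0.3,"tz":0,"turn":0,"fingers":50},{"tx":0,"ty":0.3,"tz":0,"turn":0,"fingers":30},{"tx":0,"ty":0.3,"tz":0,"turn":0,"fingers":30},{"tx":0,"ty":0.3,"tz":0,"turn":0,"fingers":30},{"tx":0,"ty":0.3,"tz":0,"turn":0,"fingers":30}]' 40; python3 st.py; }
```

```text
clock: 68.3
eef_pos: [538.2, 247.9, 40.4]
eef_rot: [-1.546, 0.008, -2.044]
wrist_force: [0.0, -0.2, -0.7]
finger_gap: 41.3
t68.30 pos [538.2 247.9  40.4] J [ 0.376  0.562  1.561 -0.016  0.997  0.858] F [ 0.  -0.2 -0.7] gap41.3
tool x [-0.456 -0.89  -0.008] y [ 0.026 -0.004 -1.   ] z [ 0.89  -0.456  0.025]
```

```bash
{ python3 -m creep '[{"tx":0,"ty":0,"tz":0,"turn":0,"fingers":30},{"tx":0,"ty":0,"tz":0,"turn":0,"fingers":30},{"tx":0,"ty":-0.06,"tz":0,"turn":0,"fingers":30},{"tx":0,"ty":-0.12,"tz":0,"turn":0,"fingers":30},{"tx":0.03,"ty":-0.12,"tz":-0.05,"turn":0,"fingers":30},{"tx":0.05,"ty":-0.12,"tz":-0.1,"turn":0,"fingers":30},{"tx":0.05,"ty":-0.12,"tz":-0.1,"turn":0,"fingers":30}]' 40; python3 st.py
python3 - <<'E'
from h import *
k=cam("top"); save(k["frame"],"t25.png",5,(130,160,270,270)); s=cam("scene"); save(s["frame"],"s25.png",5,(270,110,370,210))
E
}
```

```text
clock: 69.0
eef_pos: [514.3, 248.5, 64.3]
eef_rot: [-1.546, 0.008, -2.043]
wrist_force: [-0.8, 0.5, -1.8]
finger_gap: 41.0
t69.00 pos [514.3 248.5  64.3] J [ 0.392  0.487  1.613 -0.016  1.019  0.874] F [-0.8  0.5 -1.8] gap41.0
tool x [-0.455 -0.89  -0.008] y [ 0.026 -0.004 -1.   ] z [ 0.89  -0.455  0.025]
```

```bash
{ python3 -m creep '[{"tx":0,"ty":0.06,"tz":0,"turn":0,"fingers":30},{"tx":0,"ty":0.11,"tz":0,"turn":0,"fingers":30},{"tx":0,"ty":0.125,"tz":0,"turn":0,"fingers":30},{"tx":0,"ty":0.125,"tz":0,"turn":0,"fingers":52},{"tx":0,"ty":0.125,"tz":0,"turn":0,"fingers":56},{"tx":0,"ty":0.125,"tz":0,"turn":0,"fingers":56},{"tx":0,"ty":-0.1,"tz":0,"turn":0,"fingers":56},{"tx":0,"ty":-0.35,"tz":0,"turn":0,"fingers":56},{"tx":0,"ty":-0.6,"tz":0,"turn":0,"fingers":56},{"tx":0,"ty":-0.85,"tz":0,"turn":0,"fingers":56},{"tx":0,"ty":-0.9,"tz":0,"turn":0,"fingers":56}]'; python3 st.py; }; python3 -m creep '[{"tx":0.25,"ty":0,"tz":-0.1,"turn":0,"fingers":60},{"tx":0.5,"ty":0,"tz":-0.2,"turn":0,"fingers":60},{"tx":0.75,"ty":0,"tz":-0.3,"turn":0,"fingers":60},{"tx":1,"ty":0,"tz":-0.4,"turn":0,"fingers":60},{"tx":1,"ty":0,"tz":-0.4,"turn":0,"fingers":60}]'; python3 st.py
python3 - <<'E'
from h import *
k=cam("top"); save(k["frame"],"t26.png",1.4); s=cam("scene"); save(s["frame"],"s26.png",1.4)
save(k["frame"],"t26z.png",6,(140,180,260,270))
E
```

```text
clock: 70.2
eef_pos: [511.9, 249.8, 250.8]
eef_rot: [-1.539, 0.016, -2.043]
wrist_force: [0.2, -0.4, 0.6]
finger_gap: 55.8
t70.20 pos [511.9 249.8 250.8] J [ 0.396  0.295  1.423 -0.014  1.392  0.872] F [ 0.2 -0.4  0.6] gap55.8
tool x [-0.455 -0.89  -0.016] y [ 0.035 -0.    -0.999] z [ 0.89  -0.456  0.032]
clock: 70.7
eef_pos: [347.1, 106.5, 245.0]
eef_rot: [-1.538, 0.016, -2.044]
wrist_force: [0.2, 0.5, 1.0]
finger_gap: 60.1
t70.70 pos [347.1 106.5 245. ] J [ 0.203 -0.191  1.946 -0.008  1.351  0.678] F [0.2 0.5 1. ] gap60.1
tool x [-0.456 -0.89  -0.016] y [ 0.036 -0.001 -0.999] z [ 0.889 -0.456  0.032]
```

Run:
```python
from h import *
for n in ("top","scene"):
    k=cam(n); hsv=cv2.cvtColor(k["frame"],cv2.COLOR_RGB2HSV)
    m=cv2.inRange(hsv,(17,120,60),(30,255,255)); nn,l,st,ce=cv2.connectedComponentsWithStats(m)
    W=world(k)
    for i in range(1,nn):
        if st[i,4]>60 and (ce[i][0]>400 if n=="top" else ce[i][0]<180):
            P=W[l==i]; P=P[abs(P[:,2]-37)<5]; r=cv2.minAreaRect(P[:,:2].astype(np.float32)); print(n,ce[i].round(),st[i],np.round(r[0],1),np.round(r[1],1),round(r[2],1),P[:,:2].min(0).round(),P[:,:2].max(0).round())
```

```text
top [440. 296.] [415 287  50  18 741] [ 287.4 -322.8] [69.  38.6] 84.5 [ 269. -358.] [ 307. -287.]Traceback (most recent call last):
  File "<stdin>", line 8, in <module>
    return umr_minimum(a, axis, None, out, keepdims, initial, where)
ValueError: zero-size array to reduction operation minimum which has no identity
```

```bash
{ python3 -m creep '[{"tx":0.25,"ty":0.05,"tz":0.08,"turn":0,"fingers":66},{"tx":0.5,"ty":0.1,"tz":0.16,"turn":0,"fingers":66},{"tx":0.75,"ty":0.15,"tz":0.25,"turn":0,"fingers":66},{"tx":0.984,"ty":0.2,"tz":0.33,"turn":0,"fingers":66},{"tx":0.984,"ty":0.2,"tz":0.33,"turn":0,"fingers":66}]'; python3 -m creep '[{"tx":0.25,"ty":0.05,"tz":0.08,"turn":-0.04,"fingers":66},{"tx":0.5,"ty":0.1,"tz":0.16,"turn":-0.08,"fingers":66},{"tx":0.75,"ty":0.2,"tz":0.25,"turn":-0.12,"fingers":66},{"tx":0.984,"ty":0.4,"tz":0.33,"turn":-0.12,"fingers":66},{"tx":0.984,"ty":0.4,"tz":0.33,"turn":-0.12,"fingers":66},{"tx":0.984,"ty":0.4,"tz":0.33,"turn":-0.12,"fingers":66}]'; python3 st.py; }
```

```text
clock: 71.4
eef_pos: [320.3, -100.3, 203.4]
eef_rot: [-1.54, 0.016, -2.048]
wrist_force: [-0.6, 1.2, -0.3]
finger_gap: 65.9
clock: 72.0
eef_pos: [290.5, -307.8, 118.9]
eef_rot: [-1.54, 0.007, -1.674]
wrist_force: [0.3, 0.4, 0.8]
finger_gap: 66.0
t72.00 pos [ 290.5 -307.8  118.9] J [-0.918  0.108  1.972  0.031  1.047 -0.83 ] F [0.3 0.4 0.8] gap66.0
tool x [-0.103 -0.995 -0.007] y [ 0.031  0.004 -1.   ] z [ 0.994 -0.103  0.031]
```

```bash
python3 -m creep '[{"tx":-0.02,"ty":0.2,"tz":-0.01,"turn":0,"fingers":66},{"tx":-0.02,"ty":0.4,"tz":-0.02,"turn":0,"fingers":66},{"tx":-0.02,"ty":0.53,"tz":-0.02,"turn":0,"fingers":66},{"tx":-0.02,"ty":0.54,"tz":-0.02,"turn":0,"fingers":66},{"tx":-0.02,"ty":0.54,"tz":-0.02,"turn":0,"fingers":66}]' 55 && python3 st.py
```

```text
clock: 72.5
eef_pos: [290.9, -302.9, 11.1]
eef_rot: [-1.541, 0.007, -1.673]
wrist_force: [0.7, 0.3, 0.0]
finger_gap: 65.6
t72.50 pos [ 290.9 -302.9   11.1] J [-0.91   0.3    2.054  0.039  0.772 -0.835] F [0.7 0.3 0. ] gap65.6
tool x [-0.102 -0.995 -0.007] y [ 0.031  0.004 -1.   ] z [ 0.994 -0.102  0.03 ]
```

```bash
python3 -m creep '[{"tx":0,"ty":0.005,"tz":0,"turn":0,"fingers":50},{"tx":0,"ty":0.005,"tz":0,"turn":0,"fingers":30},{"tx":0,"ty":0.005,"tz":0,"turn":0,"fingers":30},{"tx":0,"ty":0.005,"tz":0,"turn":0,"fingers":30},{"tx":0,"ty":0.005,"tz":0,"turn":0,"fingers":30},{"tx":0,"ty":0.005,"tz":0,"turn":0,"fingers":30}]' 55 && python3 st.py
```

```text
clock: 73.1
eef_pos: [291.0, -303.1, 10.8]
eef_rot: [-1.54, 0.007, -1.673]
wrist_force: [-1.1, 2.1, 9.4]
finger_gap: 40.3
t73.10 pos [ 291.  -303.1   10.8] J [-0.91   0.301  2.054  0.038  0.771 -0.835] F [-1.1  2.1  9.4] gap40.3
tool x [-0.102 -0.995 -0.007] y [ 0.031  0.004 -1.   ] z [ 0.994 -0.102  0.03 ]
```

```bash
python3 -m creep '[{"tx":-0.05,"ty":0,"tz":0,"turn":0,"fingers":30},{"tx":-0.1,"ty":0,"tz":0,"turn":0,"fingers":30},{"tx":-0.15,"ty":-0.01,"tz":0.02,"turn":0,"fingers":30},{"tx":-0.2,"ty":-0.02,"tz":0.04,"turn":0,"fingers":30},{"tx":-0.25,"ty":-0.03,"tz":0.06,"turn":0,"fingers":30},{"tx":-0.3,"ty":-0.08,"tz":0.08,"turn":0,"fingers":30},{"tx":-0.3,"ty":-0.12,"tz":0.1,"turn":0,"fingers":30},{"tx":-0.3,"ty":-0.12,"tz":0.1,"turn":0,"fingers":30}]' 58 && python3 st.py
cat > look.py <<'E'
import sys; from h import *
import cv2
from cell import optics
for n in sys.argv[2:]:
    c=optics.camera(n); cv2.imwrite(f"pics/{n[0]}{sys.argv[1]}.png",c["frame"][:,:,::-1])
E
python3 look.py 30 top
```

```text
clock: 73.9
eef_pos: [317.5, -246.1, 37.3]
eef_rot: [-1.538, 0.005, -1.672]
wrist_force: [0.0, -0.8, -6.0]
finger_gap: 39.7
t73.90 pos [ 317.5 -246.1   37.3] J [-0.767  0.206  2.094  0.033  0.819 -0.688] F [ 0.  -0.8 -6. ] gap39.7
tool x [-0.101 -0.995 -0.005] y [ 0.033  0.002 -0.999] z [ 0.994 -0.101  0.033]
```

View pics/t30.png

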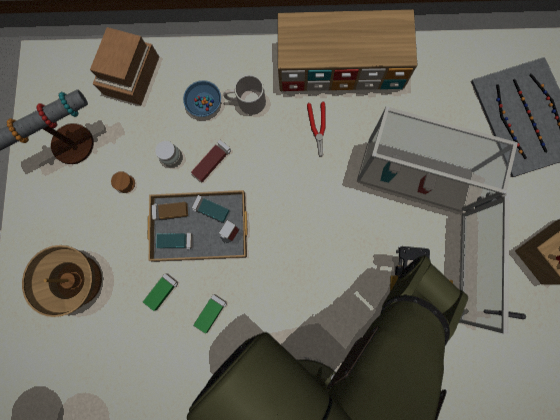

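```bash
python3 -m creep '[{"tx":-0.1,"ty":-0.05,"tz":0.04,"turn":0,"fingers":30},{"tx":-0.25,"ty":-0.05,"tz":0.06,"turn":0,"fingers":30},{"tx":-0.4,"ty":-0.05,"tz":0.08,"turn":0,"fingers":30},{"tx":-0.55,"ty":-0.05,"tz":0.1,"turn":0,"fingers":30},{"tx":-0.7,"ty":-0.05,"tz":0.12,"turn":0,"fingers":30},{"tx":-0.8,"ty":-0.05,"tz":0.13,"turn":0,"fingers":30},{"tx":-0.8,"ty":-0.05,"tz":0.13,"turn":0,"fingers":30}]' 58 && python3 -m creep '[{"tx":-0.1,"ty":0,"tz":0.04,"turn":0,"fingers":30},{"tx":-0.25,"ty":0,"tz":0.06,"turn":0,"fingers":30},{"tx":-0.4,"ty":0,"tz":0.08,"turn":0,"fingers":30},{"tx":-0.55,"ty":0,"tz":0.1,"turn":0,"fingers":30},{"tx":-0.7,"ty":0,"tz":0.12,"turn":0,"fingers":30},{"tx":-0.75,"ty":0,"tz":0.13,"turn":0,"fingers":30},{"tx":-0.75,"ty":0,"tz":0.13,"turn":0,"fingers":30}]' 58 && python3 st.py && python3 look.py 31 top
```

```text
clock: 74.65
eef_pos: [358.8, -88.2, 48.2]
eef_rot: [-1.539, 0.006, -1.67]
wrist_force: [1.3, 0.5, -5.8]
finger_gap: 40.0
clock: 75.35
eef_pos: [399.8, 58.7, 49.7]
eef_rot: [-1.539, 0.006, -1.669]
wrist_force: [-0.2, 0.3, -6.3]
finger_gap: 39.7
t75.35 pos [399.8  58.7  49.7] J [5.500e-02 1.810e-01 2.085e+00 1.000e-03 8.430e-01 1.520e-01] F [-0.2  0.3 -6.3] gap39.7
tool x [-0.098 -0.995 -0.006] y [ 0.032  0.003 -0.999] z [ 0.995 -0.098  0.032]
```

View pics/t31.png

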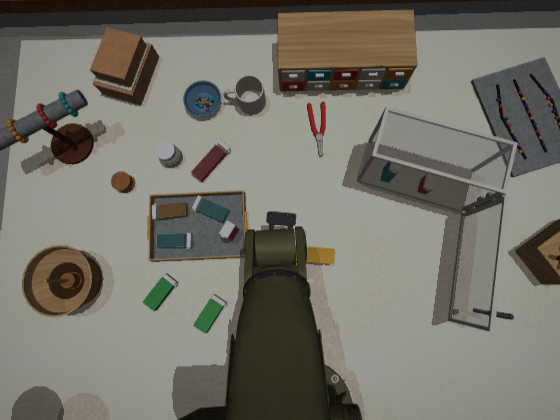

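```bash
python3 -m creep '[{"tx":0,"ty":0.07,"tz":0,"turn":0,"fingers":30},{"tx":0,"ty":0.14,"tz":0,"turn":0,"fingers":30},{"tx":0,"ty":0.17,"tz":0,"turn":0,"fingers":30},{"tx":0,"ty":0.185,"tz":0,"turn":0,"fingers":30},{"tx":0,"ty":0.192,"tz":0,"turn":0,"fingers":30},{"tx":0,"ty":0.195,"tz":0,"turn":0,"fingers":30},{"tx":0,"ty":0.195,"tz":0,"turn":0,"fingers":30}]' 58 && python3 st.py
```

```text
clock: 76.1
eef_pos: [401.0, 58.0, 11.0]
eef_rot: [-1.539, 0.005, -1.67]
wrist_force: [-0.4, -0.6, -4.3]
finger_gap: 39.7
t76.10 pos [401.  58.  11.] J [5.300e-02 2.660e-01 2.103e+00 1.000e-03 7.400e-01 1.510e-01] F [-0.4 -0.6 -4.3] gap39.7
tool x [-0.099 -0.995 -0.005] y [ 0.032  0.002 -0.999] z [ 0.995 -0.099  0.032]
```

Weight still partly carried; a touch lower, then open.

```bash
python3 -m creep '[{"tx":0,"ty":0.005,"tz":0,"turn":0,"fingers":30},{"tx":0,"ty":0.008,"tz":0,"turn":0,"fingers":30},{"tx":0,"ty":0.008,"tz":0,"turn":0,"fingers":50},{"tx":0,"ty":0.008,"tz":0,"turn":0,"fingers":66},{"tx":0,"ty":0.008,"tz":0,"turn":0,"fingers":66},{"tx":0,"ty":0.008,"tz":0,"turn":0,"fingers":66},{"tx":0,"ty":-0.1,"tz":0,"turn":0,"fingers":66},{"tx":0,"ty":-0.3,"tz":0,"turn":0,"fingers":66},{"tx":0,"ty":-0.5,"tz":0,"turn":0,"fingers":66},{"tx":0,"ty":-0.7,"tz":0,"turn":0,"fingers":66},{"tx":0,"ty":-0.8,"tz":0,"turn":0,"fingers":66}]' && python3 st.py && python3 look.py 32 top scene
```

```text
clock: 77.2
eef_pos: [396.5, 57.7, 174.1]
eef_rot: [-1.535, 0.006, -1.669]
wrist_force: [0.3, 0.2, -1.0]
finger_gap: 66.0
t77.20 pos [396.5  57.7 174.1] J [ 5.300e-02 -3.100e-02  1.973e+00  1.000e-03  1.163e+00  1.510e-01] F [ 0.3  0.2 -1. ] gap66.0
tool x [-0.098 -0.995 -0.006] y [ 0.036  0.003 -0.999] z [ 0.994 -0.099  0.036]
```

View pics/t32.png

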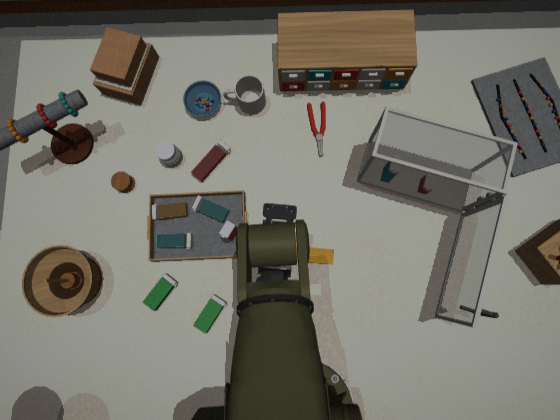

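View pics/s32.png

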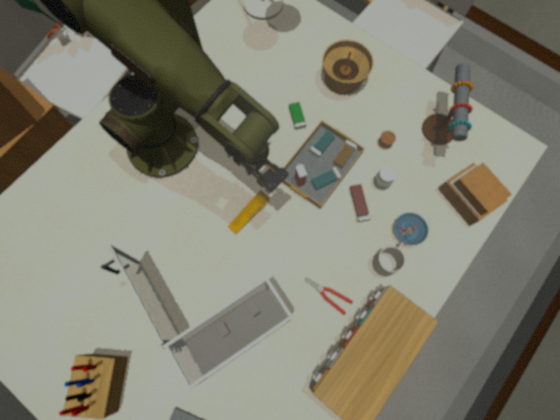

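The wedge lies flat on the table (scene 249,212), released, and the door (top 470,270) is closing. I'll wait in place, clear of its sweep.

```bash
W() { :; }; python3 -m creep '[{"tx":0,"ty":-0.1,"tz":0,"turn":0,"fingers":66},{"tx":0,"ty":-0.1,"tz":0,"turn":0,"fingers":66},{"tx":0,"ty":-0.1,"tz":0,"turn":0,"fingers":66},{"tx":0,"ty":-0.1,"tz":0,"turn":0,"fingers":66},{"tx":0,"ty":-0.1,"tz":0,"turn":0,"fingers":66},{"tx":0,"ty":-0.1,"tz":0,"turn":0,"fingers":66},{"tx":0,"ty":-0.1,"tz":0,"turn":0,"fingers":66},{"tx":0,"ty":-0.1,"tz":0,"turn":0,"fingers":66},{"tx":0,"ty":-0.1,"tz":0,"turn":0,"fingers":66},{"tx":0,"ty":-0.1,"tz":0,"turn":0,"fingers":66},{"tx":0,"ty":-0.1,"tz":0,"turn":0,"fingers":66},{"tx":0,"ty":-0.1,"tz":0,"turn":0,"fingers":66},{"tx":0,"ty":-0.1,"tz":0,"turn":0,"fingers":66},{"tx":0,"ty":-0.1,"tz":0,"turn":0,"fingers":66},{"tx":0,"ty":-0.1,"tz":0,"turn":0,"fingers":66},{"tx":0,"ty":-0.1,"tz":0,"turn":0,"fingers":66},{"tx":0,"ty":-0.1,"tz":0,"turn":0,"fingers":66},{"tx":0,"ty":-0.1,"tz":0,"turn":0,"fingers":66},{"tx":0,"ty":-0.1,"tz":0,"turn":0,"fingers":66},{"tx":0,"ty":-0.1,"tz":0,"turn":0,"fingers":66}]'
for i in 1 2 3 4 5 6 7 8 9 10 11; do python3 -m creep '[{"tx":0,"ty":0,"tz":0,"turn":0,"fingers":66},{"tx":0,"ty":0,"tz":0,"turn":0,"fingers":66},{"tx":0,"ty":0,"tz":0,"turn":0,"fingers":66},{"tx":0,"ty":0,"tz":0,"turn":0,"fingers":66},{"tx":0,"ty":0,"tz":0,"turn":0,"fingers":66},{"tx":0,"ty":0,"tz":0,"turn":0,"fingers":66},{"tx":0,"ty":0,"tz":0,"turn":0,"fingers":66},{"tx":0,"ty":0,"tz":0,"turn":0,"fingers":66},{"tx":0,"ty":0,"tz":0,"turn":0,"fingers":66},{"tx":0,"ty":0,"tz":0,"turn":0,"fingers":66},{"tx":0,"ty":0,"tz":0,"turn":0,"fingers":66},{"tx":0,"ty":0,"tz":0,"turn":0,"fingers":66},{"tx":0,"ty":0,"tz":0,"turn":0,"fingers":66},{"tx":0,"ty":0,"tz":0,"turn":0,"fingers":66},{"tx":0,"ty":0,"tz":0,"turn":0,"fingers":66},{"tx":0,"ty":0,"tz":0,"turn":0,"fingers":66},{"tx":0,"ty":0,"tz":0,"turn":0,"fingers":66},{"tx":0,"ty":0,"tz":0,"turn":0,"fingers":66},{"tx":0,"ty":0,"tz":0,"turn":0,"fingers":66},{"tx":0,"ty":0,"tz":0,"turn":0,"fingers":66}]' >/dev/null; done; python3 st.py; python3 look.py 33 top
```

```text
clock: 79.3
eef_pos: [396.2, 57.7, 193.4]
eef_rot: [-1.534, 0.006, -1.67]
wrist_force: [-0.0, -0.2, -0.0]
finger_gap: 65.8
t101.30 pos [396.2  57.7 193.4] J [ 5.300e-02 -5.400e-02  1.948e+00  1.000e-03  1.210e+00  1.510e-01] F [-0.4  1.1 -0. ] gap66.0
tool x [-0.098 -0.995 -0.006] y [ 0.037  0.003 -0.999] z [ 0.994 -0.099  0.037]
```

View pics/t33.png

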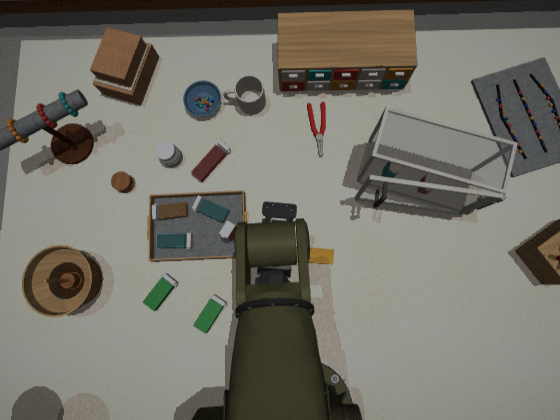

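The door is at about 0.2–0.3 rad (free edge at 365,190). I'll wait about 10 s more.

```bash
for i in 1 2 3 4 5; do python3 -m creep '[{"tx":0,"ty":0,"tz":0,"turn":0,"fingers":66},{"tx":0,"ty":0,"tz":0,"turn":0,"fingers":66},{"tx":0,"ty":0,"tz":0,"turn":0,"fingers":66},{"tx":0,"ty":0,"tz":0,"turn":0,"fingers":66},{"tx":0,"ty":0,"tz":0,"turn":0,"fingers":66},{"tx":0,"ty":0,"tz":0,"turn":0,"fingers":66},{"tx":0,"ty":0,"tz":0,"turn":0,"fingers":66},{"tx":0,"ty":0,"tz":0,"turn":0,"fingers":66},{"tx":0,"ty":0,"tz":0,"turn":0,"fingers":66},{"tx":0,"ty":0,"tz":0,"turn":0,"fingers":66},{"tx":0,"ty":0,"tz":0,"turn":0,"fingers":66},{"tx":0,"ty":0,"tz":0,"turn":0,"fingers":66},{"tx":0,"ty":0,"tz":0,"turn":0,"fingers":66},{"tx":0,"ty":0,"tz":0,"turn":0,"fingers":66},{"tx":0,"ty":0,"tz":0,"turn":0,"fingers":66},{"tx":0,"ty":0,"tz":0,"turn":0,"fingers":66},{"tx":0,"ty":0,"tz":0,"turn":0,"fingers":66},{"tx":0,"ty":0,"tz":0,"turn":0,"fingers":66},{"tx":0,"ty":0,"tz":0,"turn":0,"fingers":66},{"tx":0,"ty":0,"tz":0,"turn":0,"fingers":66}]' >/dev/null; done; python3 st.py; python3 look.py 34 top scene
python3 - <<'E'
import cv2,numpy as np
a=cv2.imread('pics/t34.png')[90:230,330:530]; b=cv2.imread('pics/s34.png')[100:400,100:320]
cv2.imwrite('pics/c34.png',np.hstack([cv2.resize(a,(430,301)),cv2.resize(b,(330,301))]))
E
```

```text
t111.35 pos [396.2  57.7 193.4] J [ 5.300e-02 -5.400e-02  1.948e+00  1.000e-03  1.210e+00  1.510e-01] F [-0.8  0.1 -0.6] gap65.8
tool x [-0.099 -0.995 -0.006] y [ 0.037  0.003 -0.999] z [ 0.994 -0.099  0.037]
```

View pics/t34.png

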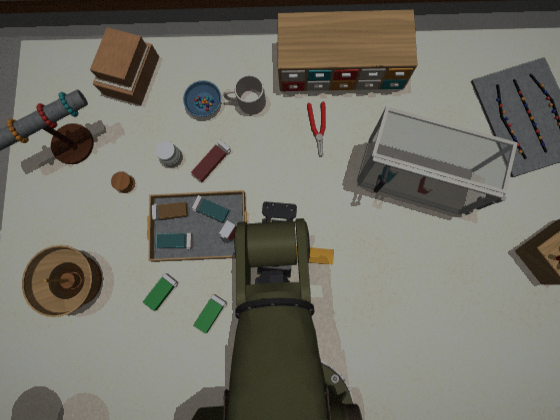

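View pics/c34.png

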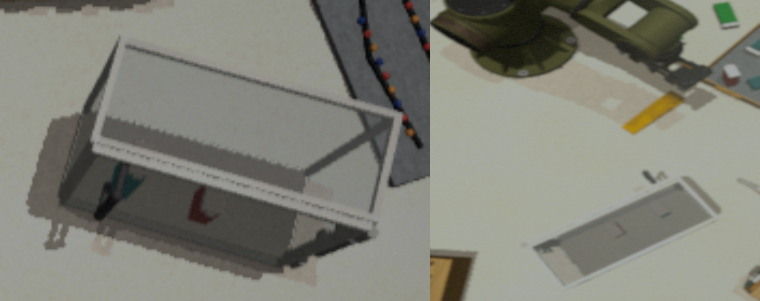

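The leaf is flush with the front in both views. I'll wait 2 s, back the arm off, and check the handle position numerically.

```bash
python3 -m creep '[{"tx":0.1,"ty":-0.2,"tz":-0.05,"turn":0,"fingers":66},{"tx":0.2,"ty":-0.4,"tz":-0.1,"turn":0,"fingers":66},{"tx":0.3,"ty":-0.5,"tz":-0.2,"turn":0,"fingers":66},{"tx":0.3,"ty":-0.5,"tz":-0.3,"turn":0,"fingers":66},{"tx":0.3,"ty":-0.5,"tz":-0.3,"turn":0,"fingers":66},{"tx":0.3,"ty":-0.5,"tz":-0.3,"turn":0,"fingers":66},{"tx":0.3,"ty":-0.5,"tz":-0.3,"turn":0,"fingers":66},{"tx":0.3,"ty":-0.5,"tz":-0.3,"turn":0,"fingers":66},{"tx":0.3,"ty":-0.5,"tz":-0.3,"turn":0,"fingers":66},{"tx":0.3,"ty":-0.5,"tz":-0.3,"turn":0,"fingers":66},{"tx":0.3,"ty":-0.5,"tz":-0.3,"turn":0,"fingers":66},{"tx":0.3,"ty":-0.5,"tz":-0.3,"turn":0,"fingers":66},{"tx":0.3,"ty":-0.5,"tz":-0.3,"turn":0,"fingers":66},{"tx":0.3,"ty":-0.5,"tz":-0.3,"turn":0,"fingers":66},{"tx":0.3,"ty":-0.5,"tz":-0.3,"turn":0,"fingers":66},{"tx":0.3,"ty":-0.5,"tz":-0.3,"turn":0,"fingers":66},{"tx":0.3,"ty":-0.5,"tz":-0.3,"turn":0,"fingers":66},{"tx":0.3,"ty":-0.5,"tz":-0.3,"turn":0,"fingers":66},{"tx":0.3,"ty":-0.5,"tz":-0.3,"turn":0,"fingers":66},{"tx":0.3,"ty":-0.5,"tz":-0.3,"turn":0,"fingers":66}]'; python3 look.py 35 top scene
python3 - <<'E'
import cv2,numpy as np
a=cv2.imread('pics/t34.png');b=cv2.imread('pics/t35.png')
d=cv2.absdiff(a,b)[150:220,340:520].max(2); print('diff door region',(d>20).sum(),d.mean())
from h import *
from cell import optics
c=optics.camera('top')
R=np.array(c['R']);t=np.array(c['t'])
yaw=-.3067;
def w(px,py,pz):
    x,y=px-61,py-148
    return np.array([611+x*np.cos(yaw)-y*np.sin(yaw),-312+x*np.sin(yaw)+y*np.cos(yaw),pz])
for z in(240,140):
    p=R@w(-43,254,z)+t; print(z,p[0]/p[2]*c['fx']+c['cx'],p[1]/p[2]*c['fy']+c['cy'])
f=c['frame'][165:215,365:405].max(2); ys,xs=np.where(f<45); print('dark',xs.min()+365,xs.max()+365,ys.min()+165,ys.max()+165)
cv2.imwrite('pics/z35.png',cv2.resize(b[150:300,130:400],None,fx=2.9,fy=2.9))
cv2.imwrite('pics/y35.png',cv2.resize(b[100:225,330:530],None,fx=4,fy=4))
E
```

```text
clock: 113.45
eef_pos: [326.9, 3.6, 290.7]
eef_rot: [-1.534, 0.006, -1.669]
wrist_force: [-0.1, 0.4, -0.5]
finger_gap: 65.9
diff door region 0 2.609126984126984
240 384.29581914503365 179.9060630597064
140 375.87965562482566 189.44846949160666
dark 374 395 166 192
```

View pics/z35.png

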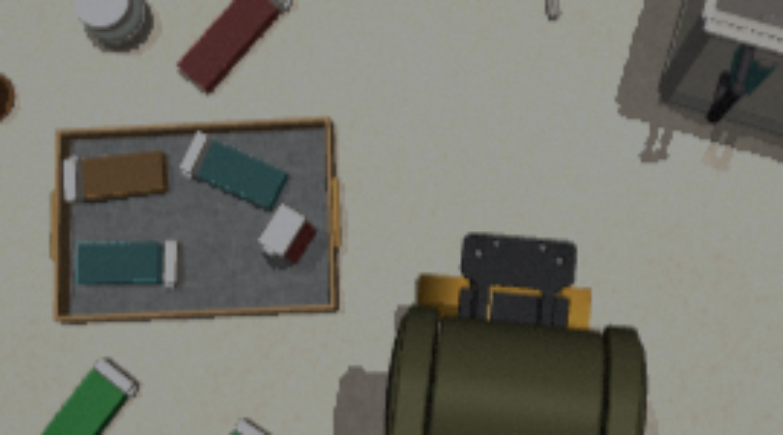

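View pics/y35.png

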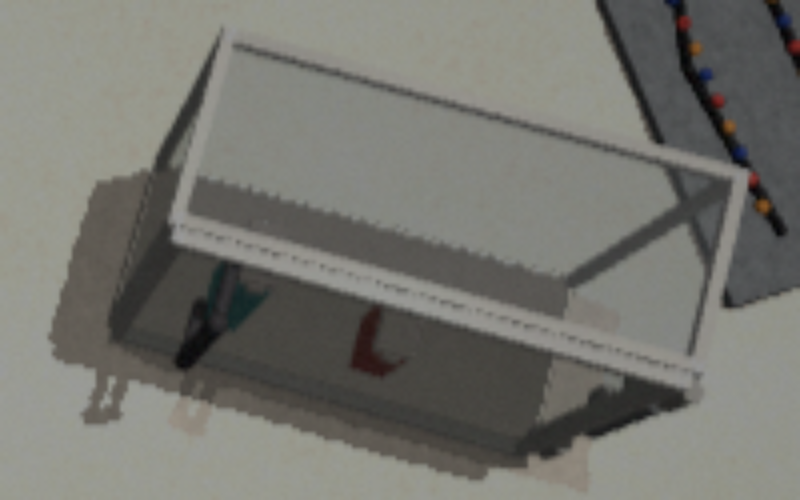

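View pics/s35.png

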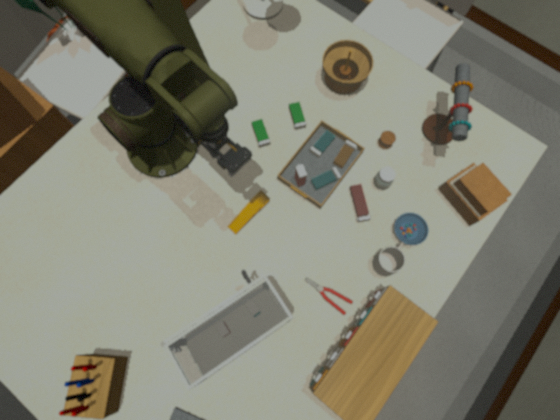

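The handle matches its predicted shut position (384,180 to 376,189) and the door hasn't moved for 2 s. All four boxes are in the tray, the wedge lies flat and clear, and the arm is free of everything.

```bash
python3 -c "
from cell import manip
print(manip.sign_off())"
```

```text
the job is handed in; nothing more can be done
None
```

I handed the job in at about 113 s with all four mid-size boxes in the tray, the wedge put away and the door shut. I opened the door, propped it with the wedge, and moved the two mid-size boxes from the cabinet and the two from the table. After that I took the wedge out and laid it flat on the table, about 370 mm from the hinge, and let the door close by itself.

**Last checks:**
- **Door:** The leaf is flush with the front in both views. The handle is where it should be when shut, and nothing moved in the pictures over the last 2 s.
- **Boxes:** All four are inside the tray, three lying flat and the red one standing upright. One teal cabinet box had toppled against the tray wall while being placed, so I gripped it again and laid it flat.
- **Left alone:** The long and short boxes are still in the cabinet. The green boxes, the maroon long box, the pliers, the jar and the spool were not touched.
- **Robot:** The arm was touching nothing, with the wrist force near zero. The highest wrist force I saw was about 75 N, under the 120 N limit, while pressing down on the wedge earlier.

No last check failed or disagreed.

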